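# Pack the press-brake die segments and lock the end stop

## Task

Pack away all the T-shaped steel die segments that stand on the bench: first pinch the black lock tab of the end stop in the blue case, slide the stop all the way back and let it lock there; then stand every segment foot down in a channel of its own on the case floor. When all are in, pinch the tab again and slide the stop fully home against the dies so that it locks, see that nothing stands above the rim, and close the lid completely; do not disturb the other things on the bench.

Things in the scene. Friction and masses are not known exactly. Their poses are not given: they have to be found in the camera images.
- case: Blue open case, fixed to the bench, 236 (its x) x 204 (its y) x 74 mm high, walls and floor 6 mm thick. Origin at the centre of its underside, z up, +x towards the lid's hinge. Its hinge-side half has four channels for dies along x, its front (-x) half the sliding end stop.
- channels (a point): Middle of the case's inner floor, 6 mm above the bench; axes are the case's. Ribs 9 mm high and 4 mm thick along x make four channels 36 mm wide, centred at y = -60, -20, +20, +60 mm, from the hinge-side wall's inner face (x = +112 mm) to x = -49 mm. Each takes one die lengthwise.
- stop (a joint): End stop: cross bar on a sliding carriage with an upright grip. 0 = fully back: bar face at case x = -49.5 mm, channels free; 0.060 m = fully home (+x): bar face at +10.5 mm, holding 100 mm dies against the hinge-side wall. Locks every 10 mm (0, 0.010 .. 0.060) with the tab released; with it pressed slides with 1 N plus the dies' friction. Hard stops at both ends; 1.5 mm of play when locked.
- tab (a joint): Spring lock tab of the stop: black blade beside the grip's fixed aluminium blade, pressed along the case's -y towards it by pinching the two. 0 = released (locked), 0.008 m = fully pressed; frees the stop from 0.006. Takes 6 to 10 N. Springs back when let go, locking if within 1.5 mm of a lock position (about 0.005 = perched on a tooth, not locked).
- stop_grip (a point): Grip point of the stop (moves with it, axes the case's), 52 mm above the bench: midway between the two blades' outer faces when pinched. Fixed blade's face 12 mm to -y; tab's face 20 mm to +y released, 12 pinched. Blades 22 mm wide in x, tops 16 to 18 mm above the point, carriage 28 mm below. Bar face 30 mm to +x; front wall at least 32 mm to -x.
- lid (a joint): Lid, a plate 236 x 204 x 8 mm hinged on the case's +x rim. 0 = shut, 1.57 = upright, 1.9 = fully open, leaning outwards. Friction hinge (0.4 N m, a few newtons at the free edge): it stays where it is left, so it must be pushed all the way down.
- lid_hinge (a point): Middle of the lid's hinge line (along the case's y), at case x = +118 mm, 74.5 mm above the bench: the height of the shut lid's underside. The free edge is 236 mm from here, at case x = -118 mm when shut.
- die1_center (a point): Press-brake die segment, plain steel, about 0.42 kg, an upside-down T 100 mm long (its x): foot 32 mm wide (its y), 8 mm high; web 12 mm thick; total height 50 mm (z up). The point is its centre, 25 mm above the underside. Two to four are on the bench, on their feet; None if absent.
- die2_center (a point): Press-brake die segment, plain steel, about 0.42 kg, an upside-down T 100 mm long (its x): foot 32 mm wide (its y), 8 mm high; web 12 mm thick; total height 50 mm (z up). The point is its centre, 25 mm above the underside. Two to four are on the bench, on their feet; None if absent.
- die3_center (a point): Press-brake die segment, plain steel, about 0.42 kg, an upside-down T 100 mm long (its x): foot 32 mm wide (its y), 8 mm high; web 12 mm thick; total height 50 mm (z up). The point is its centre, 25 mm above the underside. Two to four are on the bench, on their feet; None if absent.
- die4_center (a point): Press-brake die segment, plain steel, about 0.42 kg, an upside-down T 100 mm long (its x): foot 32 mm wide (its y), 8 mm high; web 12 mm thick; total height 50 mm (z up). The point is its centre, 25 mm above the underside. Two to four are on the bench, on their feet; None if absent.
- caliper: Bystander: the caliper; leave it alone. Origin at its underside. 170 mm long, 10 mm high, lies among the die segments.
- driver: Bystander: the screwdriver; leave it alone. Origin at its underside. Lies flat.
- spanner: Bystander: the spanner; leave it alone. Origin at its underside. Lies flat.
- mouse: Bystander: the computer mouse; leave it alone. Origin at its underside. 105 x 60 x 28 mm.
- tub: Bystander: the clear tub; leave it alone. Origin at its underside. 110 x 80 x 45 mm.
- mug: Bystander: the mug; leave it alone. Origin at its underside. 80 mm across, 90 mm high.
- square: Bystander: the try square; leave it alone. Origin at its underside. Lies flat, 20 mm high.
Not all that is in view belongs to the job. What is shaped like the part that bears die3_center but orange or red is not meant.

How it is judged:
By the outcome, as a careful person would: the job done as asked, in the order asked, and still so for the second after the job is handed in, with the robot touching nothing.
Of die1, die2, die3, die4 only 2 to 4 are there at a start; the rules pass over those that are not, and their reading is None.
At some moment in a run one of die1, die2, die3, die4 may be knocked a few centimetres aside while the robot is not near it.
It also fails if it takes over 210 s, if anything falls off the work surface, if the arm or the gripper's body presses on something with over 40 N, if the wrist force passes 120 N, or if a joint passes its speed limit or range.

## Robot

A 6-joint arm with a two-finger parallel gripper is mounted at the origin on the work surface. World frame = base frame: x ahead of the robot, y to its left, z up, the work surface at z = 0. Lengths are in m, angles in rad, forces in N, time in s.
With the tool pointing down it reaches from about 0.375 to 0.9 m from the base axis. Payload 3.1 kg.
Tool frame: the origin (TCP) lies midway between the tips of the shut fingers; the grasp point (between the pads) lies 19 mm behind it; x points along the fingers, y is the direction in which the jaws open and shut, and the axes are right-handed (so a half turn about x gives the same grasp; the last joint's range is limited). The gripper opens to 85 mm and grips with 20 to 120 N. Pads are 22 mm wide; open, the fingers measure 114 mm over their backs; the gripper's body (76 mm by 85 mm) begins 54 mm behind the grasp point. The pads swing forward as they close: fully open they stand 13 mm farther back than shut.
Start: joints at [1.079, 0.527, 1.433, -0, 1.181, -0.178], TCP at [0.193, 0.594, 0.196] pointing down, gripper open.
Joint ranges: [-3.08, 3.08], [-0.75, 2.2], [0.22, 2.44], [-1.43, 4.57], [0, 2.65], [-2.85, 2.85]. Speed limits (rad/s): [2.79, 2.79, 3.14, 3.14, 3.14, 3.14].

## Interface

Orientations are given as a unit quaternion [x, y, z, w].
In Python, from station import manip gives the robot as it stands.
- The arm moves only by the tool carry_out, never from a script. Its argument "commands" is a list that holds one entry, the list of rows, each a list of 7 numbers: the shift along the tool's x, y, z in units of 25 mm (1.0 is 25 mm), then the turn, a rotation vector about the tool's x, y, z in units of 5 degrees (1.0 is 5 degrees), then the finger opening in mm, from 0 to 85.4. A call has exactly 5 rows; each row is the pose to reach, as a shift and turn from the pose commanded when the call began, along the tool's axes at that moment; what a row does not reach only later rows make up. A row lasts 1/10 s, in which the tool goes at most 50 mm and 8.59 degrees, less where a joint would pass 70% of its speed; a pose out of reach is approached as far as the arm can. A call with a gripper value outside its range is refused whole. The fingers move at their own pace and stop on an object; "force" is the grip in N (left out, the last holds). Time passes only in rows, so rows that repeat a pose let the fingers close, or fill a call up. It gives the time, the measured TCP pose, the force and the opening at its end, in the units of the state.
- manip.sense(): the state, without advancing time (a new reading comes with each control period).
- manip.snapshot(name): name is "scene" or "top" or "wrist"; returns a dict with "image" (480x640x3 uint8, red, green, blue), "fx", "fy", "cx", "cy" (pixels), "k1" (the pictures are not rectified: a ray, as slopes to the right and down, at radius r is drawn at 1 + k1 r^2 times it, then the intrinsics apply), "rvec" (rotation vector, rad) and "tvec" (3), from world to camera coordinates, as OpenCV has them. Camera axes: x right, y down, z forward; pixel columns grow to the right and rows downward; lengths in m; the calibration is good to about 2 mm. A picture is of the moment at which its call begins. There is no depth.
- manip.sign_off(): hands the job in, once; it reports no verdict.
The state is a dict: "t": time; "q": joint angles; "qd": joint speeds; "tau": joint torques, N m; "tcp_pos": TCP position; "tool_rot": TCP orientation; "force": force on the tool from outside, world axes, zero at the start; "ft_torque": the same for the moment, N m; "finger_gap": opening from 0.0 (shut) to 1.0 (fully open).
Only numpy, scipy, OpenCV 4.12 (cv2) and the standard library are available. Lean on these libraries where they do the work, as an engineer would, in place of code of your own. Each camera call takes 0.05 s, during which the arm holds its last target.

## Working session

There is one attempt and no reset: what is moved stays moved. The work goes in short steps, Python scripts to look and compute and a tool call to move; the robot and the scene stay as the last step left them, time stands still between calls to the robot, and variables do not carry over. Pictures are saved under pics/ and viewed, and the job is handed in when it is done.

Besides the shell and the picture viewer there is one more tool, called after "Call:" by a JSON object that holds its "api" and its "payload". carry_out: Moves the arm, as the interface text tells. Its arguments: {"type":"object","properties":{"commands":{"type":"array"},"force":{"type":"number"}},"required":["commands"]}

```bash
ls; mkdir -p pics; python3 - <<'E'
from station import manip
import cv2
print(manip.sense())
for n in ["scene","top","wrist"]:
    s=manip.snapshot(n); cv2.imwrite(f"pics/{n}0.png",s["image"][:,:,::-1])
    print(n,{k:v for k,v in s.items() if k!="image"})
E
```

```text
pics
{'t': 0.0, 'q': array([ 1.07852192e+00,  5.28478781e-01,  1.43390540e+00,  1.59718492e-05,
        1.18141527e+00, -1.78510461e-01]), 'qd': array([ 0.00041622,  0.00026802,  0.00086299, -0.00073916, -0.00026243,
        0.00051334]), 'tau': array([ 1.17937023e-03, -4.42351770e+01, -1.78027940e+01, -1.60580703e-04,
        8.39119573e-03,  4.83783040e-06]), 'tcp_pos': array([0.19248999, 0.59377909, 0.19452498]), 'tool_rot': array([ 0.10974485,  0.69868394, -0.11121491,  0.69816048]), 'force': array([ 0.10548318, -0.01224364, -0.27387286]), 'ft_torque': array([0.02037364, 0.01853263, 0.00244653]), 'finger_gap': 0.9989402104769838}
scene {'fx': 442.4200216575751, 'fy': 442.4200216575751, 'cx': 318.7394262967642, 'cy': 239.133387465235, 'k1': -0.0932377845592765, 'rvec': array([ 1.61591639,  1.82785937, -0.83304482]), 'tvec': array([ 0.05167772, -0.28345925,  1.65468555])}
top {'fx': 469.3800313773568, 'fy': 469.3800313773568, 'cx': 319.3303317222934, 'cy': 240.42690523175398, 'k1': -0.12440434915017058, 'rvec': array([ 2.15978972, -2.1502844 ,  0.14444403]), 'tvec': array([5.78958505e-04, 5.37026170e-01, 1.14393323e+00])}
wrist {'fx': 347.85457823389476, 'fy': 347.85457823389476, 'cx': 318.74800549903034, 'cy': 240.6519506240351, 'k1': -0.06592798130060087, 'rvec': array([-2.32661321, -1.69108373, -0.26499236]), 'tvec': array([-0.6241917 , -0.04000639,  0.37899077])}
```

View pics/top0.png

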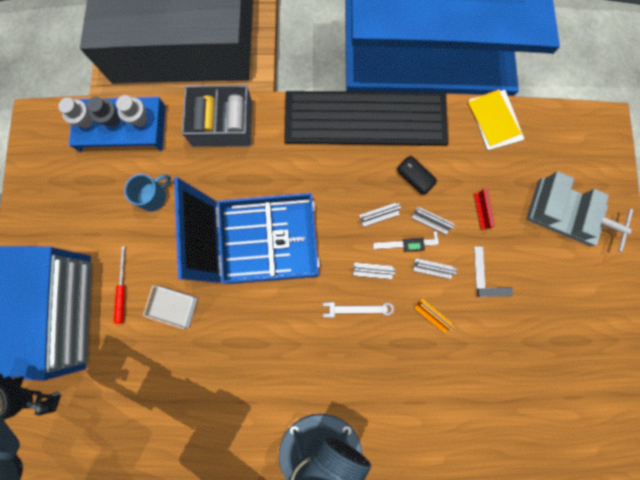

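View pics/scene0.png

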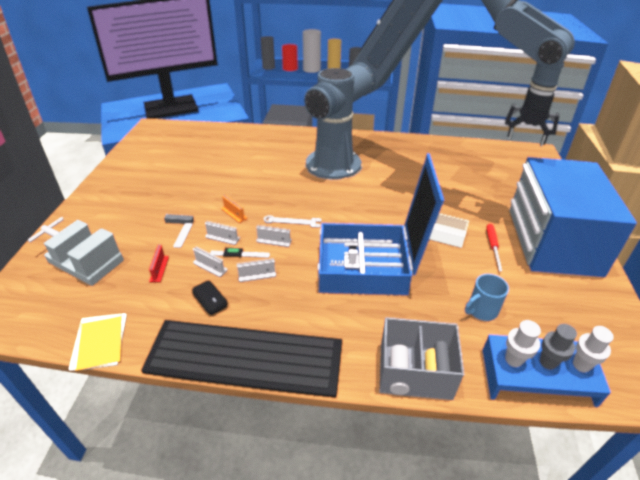

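View pics/wrist0.png

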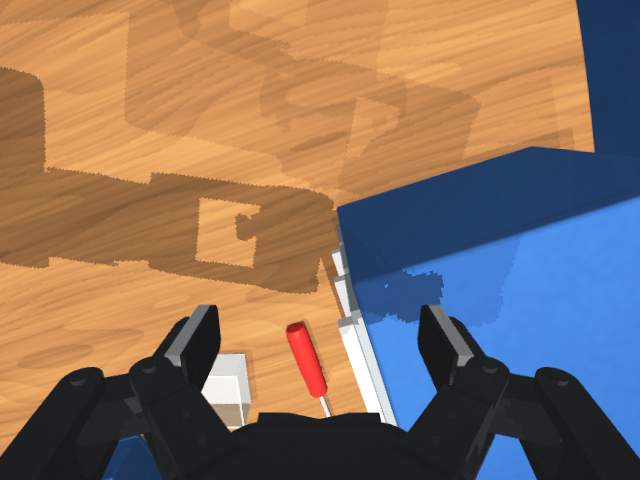

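```bash
cat > h.py <<'E'
import numpy as np, cv2
from station import manip
from scipy.spatial.transform import Rotation as R
def snap(n): return manip.snapshot(n)
def cam(s):
    K=np.array([[s['fx'],0,s['cx']],[0,s['fy'],s['cy']],[0,0,1]]);D=np.array([s['k1'],0,0,0.])
    return K,D,R.from_rotvec(s['rvec']).as_matrix(),np.array(s['tvec'])
def px2w(s,uv,z):
    K,D,Rm,t=cam(s); p=cv2.undistortPoints(np.array(uv,float).reshape(-1,1,2),K,D).reshape(-1,2)
    d=np.c_[p,np.ones(len(p))]@Rm; c=-Rm.T@t
    return c+d*((z-c[2])/d[:,2])[:,None]
def w2px(s,P):
    K,D,Rm,t=cam(s); return cv2.projectPoints(np.array(P,float).reshape(-1,1,3),np.array(s['rvec'],float),t,K,D)[0].reshape(-1,2)
def crop(s,x0,y0,x1,y1,f,name):
    im=s['image'][y0:y1,x0:x1,::-1]; im=cv2.resize(im,None,fx=f,fy=f,interpolation=cv2.INTER_CUBIC)
    cv2.imwrite('pics/'+name,im)
E
python3 - <<'E'
from h import *
s=snap('top')
crop(s,340,190,470,290,6,'a1.png'); crop(s,165,170,325,290,5,'a2.png')
E
```

```text
(no output)
```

View pics/a1.png

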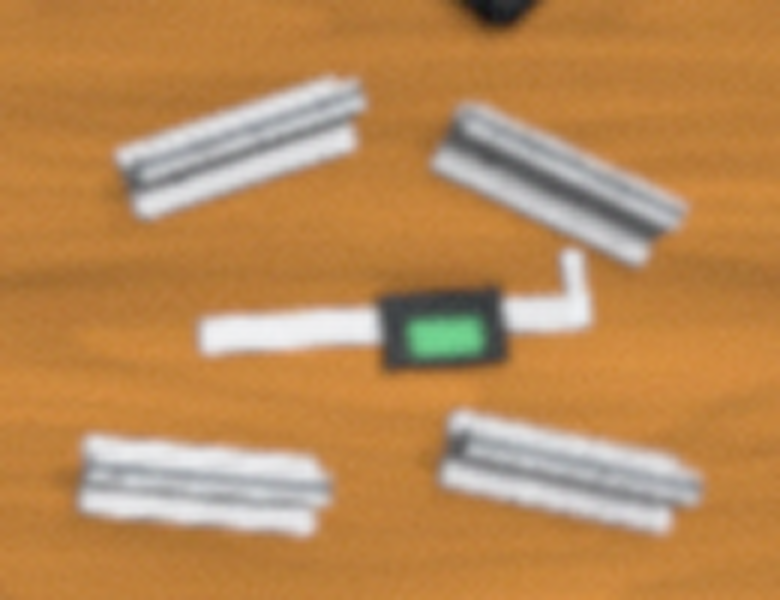

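View pics/a2.png

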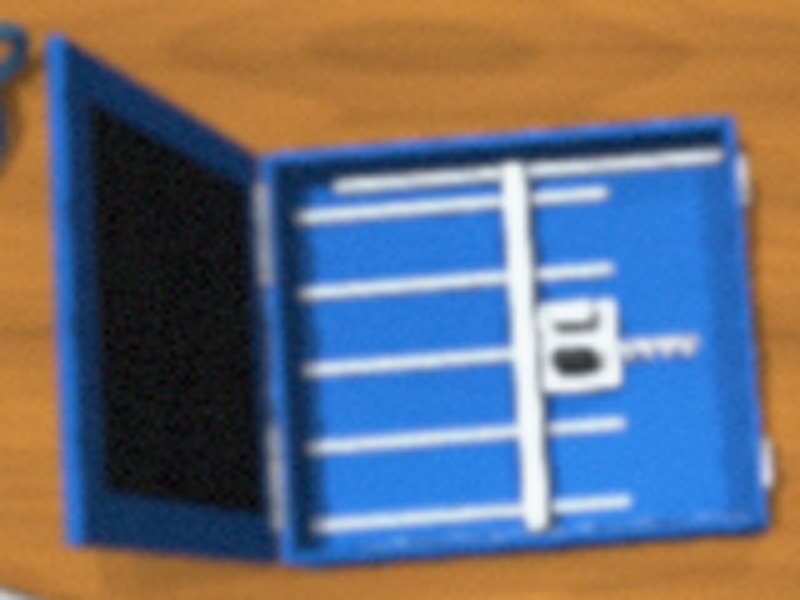

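```bash
cat >> h.py <<'E'
from scipy.optimize import minimize
def box(x0,x1,y0,y1,z0,z1): return np.array([[x,y,z] for x in (x0,x1) for y in (y0,y1) for z in (z0,z1)])
DIE=[box(-.05,.05,-.016,.016,0,.008),box(-.05,.05,-.006,.006,.008,.05)]
def rend(s,p,x0,y0,w,h,f,z=0):
    m=np.zeros((h*f,w*f),np.uint8); Rz=R.from_euler('z',p[2]).as_matrix()
    for b in DIE:
        q=w2px(s,b@Rz.T+[p[0],p[1],z]); q=((q-[x0,y0]+.5)*f-.5)
        hull=cv2.convexHull(np.round(q*16).astype(np.int32).reshape(-1,1,2)); cv2.fillConvexPoly(m,hull,255,shift=4)
    return cv2.resize(m,(w,h),interpolation=cv2.INTER_AREA).astype(float)/255
def fitdie(s,p0,thr=0.35,bgtest=None,blur=.6):
    q=w2px(s,[[p0[0],p0[1],.02]])[0]
    # window
    P=[[p0[0]+a,p0[1]+b,z] for a in(-.06,.06) for b in (-.06,.06) for z in (0,.05)]
    Q=w2px(s,P); x0,y0=np.maximum(np.floor(Q.min(0)).astype(int)-2,0); x1,y1=np.ceil(Q.max(0)).astype(int)+2
    x1=min(x1,640);y1=min(y1,480)
    im=s['image'][y0:y1,x0:x1].astype(float); sat=(im.max(2)-im.min(2))/(im.max(2)+1)
    t=np.clip((0.55-sat)/0.35,0,1); w,h=x1-x0,y1-y0
    # mask far from die
    m0=cv2.dilate((rend(s,p0,x0,y0,w,h,4)>.05).astype(np.uint8),np.ones((3,3)),iterations=int(max(3,w/12)))
    def cost(p): return (np.abs(cv2.GaussianBlur(rend(s,p,x0,y0,w,h,4),(0,0),blur)-t)*m0).sum()
    best=None
    for da in (-.08,0,.08):
        r=minimize(cost,[p0[0],p0[1],p0[2]+da],method='Nelder-Mead',options=dict(initial_simplex=np.array(p0)+[0,0,da]+np.array([[0,0,0],[.006,0,0],[0,.006,0],[0,0,.05]]),xatol=1e-4,fatol=1e-3,maxiter=200))
        if best is None or r.fun<best.fun: best=r
    return best.x,best.fun,t.sum()
def drawdie(s,img,p,col=(0,0,255),f=1,o=(0,0),z=0):
    Rz=R.from_euler('z',p[2]).as_matrix()
    for b in DIE:
        q=(w2px(s,b@Rz.T+[p[0],p[1],z])-o+.5)*f-.5
        for i in range(8):
            for k in (1,2,4):
                j=i^k
                if j>i: cv2.line(img,tuple(np.round(q[i]).astype(int).tolist()),tuple(np.round(q[j]).astype(int).tolist()),col,1,cv2.LINE_AA)
E
python3 - <<'E'
from h import *
s=snap('top')
c=np.array([[245,150],[560,185],[205,485],[570,470]])/6+[340,190]
u=np.array([[230,-75],[220,105],[230,15],[230,45]],float)
W=px2w(s,c,.02);W2=px2w(s,c+u/12,.02)
o=(340,190);img=cv2.resize(s['image'][190:290,340:470,::-1],None,fx=6,fy=6,interpolation=cv2.INTER_CUBIC)
for i in range(4):
    d=W2[i]-W[i];p0=[W[i,0],W[i,1],np.arctan2(d[1],d[0])]
    x,f,t=fitdie(s,p0); print(np.round(p0,4),np.round(x,4),f,t); drawdie(s,img,x,f=6,o=o)
cv2.imwrite('pics/b1.png',img)
# case
cr=np.array([[265,155],[735,118],[768,528],[285,562]])/5+[165,170]
w=px2w(s,cr,.074);print(w)
mod=np.array([[118,-102],[-118,-102],[-118,102],[118,102]])/1000.
a=w[:,:2]-w[:,:2].mean(0); H=mod.T@a;U,S,V=np.linalg.svd(H);Rm=(U@V).T
ang=np.arctan2(Rm[1,0],Rm[0,0]);print('case',w.mean(0),ang,a-mod@Rm.T)
E
```

```text
[ 0.6057 -0.1549 -1.2475] [ 0.6107 -0.1521 -1.2392] 46.59732490710164 592.1955127081353
[ 0.5914 -0.2911 -2.0144] [ 0.5958 -0.2897 -2.0247] 64.43146107207004 815.0877858184272
[ 0.4621 -0.1361 -1.6336] [ 0.4645 -0.1343 -1.6661] 56.66893813409434 746.0818794395327
[ 0.4687 -0.2921 -1.7616] [ 0.4704 -0.2905 -1.7775] 51.91411250893225 754.7955259881028
[[0.62901916 0.25385757 0.074     ]
 [0.64820869 0.02160224 0.074     ]
 [0.4465209  0.00444955 0.074     ]
 [0.42861689 0.23759687 0.074     ]]
case [0.53809141 0.12937656 0.074     ] 1.6517733053528063 [[-0.00119317 -0.00138294]
 [-0.00109332  0.00158838]
 [ 0.0005504   0.00093695]
 [ 0.00173609 -0.00114239]]
```

View pics/b1.png

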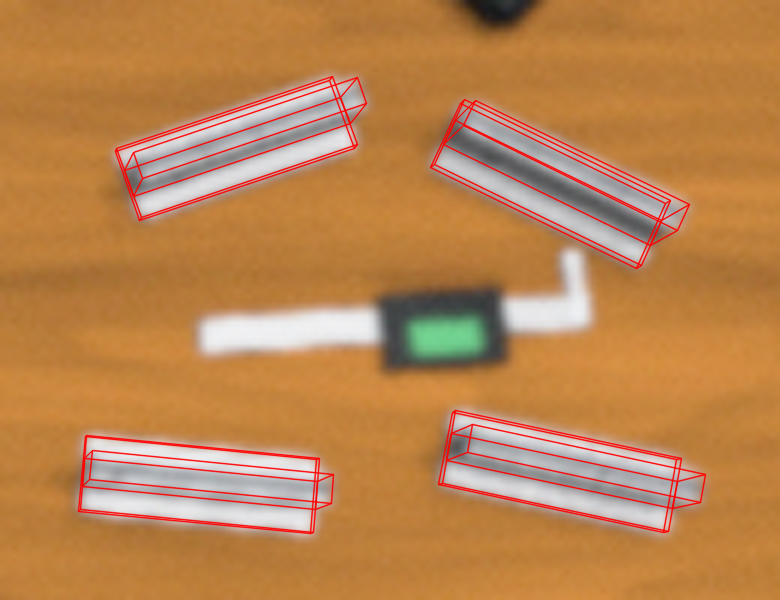

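```bash
cat >> h.py <<'E'
def trot(th): 
    return R.from_matrix(np.array([[0,0,-1],[np.cos(th),np.sin(th),0],[np.sin(th),-np.cos(th),0]]).T)
def plan(pos,th,st=None):
    """shift(25mm units) & turn(5deg units) from measured pose; picks nearest half turn if th2"""
    st=st or manip.sense(); r0=R.from_quat(st['tool_rot']); rt=trot(th)
    d=r0.inv().apply(np.array(pos)-st['tcp_pos'])/.025; w=(r0.inv()*rt).as_rotvec()/np.radians(5)
    return np.round(d,3),np.round(w,3)
def where():
    st=manip.sense(); m=R.from_quat(st['tool_rot']).as_matrix()
    print('t %.2f'%st['t'],'tcp',np.round(st['tcp_pos'],4),'yaw %.4f'%np.arctan2(m[1,1],m[0,1]),'xax',np.round(m[:,0],3),'F',np.round(st['force'],1),'gap %.3f'%st['finger_gap'],'q6 %.2f'%st['q'][5])
CASE=np.array([.5381,.1294,1.6518])
def c2w(x,y,z=0):
    c,s=np.cos(CASE[2]),np.sin(CASE[2]); return np.array([CASE[0]+c*x-s*y,CASE[1]+s*x+c*y,z])
E
python3 - <<'E'
from h import *
where();where()
print(c2w(-.06,0), CASE[2]+np.pi/2-2*np.pi)
s=snap('wrist'); K,D,Rm,t=cam(s); st=manip.sense(); T=R.from_quat(st['tool_rot']).as_matrix()
print('cam pos in tool',T.T@(-Rm.T@t-st['tcp_pos'])); print(np.round(Rm@T,3))
for th in (CASE[2]+np.pi/2-np.pi,CASE[2]+np.pi/2): print(plan([.193,.594,.4],th))
E
```

```text
t 0.25 tcp [0.1927 0.5942 0.195 ] yaw 1.2570 xax [-0.    -0.001 -1.   ] F [ 0.  -0.1 -0.2] gap 1.000 q6 -0.18
t 0.25 tcp [0.1927 0.5942 0.195 ] yaw 1.2570 xax [-0.    -0.001 -1.   ] F [ 0.  -0.1 -0.2] gap 1.000 q6 -0.18
[0.54295491 0.06959674 0.        ] -3.06058898038469
cam pos in tool [-1.77410624e-01 -3.75248649e-05 -7.82680489e-02]
[[-0.     1.     0.   ]
 [-0.308 -0.     0.951]
 [ 0.951  0.     0.308]]
(array([-8.193, -0.013,  0.011]), array([1.3476e+01, 4.0000e-03, 8.0000e-03]))
(array([-8.193, -0.013,  0.011]), array([-2.2524e+01, -9.0000e-03,  4.0000e-03]))
```

Call:
{"api": "carry_out", "payload": {"commands": [[[-2, 0, 0, 1.7, 0, 0, 85], [-4, 0, 0, 3.4, 0, 0, 85], [-6, 0, 0, 5.1, 0, 0, 85], [-8, 0, 0, 6.8, 0, 0, 85], [-8, 0, 0, 8.5, 0, 0, 85]]], "force": 40}}

```text
t: 0.8
tcp_pos: [0.1945, 0.5978, 0.4051]
tool_rot: [0.364, 0.61, -0.352, 0.61]
force: [-0.2, -0.1, 0.6]
finger_gap: 0.995
```

```bash
python3 - <<'E'
from h import *
where(); print(plan([.543,.0696,.33],.081))
s=snap('top'); w=px2w(s,np.array([[175,177],[178,279]],float),.29); print(w)
E
```

```text
t 0.80 tcp [0.1945 0.5978 0.4051] yaw 0.5092 xax [ 0.008  0.016 -1.   ] F [-0.2 -0.1  0.6] gap 0.995 q6 0.57
(array([ 2.789,  1.825, 25.271]), array([ 4.908, -0.146, -0.146]))
[[0.6318473  0.29686415 0.29      ]
 [0.42569669 0.28113309 0.29      ]]
```

Call:
{"api": "carry_out", "payload": {"commands": [[[0, 0.15, 2, 1.7, 0, 0, 85], [0, 0.3, 4, 3.4, 0, 0, 85], [0, 0.45, 6, 4.9, 0, 0, 85], [0, 0.6, 8, 4.9, 0, 0, 85], [0, 0.7, 10, 4.9, 0, 0, 85]]]}}

```text
t: 1.35
tcp_pos: [0.3311, 0.384, 0.3942]
tool_rot: [0.476, 0.522, -0.478, 0.522]
force: [1.7, 0.8, -0.4]
finger_gap: 0.996
```

Call:
{"api": "carry_out", "payload": {"commands": [[[0, 0, 2, 0, 0, 0, 85], [0, 0, 4, 0, 0, 0, 85], [0, 0, 6, 0, 0, 0, 85], [0, 0, 8, 0, 0, 0, 85], [0, 0, 10, 0, 0, 0, 85]]]}}

```text
t: 1.85
tcp_pos: [0.3517, 0.1352, 0.3945]
tool_rot: [0.476, 0.523, -0.477, 0.522]
force: [1.3, 0.1, 0.8]
finger_gap: 0.994
```

```bash
python3 - <<'E'
from h import *
where(); print(plan([.543,.0696,.30],.081))
E
```

```text
t 1.85 tcp [0.3517 0.1352 0.3945] yaw 0.0911 xax [-0.002 -0.    -1.   ] F [1.3 0.1 0.8] gap 0.994 q6 -0.02
(array([3.765, 7.389, 3.31 ]), array([0.116, 0.001, 0.022]))
```

Call:
{"api": "carry_out", "payload": {"commands": [[[0, 1.8, 0.6, 0, 0, 0, 85], [1, 3.6, 1.2, 0, 0, 0, 85], [2, 5.4, 1.8, 0.1, 0, 0, 85], [3.5, 7.1, 2.2, 0.1, 0, 0, 85], [3.5, 7.1, 2.2, 0.1, 0, 0, 85]]]}}

```text
t: 2.35
tcp_pos: [0.5351, 0.0964, 0.3027]
tool_rot: [0.478, 0.521, -0.482, 0.517]
force: [-1.3, 0.1, -0.4]
finger_gap: 0.995
```

```bash
python3 - <<'E'
from h import *
s=snap('wrist');where(); print(plan([.543,.0696,.30],.081))
cv2.imwrite('pics/w1.png',s['image'][:,:,::-1])
s=snap('scene');crop(s,280,100,500,310,3,'s1.png')
E
```

```text
t 2.40 tcp [0.535  0.0966 0.3025] yaw 0.0791 xax [-0.008  0.    -1.   ] F [ 0.5  0.1 -0.9] gap 0.993 q6 -0.11
(array([0.098, 0.233, 1.103]), array([-0.022, -0.008,  0.095]))
```

View pics/w1.png

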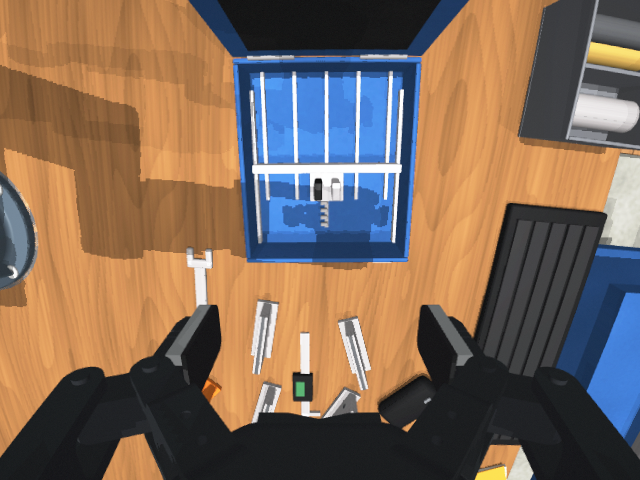

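View pics/s1.png

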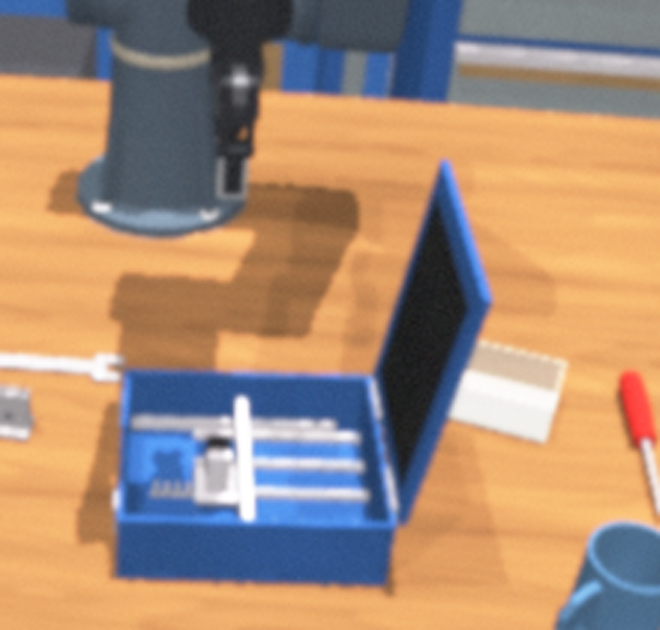

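```bash
python3 - <<'E'
from h import *
s=snap('wrist');import pickle;pickle.dump(s,open('w1.pkl','wb'))
crop(s,225,45,425,170,4,'w1a.png');crop(s,225,150,425,275,4,'w1b.png')
E
```

```text
(no output)
```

View pics/w1a.png

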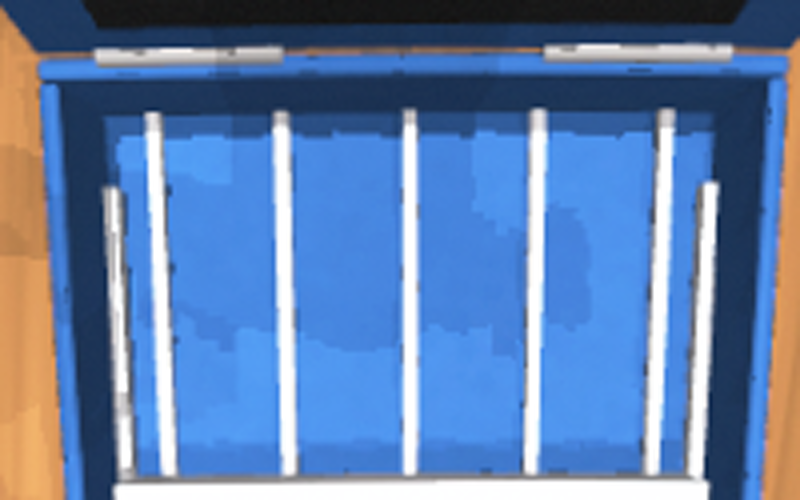

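View pics/w1b.png

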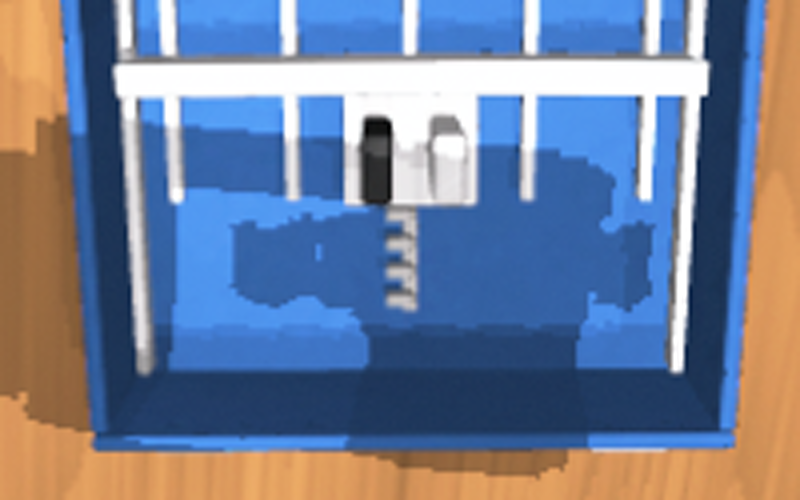

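```bash
cat > fitcase.py <<'E'
from h import *
import pickle
from scipy.optimize import least_squares
s=pickle.load(open('w1.pkl','rb'))
A=lambda X,Y:(225+(X+.5)/4-.5,45+(Y+.5)/4-.5)
B=lambda X,Y:(225+(X+.5)/4-.5,150+(Y+.5)/4-.5)
L=[(A(152,114),(112,80,15)),(A(281,112),(112,40,15)),(A(409,110),(112,0,15)),(A(538,109),(112,-40,15)),(A(666,109),(112,-80,15)),
(B(177,199),(-49,80,15)),(B(292,198),(-49,40,15)),(B(527,198),(-49,-40,15)),(B(644,198),(-49,-80,15)),
(A(40,62),(118,102,74)),(A(788,60),(118,-102,74)),(B(93,450),(-118,102,74)),(B(735,446),(-118,-102,74))]
px=np.array([l[0] for l in L]);M=np.array([l[1] for l in L])/1000.
def W(p): 
    return np.c_[M[:,:2]@np.array([[np.cos(p[2]),np.sin(p[2])],[-np.sin(p[2]),np.cos(p[2])]])+p[:2],M[:,2]]
f=lambda p:(w2px(s,W(p))-px).ravel()
r=least_squares(f,CASE);print(np.round(r.x,4),np.round(f(r.x).reshape(-1,2),2))
f2=lambda p:(w2px(s,W(p)+[0,0,p[3]])-px).ravel()
r=least_squares(f2,list(CASE)+[0]);print(np.round(r.x,4),np.abs(r.fun).max())
E
python3 fitcase.py
```

```text
[0.5404 0.1334 1.6573] [[-0.05 -0.31]
 [-0.14 -0.34]
 [ 0.16 -0.18]
 [ 0.23 -0.06]
 [ 0.46  0.01]
 [-0.39  0.88]
 [ 0.13  0.91]
 [ 0.15  0.6 ]
 [ 0.24  0.51]
 [-1.4  -1.16]
 [ 1.06 -2.01]
 [-0.67  1.24]
 [ 0.29  1.55]]
[ 0.5405  0.1335  1.6573 -0.0044] 1.2937414930444504
```

```bash
cat > fitcase2.py <<'E'
from h import *
from scipy.optimize import least_squares
s=snap('top')
A=lambda X,Y:(165+(X+.5)/5-.5,170+(Y+.5)/5-.5)
L=[(A(297,218),(112,-80,15)),(A(299,294),(112,-40,15)),(A(304,371),(112,0,15)),(A(309,449),(112,40,15)),(A(313,526),(112,80,15)),
(A(607,193),(-49,-80,15)),(A(613,268),(-49,-40,15)),(A(624,423),(-49,40,15)),(A(631,500),(-49,80,15)),
(A(265,155),(118,-102,74)),(A(735,118),(-118,-102,74)),(A(768,528),(-118,102,74)),(A(285,562),(118,102,74))]
px=np.array([l[0] for l in L]);M=np.array([l[1] for l in L])/1000.
def W(p): 
    return np.c_[M[:,:2]@np.array([[np.cos(p[2]),np.sin(p[2])],[-np.sin(p[2]),np.cos(p[2])]])+p[:2],M[:,2]]
f=lambda p:(w2px(s,W(p))-px).ravel()
r=least_squares(f,CASE);print(np.round(r.x,4),np.round(f(r.x).reshape(-1,2),2))
E
python3 fitcase2.py
```

```text
[0.5394 0.1312 1.6542] [[ 0.18 -0.06]
 [ 0.55 -0.04]
 [ 0.36 -0.08]
 [ 0.21 -0.18]
 [ 0.28  0.04]
 [ 0.1   0.  ]
 [-0.02  0.24]
 [-0.02  0.13]
 [-0.29  0.38]
 [-0.93 -0.46]
 [ 0.21 -0.65]
 [ 0.14 -0.04]
 [-0.7   0.69]]
```

```bash
sed -i 's/^CASE=.*/CASE=np.array([.5400,.1325,1.656])/' h.py; cat >> h.py <<'E'
def w2c(P):
    P=np.atleast_2d(P); c,s=np.cos(CASE[2]),np.sin(CASE[2]); d=P[:,:2]-CASE[:2]; return np.c_[d@np.array([[c,-s],[s,c]]),P[:,2:]]
E
python3 - <<'E'
from h import *
import pickle
s=pickle.load(open('w1.pkl','rb'))
B=lambda X,Y:(225+(X+.5)/4-.5,150+(Y+.5)/4-.5)
for z in (.015,.025,.04,.055,.07): print(z,np.round(w2c(px2w(s,[B(410,62),B(410,95),B(377,203),B(377,150),B(445,180),B(465,160)],z))*1000,1)[:,:2].tolist())
print(CASE[2]+np.pi/2-np.pi)
E
```

```text
0.015 [[-1.5, -0.5], [-12.3, -0.5], [-48.8, 10.7], [-30.7, 10.6], [-41.0, -12.4], [-34.2, -19.1]]
0.025 [[-0.5, -0.3], [-11.1, -0.4], [-46.8, 10.6], [-29.1, 10.5], [-39.2, -12.0], [-32.5, -18.5]]
0.04 [[0.9, -0.1], [-9.3, -0.1], [-43.8, 10.5], [-26.7, 10.4], [-36.4, -11.4], [-30.0, -17.7]]
0.055 [[2.4, 0.1], [-7.5, 0.1], [-40.8, 10.4], [-24.3, 10.3], [-33.7, -10.7], [-27.5, -16.9]]
0.07 [[3.9, 0.4], [-5.7, 0.4], [-37.9, 10.2], [-21.9, 10.1], [-31.0, -10.1], [-25.0, -16.0]]
0.08520367320510314
```

```bash
python3 - <<'E'
from h import *
where(); t=c2w(-.0295,-.004,.13); print(t,plan(t,.0852))
E
```

```text
t 2.55 tcp [0.5333 0.0981 0.3079] yaw 0.0802 xax [-0.002  0.    -1.   ] F [-0.1  0.3  0.4] gap 0.995 q6 -0.10
[0.54649596 0.10344742 0.13      ] (array([ 7.113,  0.56 , -0.168]), array([-0.057, -0.004,  0.024]))
```

Call:
{"api": "carry_out", "payload": {"commands": [[[1.7, 0.2, -0.05, -0.06, 0, 0, 85], [3.4, 0.35, -0.1, -0.06, 0, 0, 85], [5.1, 0.56, -0.17, -0.06, 0, 0, 85], [7.1, 0.56, -0.17, -0.06, 0, 0, 85], [7.1, 0.56, -0.17, -0.06, 0, 0, 85]]]}}

```text
t: 3.05
tcp_pos: [0.5421, 0.1038, 0.1263]
tool_rot: [0.475, 0.524, -0.481, 0.518]
force: [-0.6, 0.4, -0.2]
finger_gap: 0.992
```

```bash
python3 - <<'E'
from h import *
s=snap('wrist');where(); t=c2w(-.0295,-.004,.05); print(plan(t,.0852))
import pickle;pickle.dump(s,open('w2.pkl','wb'))
cv2.imwrite('pics/w2.png',s['image'][:,:,::-1])
E
```

```text
t 3.10 tcp [0.5451 0.1037 0.1297] yaw 0.0855 xax [-0.006  0.    -1.   ] F [0.4 0.6 0.3] gap 0.992 q6 -0.10
(array([3.186, 0.074, 0.018]), array([ 0.004, -0.007,  0.07 ]))
```

View pics/w2.png

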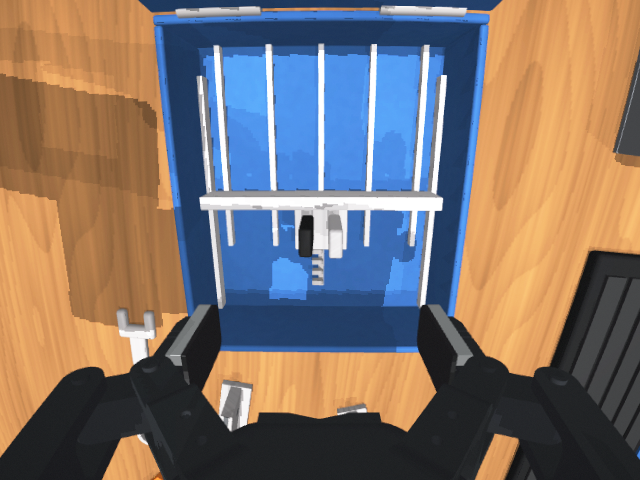

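```bash
python3 - <<'E'
from h import *
import pickle
s=pickle.load(open('w2.pkl','rb'))
crop(s,150,0,350,150,4,'w2a.png');crop(s,300,0,500,150,4,'w2b.png');crop(s,180,170,380,320,4,'w2c.png');crop(s,300,170,480,320,4,'w2d.png')
E
```

```text
(no output)
```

View pics/w2a.png

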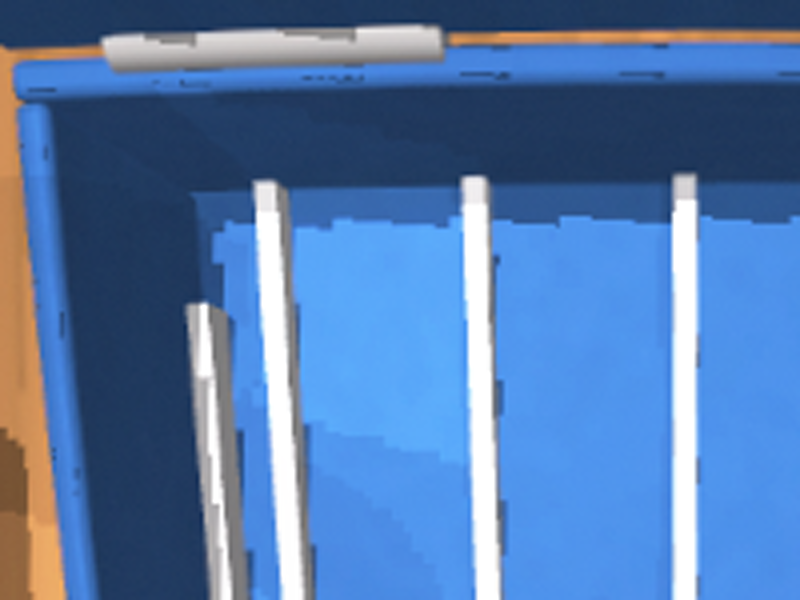

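View pics/w2b.png

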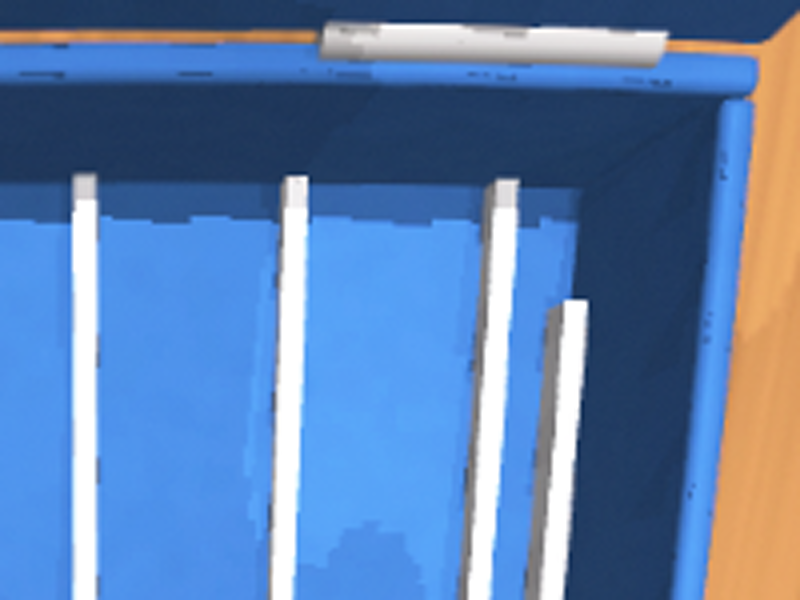

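View pics/w2c.png

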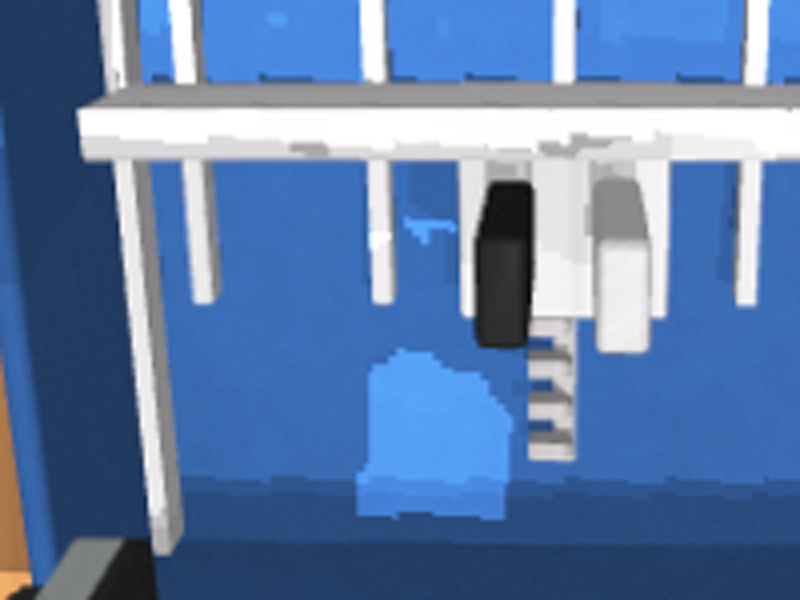

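View pics/w2d.png

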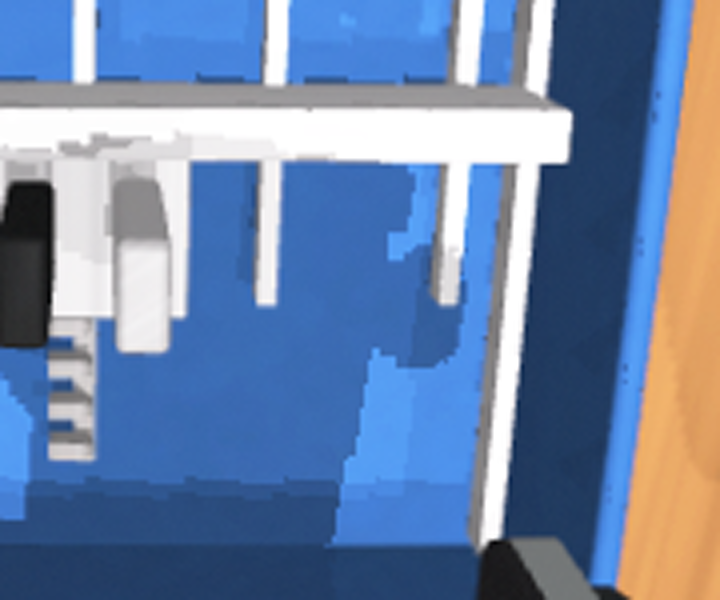

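```bash
cat > fitcase3.py <<'E'
from h import *
import pickle
from scipy.optimize import least_squares
s=pickle.load(open('w2.pkl','rb'))
F=lambda ox,oy:(lambda X,Y:(ox+(X+.5)/4-.5,oy+(Y+.5)/4-.5))
A=F(150,0);B=F(300,0);C=F(180,170);D=F(300,170)
L=[(A(265,182),(112,80,15)),(A(475,177),(112,40,15)),(A(685,174),(112,0,15)),(B(297,176),(112,-40,15)),(B(510,180),(112,-80,15)),
(C(203,302),(-49,80,15)),(C(383,303),(-49,40,15)),(D(267,304),(-49,-40,15)),(D(449,304),(-49,-80,15)),(A(14,62),(118,102,74)),(B(757,57),(118,-102,74))]
px=np.array([l[0] for l in L]);M=np.array([l[1] for l in L])/1000.
def W(p): 
    return np.c_[M[:,:2]@np.array([[np.cos(p[2]),np.sin(p[2])],[-np.sin(p[2]),np.cos(p[2])]])+p[:2],M[:,2]]
f=lambda p:(w2px(s,W(p))-px).ravel()
r=least_squares(f,CASE,loss='soft_l1');print(np.round(r.x,4),np.round(f(r.x).reshape(-1,2),2).tolist())
import h; h.CASE=r.x
for z,pts in ((.07,[C(476,290),C(597,300),C(650,300),C(620,353),C(620,240)]),(.068,[C(476,290),C(532,290),C(504,347),C(504,238)])): print(z,np.round(h.w2c(px2w(s,pts,z))*1000,1)[:,:2].tolist())
E
python3 fitcase3.py
```

```text
[0.5406 0.1331 1.6569] [[-0.13, -0.04], [-0.33, 0.09], [0.17, 0.35], [0.36, 0.02], [-0.06, -0.16], [-0.09, 0.84], [-0.05, 0.77], [0.05, 0.86], [-0.0, 1.01], [-2.42, -1.22], [3.06, -1.33]]
0.07 [[-27.3, 15.3], [-29.0, -6.1], [-29.0, -15.5], [-39.0, -10.3], [-18.0, -10.0]]
0.068 [[-27.9, 15.5], [-27.9, 5.5], [-38.7, 10.6], [-18.2, 10.4]]
```

```bash
sed -i 's/^CASE=.*/CASE=np.array([.5404,.1330,1.6568])/' h.py; python3 - <<'E'
from h import *
where(); t=c2w(-.0292,-.004,.033); print(t,plan(t,.086))
E
```

```text
t 3.10 tcp [0.5451 0.1037 0.1297] yaw 0.0855 xax [-0.006  0.    -1.   ] F [0.4 0.6 0.3] gap 0.992 q6 -0.10
[0.54689343 0.10425152 0.033     ] (array([ 3.866,  0.097, -0.012]), array([-0.005, -0.007,  0.07 ]))
```

Call:
{"api": "carry_out", "payload": {"commands": [[[1, 0.09, -0.02, 0, 0, 0, 85], [2, 0.09, -0.02, 0, 0, 0, 85], [3, 0.09, -0.02, 0, 0, 0, 85], [3.4, 0.09, -0.02, 0, 0, 0, 85], [3.4, 0.09, -0.02, 0, 0, 0, 85]]]}}

```text
t: 3.6
tcp_pos: [0.5513, 0.104, 0.0474]
tool_rot: [0.479, 0.52, -0.478, 0.521]
force: [0.4, -0.0, 0.5]
finger_gap: 0.995
```

```bash
python3 - <<'E'
from h import *
where(); s=snap('wrist')
cv2.imwrite('pics/w3.png',s['image'][:,:,::-1]);where(); t=c2w(-.0292,-.004,.033); print(t,plan(t,.086))
E
```

```text
t 3.60 tcp [0.5513 0.104  0.0474] yaw 0.0847 xax [ 0.002 -0.    -1.   ] F [ 0.4 -0.   0.5] gap 0.995 q6 -0.10
t 3.65 tcp [0.5518 0.104  0.0478] yaw 0.0846 xax [ 0.004 -0.    -1.   ] F [0.1 0.8 0.4] gap 0.995 q6 -0.10
[0.54689343 0.10425152 0.033     ] (array([ 0.593, -0.197, -0.027]), array([-0.016,  0.004, -0.041]))
```

View pics/w3.png

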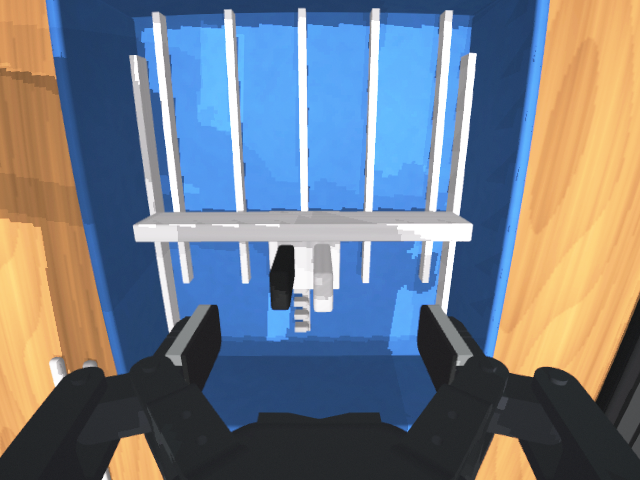

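Call:
{"api": "carry_out", "payload": {"commands": [[[0.3, -0.2, -0.02, 0, 0, -0.03, 70], [0.55, -0.2, -0.02, 0, 0, -0.03, 60], [0.55, -0.2, -0.02, 0, 0, -0.03, 50], [0.55, -0.2, -0.02, 0, 0, -0.03, 45], [0.55, -0.2, -0.02, 0, 0, -0.03, 45]]]}}

```text
t: 4.15
tcp_pos: [0.5455, 0.1039, 0.0319]
tool_rot: [0.478, 0.521, -0.479, 0.52]
force: [0.9, -0.3, -0.3]
finger_gap: 0.527
```

```bash
python3 - <<'E'
from h import *
where(); s=snap('wrist')
cv2.imwrite('pics/w4.png',s['image'][:,:,::-1]);where(); t=c2w(-.0292,-.004,.033); print(t,plan(t,.086))
E
```

```text
t 4.15 tcp [0.5455 0.1039 0.0319] yaw 0.0841 xax [-0.002 -0.    -1.   ] F [ 0.9 -0.3 -0.3] gap 0.527 q6 -0.10
t 4.20 tcp [0.5455 0.1039 0.0319] yaw 0.0841 xax [-0.002 -0.    -1.   ] F [-0.7  0.  -0.3] gap 0.528 q6 -0.10
[0.54689343 0.10425152 0.033     ] (array([-0.045,  0.058, -0.01 ]), array([-0.021,  0.   ,  0.027]))
```

View pics/w4.png

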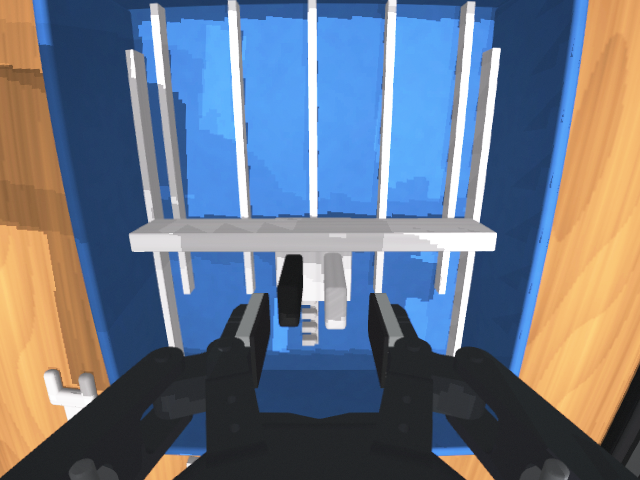

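Call:
{"api": "carry_out", "payload": {"commands": [[[0, 0.05, 0, 0, 0, 0, 35], [0, 0.05, 0, 0, 0, 0, 28], [0, 0.05, 0, 0, 0, 0, 20], [0, 0.05, 0, 0, 0, 0, 20], [0, 0.05, 0, 0, 0, 0, 20]]], "force": 40}}

```text
t: 4.7
tcp_pos: [0.5483, 0.1039, 0.0324]
tool_rot: [0.479, 0.52, -0.478, 0.521]
force: [1.5, 1.0, 3.5]
finger_gap: 0.234
```

```bash
python3 - <<'E'
from h import *
where(); s=snap('wrist')
cv2.imwrite('pics/w5.png',s['image'][:,:,::-1]);where(); t=c2w(-.0292-.051,-.004,.033); print(t,plan(t,.086))
E
```

```text
t 4.70 tcp [0.5483 0.1039 0.0324] yaw 0.0840 xax [ 0.001 -0.    -1.   ] F [1.5 1.  3.5] gap 0.234 q6 -0.10
t 4.75 tcp [0.5483 0.104  0.0324] yaw 0.0841 xax [ 0.001 -0.    -1.   ] F [3.1 0.5 3.7] gap 0.237 q6 -0.10
[0.55127421 0.05344001 0.033     ] (array([-0.025, -0.05 ,  2.024]), array([-0.022,  0.004, -0.01 ]))
```

View pics/w5.png

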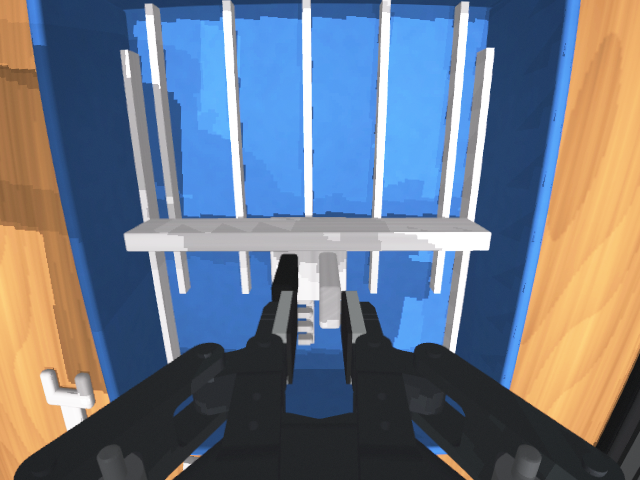

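```bash
python3 - <<'E'
from h import *
s=snap('wrist');where()
crop(s,250,230,400,350,5,'w5a.png')
E
```

```text
t 4.80 tcp [0.5483 0.1039 0.0324] yaw 0.0840 xax [ 0.001 -0.    -1.   ] F [ 3.3 -0.6  4.2] gap 0.234 q6 -0.10
```

View pics/w5a.png

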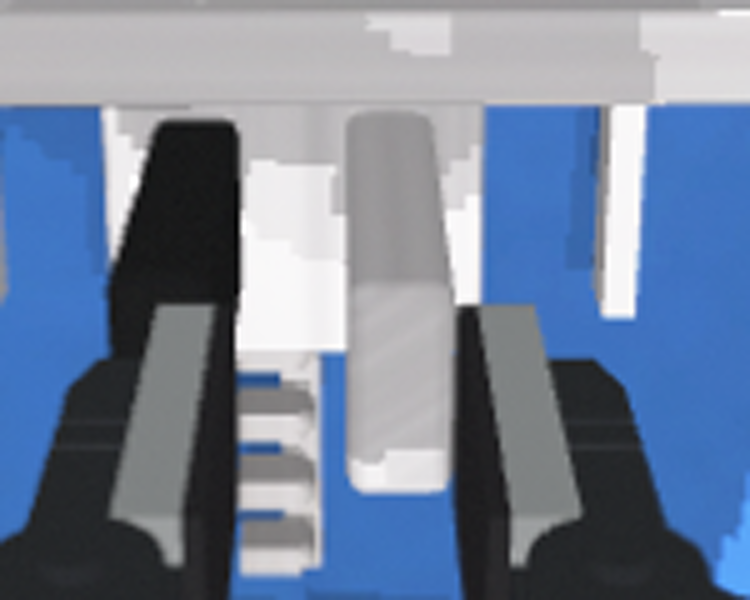

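```bash
python3 - <<'E'
from h import *
s=snap('wrist');st=manip.sense();T=R.from_quat(st['tool_rot']).as_matrix()
for dx in (0,-.01,-.019,-.03,-.04):
  P=[st['tcp_pos']+T@np.array([dx,y,z]) for y in(-.010,.010) for z in (-.011,.011)]
  print(dx,np.round(w2px(s,P)).tolist())
for z in (.024,.052,.07): print(z, np.round(w2px(s,[c2w(-.0295+a,y,z) for a in (-.011,.011) for y in (-.016,.016)])).tolist())
E
```

```text
0 [[299.0, 259.0], [300.0, 295.0], [336.0, 259.0], [335.0, 295.0]]
-0.01 [[298.0, 266.0], [299.0, 304.0], [337.0, 266.0], [336.0, 304.0]]
-0.019 [[297.0, 272.0], [298.0, 312.0], [338.0, 272.0], [337.0, 312.0]]
-0.03 [[296.0, 282.0], [297.0, 323.0], [339.0, 282.0], [338.0, 323.0]]
-0.04 [[294.0, 291.0], [296.0, 335.0], [340.0, 291.0], [339.0, 335.0]]
0.024 [[336.0, 288.0], [281.0, 289.0], [336.0, 253.0], [280.0, 253.0]]
0.052 [[338.0, 312.0], [276.0, 312.0], [339.0, 273.0], [274.0, 273.0]]
0.07 [[340.0, 332.0], [272.0, 332.0], [341.0, 289.0], [269.0, 289.0]]
```

```bash
python3 - <<'E'
from h import *
s=snap('scene');st=manip.sense();T=R.from_quat(st['tool_rot']).as_matrix()
im=s['image'][160:310,290:430,::-1];im=cv2.resize(im,None,fx=5,fy=5,interpolation=cv2.INTER_CUBIC)
for dx in (0,-.019,-.04):
  for y in (-.01,.01):
    q=(w2px(s,[st['tcp_pos']+T@np.array([dx,y,0])])[0]-[290,160]+.5)*5
    cv2.circle(im,tuple(q.astype(int).tolist()),3,(0,0,255),-1)
cv2.imwrite('pics/s2.png',im);print(im.shape)
s=snap('top');im=s['image'][170:290,230:330,::-1];im=cv2.resize(im,None,fx=5,fy=5,interpolation=cv2.INTER_CUBIC);cv2.imwrite('pics/t2.png',im)
E
```

```text
(750, 700, 3)
```

View pics/s2.png

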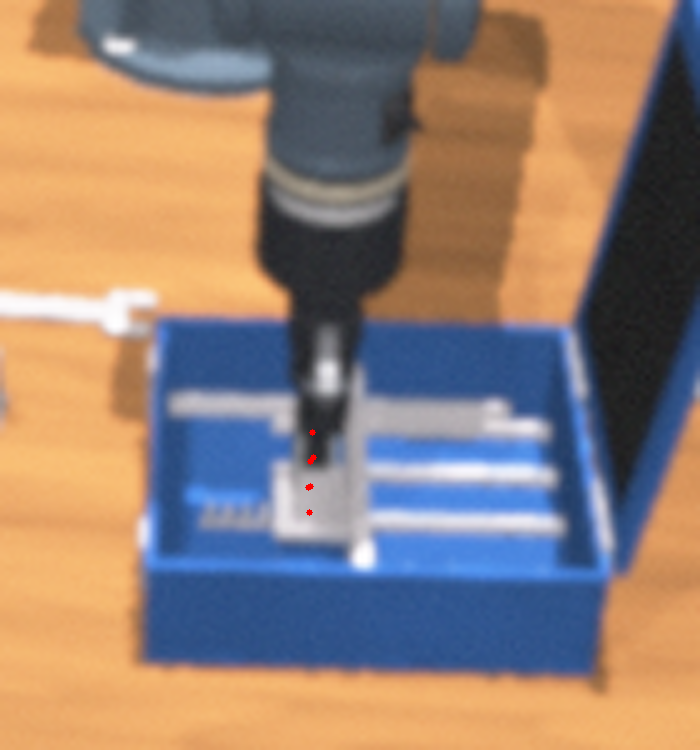

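Call:
{"api": "carry_out", "payload": {"commands": [[[-0.3, 0, 0, 0, 0, 0, 40], [-0.4, -0.05, 0, 0, 0, 0, 45], [-0.4, -0.05, 0, 0, 0, 0, 45], [-0.2, -0.05, 0, 0, 0, 0, 45], [0, -0.05, 0, 0, 0, 0, 45]]]}}

```text
t: 5.45
tcp_pos: [0.5446, 0.1039, 0.0312]
tool_rot: [0.478, 0.522, -0.479, 0.52]
force: [-0.7, 0.3, 0.1]
finger_gap: 0.525
```

```bash
python3 - <<'E'
from h import *
where(); t=c2w(-.0292,-.004,.010); print(t,plan(t,.086))
E
```

```text
t 5.45 tcp [0.5446 0.1039 0.0312] yaw 0.0842 xax [-0.004 -0.    -1.   ] F [-0.7  0.3  0.1] gap 0.525 q6 -0.10
[0.54689343 0.10425152 0.01      ] (array([ 0.846,  0.096, -0.006]), array([-0.021, -0.001,  0.044]))
```

Call:
{"api": "carry_out", "payload": {"commands": [[[0.2, 0.08, 0, 0, 0, 0, 45], [0.4, 0.08, 0, 0, 0, 0, 45], [0.6, 0.08, 0, 0, 0, 0, 45], [0.8, 0.08, 0, 0, 0, 0, 45], [0.8, 0.08, 0, 0, 0, 0, 45]]]}}

```text
t: 5.95
tcp_pos: [0.5465, 0.104, 0.0108]
tool_rot: [0.477, 0.522, -0.48, 0.519]
force: [-0.5, 0.1, 0.0]
finger_gap: 0.525
```

```bash
python3 - <<'E'
from h import *
where(); s=snap('wrist')
crop(s,200,220,440,400,3.3,'w6.png');where()
s=snap('scene');st=manip.sense();T=R.from_quat(st['tool_rot']).as_matrix()
crop(s,290,160,430,310,4,'s3.png')
print([((w2px(s,[st['tcp_pos']+T@np.array([dx,.022,0])])[0]-[290,160]+.5)*4).round() for dx in (0,-.02,-.04,-.05)])
E
```

```text
t 5.95 tcp [0.5465 0.104  0.0108] yaw 0.0841 xax [-0.004 -0.    -1.   ] F [-0.5  0.1  0. ] gap 0.525 q6 -0.10
t 6.00 tcp [0.5468 0.104  0.0113] yaw 0.0842 xax [-0.004 -0.    -1.   ] F [-0.2 -0.1 -0.8] gap 0.526 q6 -0.10
[array([246., 443.]), array([248., 422.]), array([249., 400.]), array([250., 389.])]
```

View pics/w6.png

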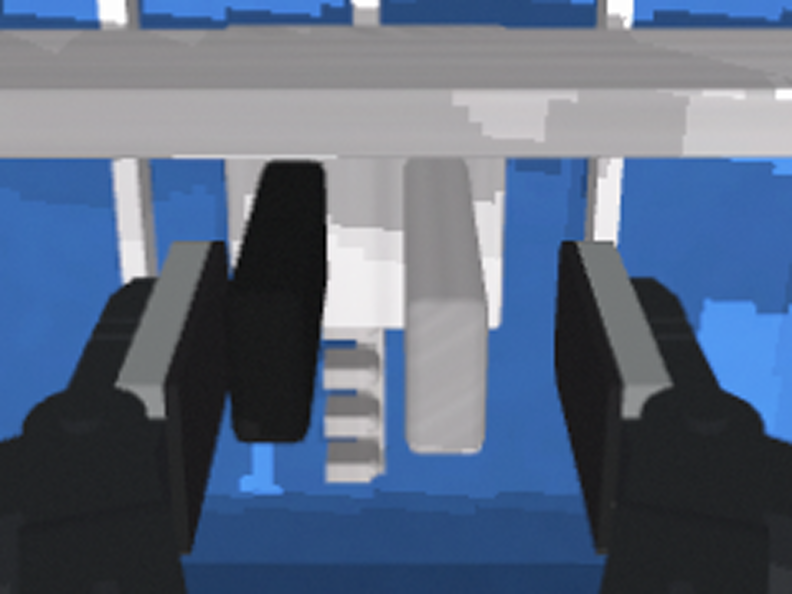

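View pics/s3.png

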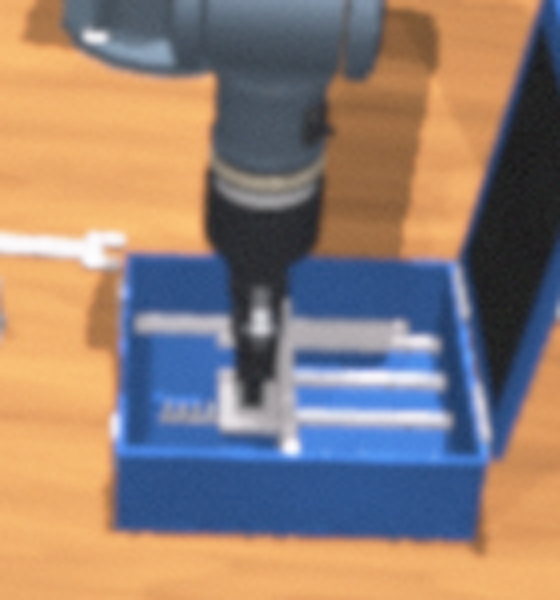

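Call:
{"api": "carry_out", "payload": {"commands": [[[0.2, 0, 0, 0, 0, 0.03, 45], [0.4, 0, 0, 0, 0, 0.03, 45], [0.4, 0, 0, 0, 0, 0.03, 40], [0.4, 0, 0, 0, 0, 0.03, 36], [0.4, 0, 0, 0, 0, 0.03, 34]]]}}

```text
t: 6.55
tcp_pos: [0.5435, 0.1039, 0.0014]
tool_rot: [0.477, 0.523, -0.48, 0.519]
force: [-6.0, -2.0, 1.8]
finger_gap: 0.4
```

Call:
{"api": "carry_out", "payload": {"commands": [[[0, 0, 0, 0, 0, 0, 30], [0, 0, 0, 0, 0, 0, 26], [0, 0, 0, 0, 0, 0, 18], [0, 0, 0, 0, 0, 0, 18], [0, 0, 0, 0, 0, 0, 18]]], "force": 40}}

```text
t: 7.05
tcp_pos: [0.5465, 0.1042, 0.0021]
tool_rot: [0.478, 0.521, -0.479, 0.52]
force: [-3.1, 0.4, 5.9]
finger_gap: 0.269
```

```bash
python3 - <<'E'
from h import *
where(); s=snap('wrist')
crop(s,200,220,440,400,3.3,'w7.png');where()
t=c2w(-.0292-.051,-.004,.001);print(plan(t,.0848))
E
```

```text
t 7.05 tcp [0.5465 0.1042 0.0021] yaw 0.0844 xax [-0.002  0.    -1.   ] F [-3.1  0.4  5.9] gap 0.269 q6 -0.10
t 7.10 tcp [0.5465 0.1041 0.0021] yaw 0.0844 xax [-0.002  0.    -1.   ] F [-2.2  1.1  5.7] gap 0.268 q6 -0.10
(array([0.045, 0.02 , 2.036]), array([-0.005, -0.002,  0.021]))
```

View pics/w7.png

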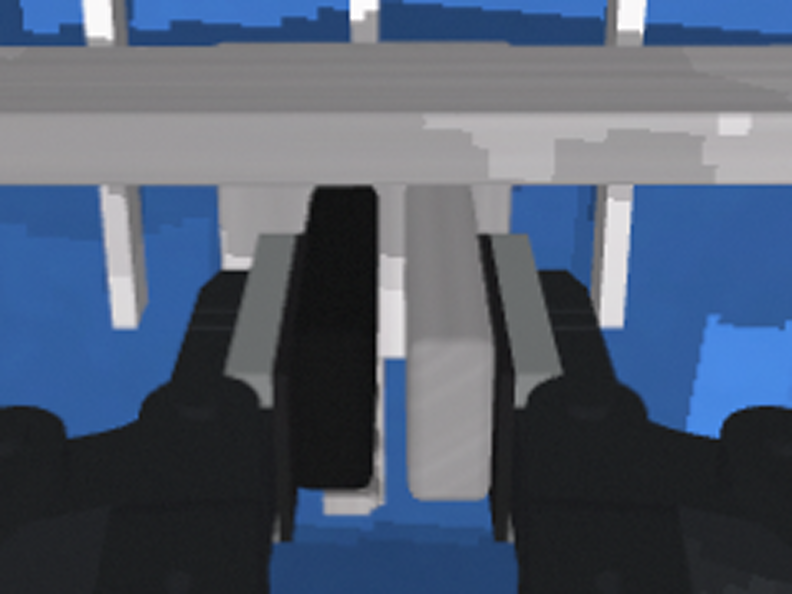

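Call:
{"api": "carry_out", "payload": {"commands": [[[-0.05, 0, 0.3, 0, 0, 0, 18], [-0.05, 0, 0.8, 0, 0, 0, 18], [-0.05, 0, 1.3, 0, 0, 0, 18], [-0.05, 0, 1.7, 0, 0, 0, 18], [-0.05, 0, 2.0, 0, 0, 0, 18]]]}}

```text
t: 7.6
tcp_pos: [0.5507, 0.0541, 0.0022]
tool_rot: [0.48, 0.521, -0.479, 0.519]
force: [1.8, 31.2, -8.5]
finger_gap: 0.267
```

```bash
python3 - <<'E'
from h import *
s=snap('wrist')
cv2.imwrite('pics/w8.png',s['image'][:,:,::-1]);where();print(w2c(manip.sense()['tcp_pos']))
E
```

```text
t 7.65 tcp [0.5508 0.0544 0.0022] yaw 0.0809 xax [-0.002  0.003 -1.   ] F [ 1.4  7.5 -9.4] gap 0.262 q6 -0.19
[[-0.07923802 -0.00358626  0.00221514]]
```

View pics/w8.png

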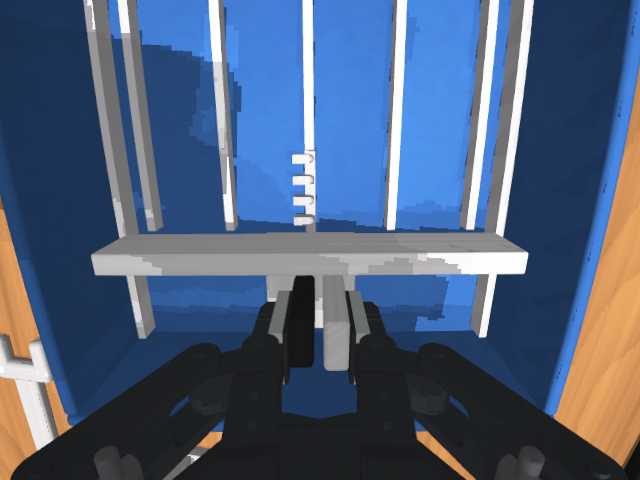

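Call:
{"api": "carry_out", "payload": {"commands": [[[0, 0, 0, 0, 0, 0, 18], [0, 0, 0, 0, 0, 0, 30], [0, 0, 0, 0, 0, 0, 45], [0, 0, 0, 0, 0, 0, 50], [0, 0, 0, 0, 0, 0, 50]]]}}

```text
t: 8.15
tcp_pos: [0.5542, 0.0534, 0.0042]
tool_rot: [0.48, 0.519, -0.477, 0.522]
force: [0.7, 0.1, 0.1]
finger_gap: 0.582
```

```bash
python3 - <<'E'
from h import *
s=snap('wrist')
crop(s,200,220,440,400,3.3,'w9.png');where()
E
```

```text
t 8.20 tcp [0.5538 0.0536 0.0041] yaw 0.0836 xax [ 0.005 -0.001 -1.   ] F [-0.1 -0.3 -0.5] gap 0.583 q6 -0.19
```

View pics/w9.png

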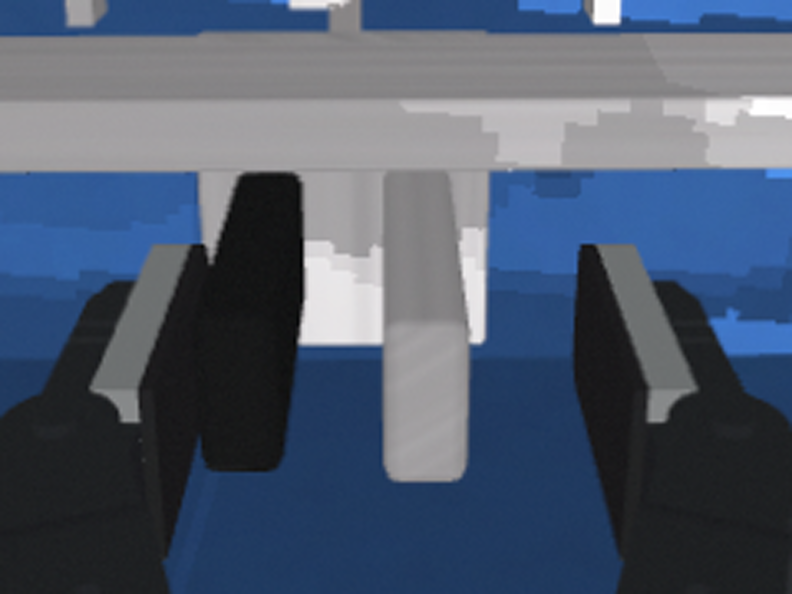

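Call:
{"api": "carry_out", "payload": {"commands": [[[-1.5, 0, 0, 0, 0, 0, 60], [-3.4, 0, 0, 0, 0, 0, 70], [-5.3, 0, 0, 0, 0, 0, 70], [-6.5, 0, 1, 0, 0, 0, 70], [-6.5, -0.5, 2.5, 0, 0, 0, 70]]]}}

```text
t: 8.7
tcp_pos: [0.5504, -0.0095, 0.1718]
tool_rot: [0.481, 0.516, -0.474, 0.526]
force: [1.0, -0.8, -0.2]
finger_gap: 0.816
```

```bash
python3 - <<'E'
from h import *
where();s=snap('top')
for p in ([.6107,-.1521,-1.239],[.5958,-.2897,-2.025],[.4645,-.1343,-1.666],[.4704,-.2905,-1.7775]): print(np.round(fitdie(s,p)[0],4))
print(plan([.4645,-.1343,.14],-.095))
E
```

```text
t 8.70 tcp [ 0.5504 -0.0095  0.1718] yaw 0.0879 xax [ 0.016 -0.003 -1.   ] F [ 1.  -0.8 -0.2] gap 0.816 q6 -0.31
[ 0.6107 -0.1521 -1.239 ]
[ 0.5958 -0.2897 -2.0246]
[ 0.4647 -0.1332 -1.6667]
[ 0.4706 -0.2902 -1.7875]
(array([ 1.175, -3.68 ,  4.448]), array([ 2.051,  0.075, -0.1  ]))
```

Call:
{"api": "carry_out", "payload": {"commands": [[[0.2, -1, 1.5, 1, 0, -0.1, 70], [0.4, -2, 3, 2.05, 0, -0.1, 70], [0.8, -3.3, 4.2, 2.05, 0, -0.1, 70], [1.1, -3.65, 4.4, 2.05, 0, -0.1, 70], [1.1, -3.65, 4.4, 2.05, 0, -0.1, 70]]]}}

```text
t: 9.25
tcp_pos: [0.4611, -0.1269, 0.1375]
tool_rot: [-0.522, -0.478, 0.526, -0.472]
force: [0.0, 0.8, -0.5]
finger_gap: 0.82
```

```bash
python3 - <<'E'
from h import *
s=snap('wrist');where()
im=s['image'][:,:,::-1].copy()
for p in ([.6107,-.1521,-1.239],[.5958,-.2897,-2.025],[.4647,-.1335,-1.666],[.4704,-.2905,-1.78]):
    drawdie(s,im,p)
    
cv2.imwrite('pics/d1.png',im)
print(plan([.4645,-.1343,.06],-.095))
E
```

```text
t 9.30 tcp [ 0.4626 -0.1265  0.138 ] yaw -0.0967 xax [-0.008  0.    -1.   ] F [-0.5  0.5  0.5] gap 0.821 q6 -0.40
(array([3.119, 0.133, 0.301]), array([-0.019,  0.004,  0.096]))
```

View pics/d1.png

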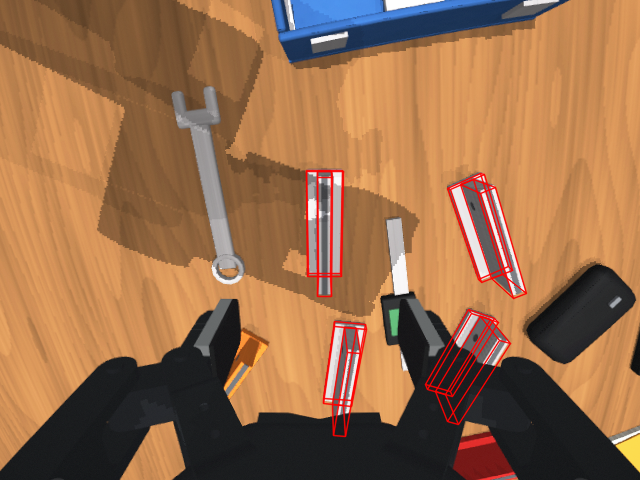

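Call:
{"api": "carry_out", "payload": {"commands": [[[1, 0.1, 0.3, 0, 0, 0.05, 50], [2, 0.1, 0.3, 0, 0, 0.05, 45], [3, 0.1, 0.3, 0, 0, 0.05, 40], [4, 0.1, 0.3, 0, 0, 0.05, 40], [4.2, 0.1, 0.3, 0, 0, 0.05, 40]]]}}

```text
t: 9.8
tcp_pos: [0.4637, -0.1325, 0.0313]
tool_rot: [-0.521, -0.478, 0.524, -0.474]
force: [0.1, -0.5, 0.0]
finger_gap: 0.468
```

```bash
python3 - <<'E'
from h import *
s=snap('wrist');where()
im=s['image'][:,:,::-1].copy()
cv2.imwrite('pics/d2.png',im)
print(plan([.4645,-.1343,-.017],-.095))
s=snap('scene');crop(s,200,200,330,300,5,'s4.png')
E
```

```text
t 9.85 tcp [ 0.4638 -0.1327  0.0316] yaw -0.0929 xax [-0.006  0.001 -1.   ] F [ 0.2 -1.2  0.4] gap 0.466 q6 -0.41
(array([1.946, 0.046, 0.06 ]), array([ 0.025, -0.003,  0.07 ]))
```

View pics/d2.png

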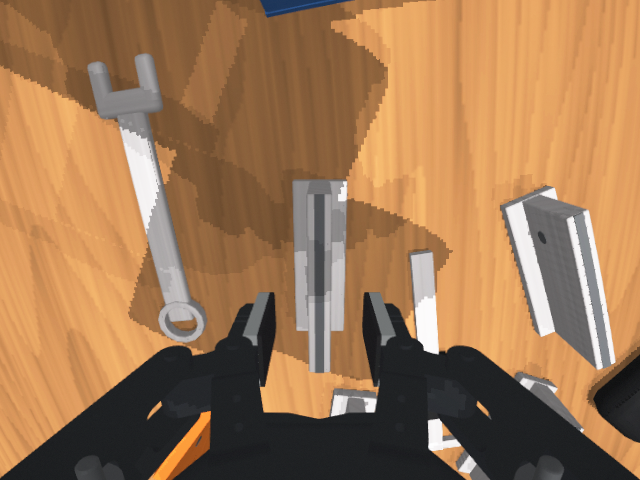

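View pics/s4.png

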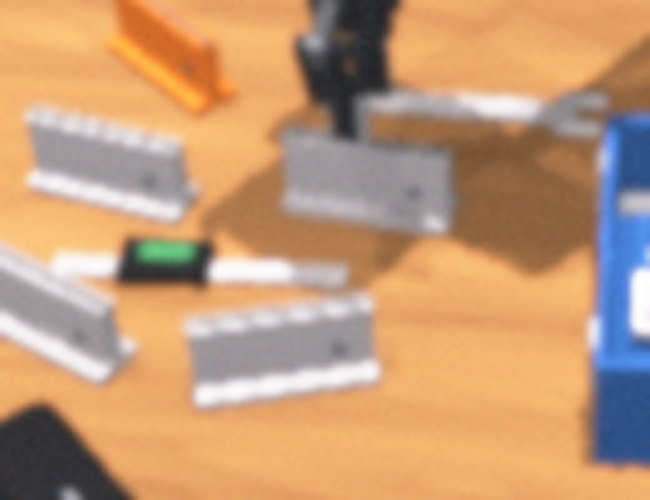

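```bash
python3 - <<'E'
from h import *
s=snap('scene');st=manip.sense();T=R.from_quat(st['tool_rot']).as_matrix()
for dz in (0,.004,.012):
  print(dz,[(((w2px(s,[st['tcp_pos']+T@np.array([-.036,y,dz])])[0]-[200,200]+.5)*5).round()).tolist() for y in (-.02,.02)])
print(((w2px(s,[[.4647,-.1335,.05]])[0]-[200,200]+.5)*5).round())
E
```

```text
0 [[369.0, 97.0], [349.0, 140.0]]
0.004 [[362.0, 96.0], [342.0, 139.0]]
0.012 [[349.0, 94.0], [328.0, 137.0]]
[361. 144.]
```

Call:
{"api": "carry_out", "payload": {"commands": [[[0.5, 0.05, 0.02, 0, 0, 0.05, 40], [1, 0.05, 0.02, 0, 0, 0.05, 40], [1.5, 0.05, 0.02, 0, 0, 0.05, 38], [1.9, 0.05, 0.02, 0, 0, 0.05, 36], [1.9, 0.05, 0.02, 0, 0, 0.05, 34]]]}}

```text
t: 10.45
tcp_pos: [0.4641, -0.1345, -0.0152]
tool_rot: [-0.523, -0.476, 0.523, -0.476]
force: [-0.6, 0.8, -0.6]
finger_gap: 0.399
```

Call:
{"api": "carry_out", "payload": {"commands": [[[0, 0, 0, 0, 0, 0, 25], [0, 0, 0, 0, 0, 0, 16], [0, 0, 0, 0, 0, 0, 8], [0, 0, 0, 0, 0, 0, 8], [0, 0, 0, 0, 0, 0, 8]]], "force": 60}}

```text
t: 10.95
tcp_pos: [0.4643, -0.1347, -0.0141]
tool_rot: [-0.523, -0.475, 0.523, -0.476]
force: [-1.1, -0.1, 4.1]
finger_gap: 0.128
```

```bash
python3 - <<'E'
from h import *
s=snap('wrist');where()
im=s['image'][:,:,::-1].copy()
cv2.imwrite('pics/d3.png',im)
E
```

```text
t 11.00 tcp [ 0.4644 -0.1348 -0.0141] yaw -0.0949 xax [ 0.    -0.001 -1.   ] F [-0.8 -0.1  5.3] gap 0.132 q6 -0.42
```

View pics/d3.png

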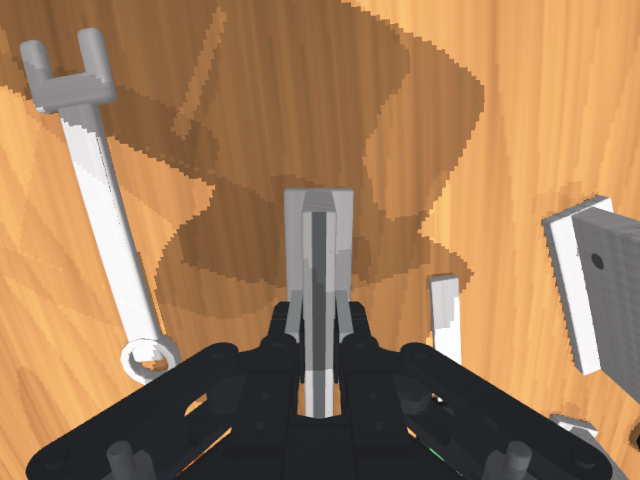

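Call:
{"api": "carry_out", "payload": {"commands": [[[-0.5, 0, 0, 0, 0, 0, 8], [-2, 0, 0, 0, 0, 0, 8], [-3.7, 0, 0, 0, 0, 0, 8], [-5.2, 0, 0, 0, 0, 0, 8], [-5.2, 0, 0, 0, 0, 0, 8]]]}}

```text
t: 11.5
tcp_pos: [0.4676, -0.1362, 0.1201]
tool_rot: [0.524, 0.472, -0.522, 0.48]
force: [0.7, 0.1, -4.3]
finger_gap: 0.127
```

```bash
python3 - <<'E'
from h import *
where();t=c2w(.018,.06,.115);print(t,plan(t,.086))
s=snap('wrist');cv2.imwrite('pics/d4.png',s['image'][:,:,::-1])
E
```

```text
t 11.50 tcp [ 0.4676 -0.1362  0.1201] yaw -0.0943 xax [ 0.009 -0.006 -1.   ] F [ 0.7  0.1 -4.3] gap 0.127 q6 -0.42
[0.4790756  0.14577961 0.115     ] (array([  0.139,  -0.605, -11.272]), array([-2.066,  0.069, -0.108]))
```

View pics/d4.png

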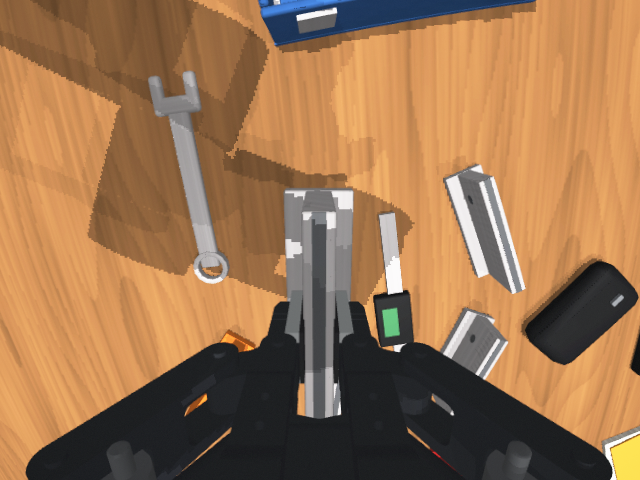

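Call:
{"api": "carry_out", "payload": {"commands": [[[0, -0.1, -1.8, -1, 0, -0.1, 8], [0, -0.2, -3.6, -2.05, 0, -0.1, 8], [0, -0.3, -5.4, -2.05, 0, -0.1, 8], [0, -0.4, -7.2, -2.05, 0, -0.1, 8], [0, -0.5, -9, -2.05, 0, -0.1, 8]]]}}

```text
t: 12.05
tcp_pos: [0.471, 0.0923, 0.1133]
tool_rot: [0.475, 0.524, -0.482, 0.517]
force: [1.5, -0.6, -4.9]
finger_gap: 0.132
```

```bash
python3 - <<'E'
from h import *
where();t=c2w(.018,.06,.105);print(t,plan(t,.086))
E
```

```text
t 12.05 tcp [0.471  0.0923 0.1133] yaw 0.0837 xax [-0.014 -0.001 -1.   ] F [ 1.5 -0.6 -4.9] gap 0.132 q6 -0.12
[0.4790756  0.14577961 0.105     ] (array([ 0.327,  0.504, -2.106]), array([-0.026, -0.007,  0.156]))
```

Call:
{"api": "carry_out", "payload": {"commands": [[[0, 0.3, -1, 0, 0, 0.1, 8], [0.1, 0.3, -1.7, 0, 0, 0.1, 8], [0.2, 0.3, -2.05, 0, 0, 0.1, 8], [0.2, 0.3, -2.05, 0, 0, 0.1, 8], [0.2, 0.3, -2.05, 0, 0, 0.1, 8]]]}}

```text
t: 12.55
tcp_pos: [0.4755, 0.1415, 0.1093]
tool_rot: [0.478, 0.521, -0.479, 0.52]
force: [0.1, 0.3, -4.3]
finger_gap: 0.129
```

```bash
python3 - <<'E'
from h import *
s=snap('wrist');where();t=c2w(.018,.06,.04);print(t,plan(t,.086))
cv2.imwrite('pics/d5.png',s['image'][:,:,::-1])
E
```

```text
t 12.60 tcp [0.4759 0.1413 0.1096] yaw 0.0833 xax [-0.002 -0.001 -1.   ] F [ 0.3 -0.4 -4.3] gap 0.130 q6 -0.02
[0.4790756  0.14577961 0.04      ] (array([ 2.784,  0.146, -0.169]), array([-0.031,  0.004,  0.019]))
```

View pics/d5.png

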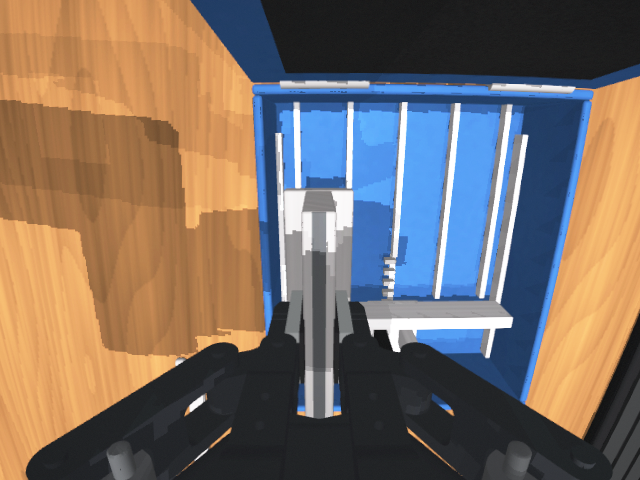

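Call:
{"api": "carry_out", "payload": {"commands": [[[0.6, 0.13, -0.16, -0.03, 0, 0.02, 8], [1.4, 0.13, -0.16, -0.03, 0, 0.02, 8], [2.2, 0.13, -0.16, -0.03, 0, 0.02, 8], [3.1, 0.13, -0.16, -0.03, 0, 0.02, 8], [3.1, 0.13, -0.16, -0.03, 0, 0.02, 8]]]}}

```text
t: 13.1
tcp_pos: [0.4774, 0.1451, 0.0306]
tool_rot: [0.477, 0.522, -0.479, 0.52]
force: [-0.4, 0.1, -4.9]
finger_gap: 0.129
```

```bash
python3 - <<'E'
from h import *
s=snap('wrist');where();t=c2w(.018,.06,-.007);print(t,plan(t,.086))
cv2.imwrite('pics/d6.png',s['image'][:,:,::-1])
E
```

```text
t 13.15 tcp [0.4783 0.1454 0.0318] yaw 0.0850 xax [-0.002 -0.    -1.   ] F [-0.4  0.5 -4.4] gap 0.127 q6 -0.01
[ 0.4790756   0.14577961 -0.007     ] (array([ 1.553,  0.034, -0.014]), array([-0.011,  0.001,  0.02 ]))
```

View pics/d6.png

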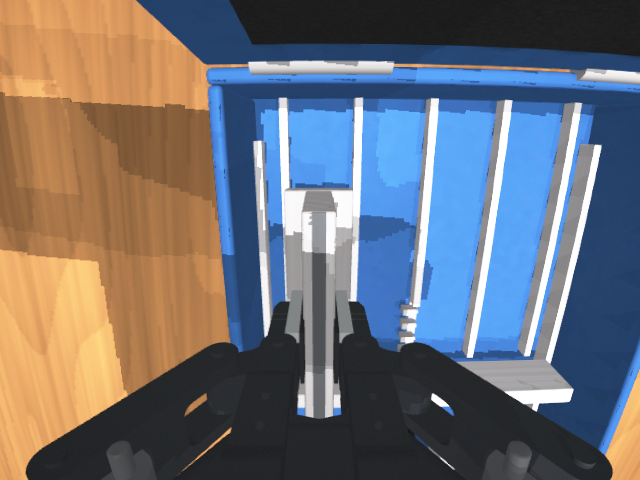

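Call:
{"api": "carry_out", "payload": {"commands": [[[0.4, 0.04, 0, 0, 0, 0.02, 8], [0.8, 0.04, 0, 0, 0, 0.02, 8], [1.2, 0.04, 0, 0, 0, 0.02, 8], [1.45, 0.04, 0, 0, 0, 0.02, 8], [1.45, 0.04, 0, 0, 0, 0.02, 8]]]}}

```text
t: 13.65
tcp_pos: [0.4795, 0.1466, -0.0044]
tool_rot: [0.478, 0.521, -0.477, 0.522]
force: [-0.3, -0.2, -4.3]
finger_gap: 0.13
```

```bash
python3 - <<'E'
from h import *
s=snap('wrist');where();t=c2w(.018,.06,-.007);print(t,plan(t,.086))
cv2.imwrite('pics/d7.png',s['image'][:,:,::-1])
E
```

```text
t 13.70 tcp [ 0.4799  0.1466 -0.004 ] yaw 0.0869 xax [ 0.002  0.    -1.   ] F [-0.3  0.3 -4.9] gap 0.133 q6 -0.01
[ 0.4790756   0.14577961 -0.007     ] (array([ 0.119, -0.034,  0.031]), array([ 0.01 , -0.   , -0.026]))
```

View pics/d7.png

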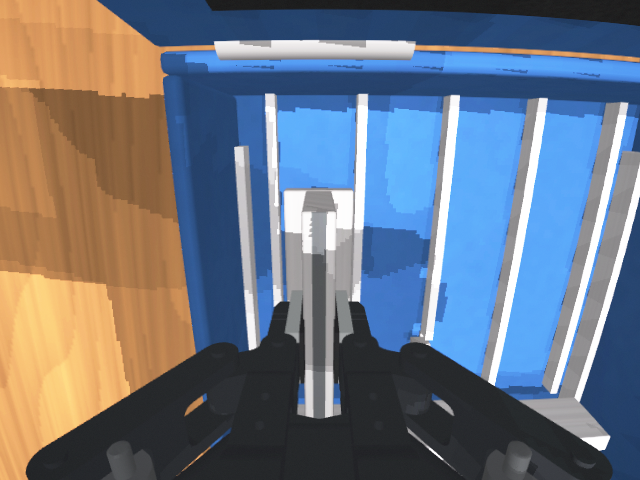

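Call:
{"api": "carry_out", "payload": {"commands": [[[0.08, -0.03, 0.02, 0, 0, 0, 8], [0.16, -0.03, 0.02, 0, 0, 0, 8], [0.18, -0.03, 0.02, 0, 0, 0, 8], [0.18, -0.03, 0.02, 0, 0, 0, 8], [0.18, -0.03, 0.02, 0, 0, 0, 14]]]}}

```text
t: 14.2
tcp_pos: [0.4805, 0.1461, -0.0075]
tool_rot: [0.479, 0.52, -0.476, 0.523]
force: [-0.4, 0.3, -0.0]
finger_gap: 0.165
```

Call:
{"api": "carry_out", "payload": {"commands": [[[0, 0, 0, 0, 0, 0, 18], [0, 0, 0, 0, 0, 0, 24], [0, 0, 0, 0, 0, 0, 28], [0, 0, 0, 0, 0, 0, 28], [-0.3, 0, 0, 0, 0, 0, 28]]]}}

```text
t: 14.7
tcp_pos: [0.4795, 0.146, -0.0004]
tool_rot: [0.479, 0.521, -0.477, 0.522]
force: [-0.0, 0.0, 0.8]
finger_gap: 0.327
```

Call:
{"api": "carry_out", "payload": {"commands": [[[-1, 0, 0, 0, 0, 0, 28], [-2.5, 0, 0, 0, 0, 0, 28], [-4, 0, 0, 0, 0, 0, 28], [-6, 0, 1, 0, 0, 0, 40], [-6.5, 0, 3, 0, 0, 0, 60]]]}}

```text
t: 15.2
tcp_pos: [0.4852, 0.0781, 0.164]
tool_rot: [0.479, 0.521, -0.474, 0.524]
force: [1.3, -0.8, -0.2]
finger_gap: 0.621
```

```bash
python3 - <<'E'
from h import *
s=snap('wrist');where()
cv2.imwrite('pics/d8.png',s['image'][:,:,::-1])
s=snap('top')
for p in ([.6107,-.1521,-1.239],[.5958,-.2897,-2.025],[.4704,-.2905,-1.7775]): print(np.round(fitdie(s,p)[0],4))
print(plan([.4706,-.2902,.13],-1.7835+np.pi/2))
E
```

```text
t 15.25 tcp [0.4878 0.0699 0.165 ] yaw 0.0869 xax [ 0.011 -0.005 -1.   ] F [ 0.2 -3.4  1.4] gap 0.698 q6 -0.17
[ 0.6107 -0.1521 -1.239 ]
[ 0.5958 -0.2897 -2.0246]
[ 0.4706 -0.2903 -1.7874]
(array([ 1.35 , -1.847, 14.406]), array([ 3.381,  0.015, -0.1  ]))
```

View pics/d8.png

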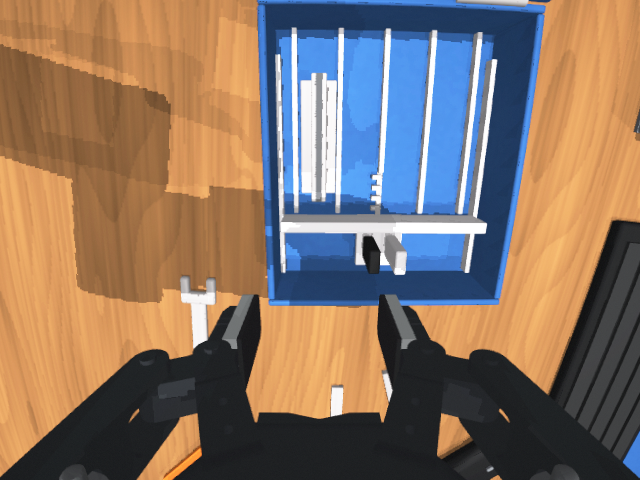

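Call:
{"api": "carry_out", "payload": {"commands": [[[0, -0.2, 2, 1.5, 0, -0.1, 60], [0, -0.5, 4, 3.38, 0, -0.1, 60], [0.2, -0.8, 6, 3.38, 0, -0.1, 60], [0.4, -1.1, 8, 3.38, 0, -0.1, 60], [0.6, -1.3, 10, 3.38, 0, -0.1, 60]]]}}

```text
t: 15.8
tcp_pos: [0.472, -0.1724, 0.1445]
tool_rot: [-0.548, -0.448, 0.551, -0.442]
force: [1.2, 0.4, -0.1]
finger_gap: 0.704
```

```bash
python3 - <<'E'
from h import *
where()
print(plan([.4706,-.2902,.10],-.2166))
E
```

```text
t 15.80 tcp [ 0.472  -0.1724  0.1445] yaw -0.2081 xax [-0.009  0.004 -1.   ] F [ 1.2  0.4 -0.1] gap 0.704 q6 -0.36
(array([1.763, 0.934, 4.624]), array([ 0.097, -0.019,  0.11 ]))
```

Call:
{"api": "carry_out", "payload": {"commands": [[[0, 0.3, 1.5, 0.1, 0, 0.1, 50], [0.5, 0.6, 3, 0.1, 0, 0.1, 40], [1, 0.85, 4.5, 0.1, 0, 0.1, 40], [1.5, 0.85, 4.5, 0.1, 0, 0.1, 40], [1.7, 0.85, 4.5, 0.1, 0, 0.1, 40]]]}}

```text
t: 16.3
tcp_pos: [0.4696, -0.2853, 0.1007]
tool_rot: [0.552, 0.444, -0.551, 0.441]
force: [-0.4, 0.7, 0.0]
finger_gap: 0.471
```

```bash
python3 - <<'E'
from h import *
s=snap('wrist');where()
im=s['image'][:,:,::-1].copy();drawdie(s,im,[.4706,-.2903,-1.7874])
cv2.imwrite('pics/e1.png',im)
print(plan([.4706,-.2902,-.017],-.2166))
E
```

```text
t 16.35 tcp [ 0.4695 -0.2842  0.1005] yaw -0.2174 xax [-0.002  0.004 -1.   ] F [-0.3  0.7 -1.4] gap 0.470 q6 -0.53
(array([4.699, 0.108, 0.243]), array([-0.009, -0.044,  0.031]))
```

View pics/e1.png

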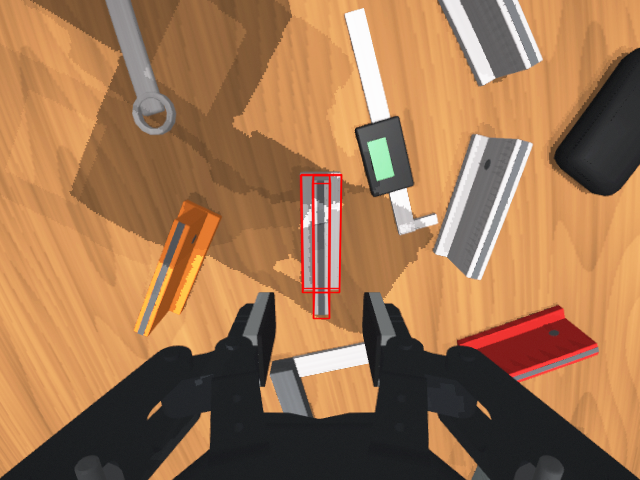

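Call:
{"api": "carry_out", "payload": {"commands": [[[1, 0.1, 0.2, 0, 0, 0.03, 40], [2, 0.1, 0.23, 0, 0, 0.03, 40], [3, 0.1, 0.23, 0, 0, 0.03, 40], [4, 0.1, 0.23, 0, 0, 0.03, 38], [4.6, 0.1, 0.23, 0, 0, 0.03, 36]]]}}

```text
t: 16.85
tcp_pos: [0.4723, -0.2899, -0.0135]
tool_rot: [0.552, 0.443, -0.55, 0.444]
force: [-0.2, -0.2, 0.4]
finger_gap: 0.42
```

Call:
{"api": "carry_out", "payload": {"commands": [[[0, 0, 0, 0, 0, 0, 30], [0, 0, 0, 0, 0, 0, 16], [0, 0, 0, 0, 0, 0, 8], [0, 0, 0, 0, 0, 0, 8], [0, 0, 0, 0, 0, 0, 8]]], "force": 60}}

```text
t: 17.35
tcp_pos: [0.4738, -0.2933, -0.0116]
tool_rot: [0.553, 0.441, -0.55, 0.445]
force: [1.5, 1.0, -4.0]
finger_gap: 0.127
```

```bash
python3 - <<'E'
from h import *
s=snap('wrist');where()
im=s['image'][:,:,::-1].copy()
cv2.imwrite('pics/e2.png',im)
E
```

```text
t 17.40 tcp [ 0.4738 -0.2933 -0.0117] yaw -0.2171 xax [ 0.007 -0.002 -1.   ] F [ 0.  -0.1 -3.2] gap 0.127 q6 -0.54
```

View pics/e2.png

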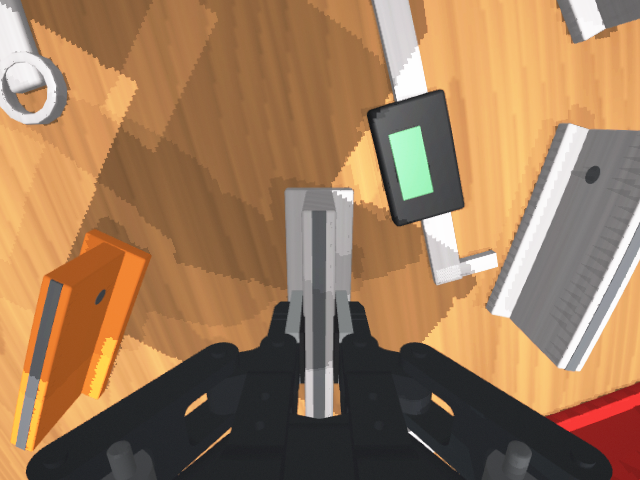

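Call:
{"api": "carry_out", "payload": {"commands": [[[-0.5, 0, 0, 0, 0, 0, 8], [-2, 0, 0, 0, 0, 0, 8], [-3.7, 0, 0, 0, 0, 0, 8], [-5.2, 0, -0.5, 0, 0, 0, 8], [-5.2, 0, -2, -1, 0, 0, 8]]]}}

```text
t: 17.9
tcp_pos: [0.4879, -0.2501, 0.1245]
tool_rot: [0.534, 0.458, -0.53, 0.474]
force: [0.9, -0.3, -4.7]
finger_gap: 0.13
```

```bash
python3 - <<'E'
from h import *
where();t=c2w(.018,.02,.115);print(t,plan(t,.086))
E
```

```text
t 17.90 tcp [ 0.4879 -0.2501  0.1245] yaw -0.1313 xax [ 0.019 -0.013 -1.   ] F [ 0.9 -0.3 -4.7] gap 0.130 q6 -0.55
[0.51892776 0.14921552 0.115     ] (array([  0.189,  -0.869, -16.002]), array([-2.491,  0.148, -0.219]))
```

Call:
{"api": "carry_out", "payload": {"commands": [[[0, -0.1, -1.9, -1.2, 0, 0, 8], [0, -0.2, -3.8, -2.4, 0, 0, 8], [0, -0.3, -5.7, -2.4, 0, 0, 8], [0, -0.4, -7.6, -2.4, 0, 0, 8], [0, -0.5, -9.5, -2.4, 0, 0, 8]]]}}

```text
t: 18.4
tcp_pos: [0.5014, -0.0052, 0.1185]
tool_rot: [0.481, 0.517, -0.479, 0.522]
force: [0.9, -0.2, -4.2]
finger_gap: 0.133
```

```bash
python3 - <<'E'
from h import *
where();t=c2w(.018,.02,.11);print(t,plan(t,.086))
E
```

```text
t 18.40 tcp [ 0.5014 -0.0052  0.1185] yaw 0.0792 xax [ 0.007 -0.002 -1.   ] F [ 0.9 -0.2 -4.2] gap 0.133 q6 -0.31
[0.51892776 0.14921552 0.11      ] (array([ 0.334,  1.184, -6.104]), array([-0.078,  0.027, -0.077]))
```

Call:
{"api": "carry_out", "payload": {"commands": [[[0, 0.4, -1.7, 0, 0, 0, 8], [0, 0.8, -3.4, 0, 0, 0, 8], [0, 1.1, -5, 0, 0, 0, 8], [0.2, 1.1, -5.8, 0, 0, 0, 8], [0.2, 1.1, -5.8, 0, 0, 0, 8]]]}}

```text
t: 18.9
tcp_pos: [0.5163, 0.1426, 0.1127]
tool_rot: [0.48, 0.519, -0.478, 0.522]
force: [-0.3, 0.0, -4.9]
finger_gap: 0.129
```

```bash
python3 - <<'E'
from h import *
s=snap('wrist');where();t=c2w(.018,.02,.03);print(t,plan(t,.086))
cv2.imwrite('pics/e5.png',s['image'][:,:,::-1])
E
```

```text
t 18.95 tcp [0.5166 0.141  0.1128] yaw 0.0830 xax [ 0.005 -0.002 -1.   ] F [-0.3 -0.1 -4.1] gap 0.126 q6 -0.02
[0.51892776 0.14921552 0.03      ] (array([ 3.311,  0.104, -0.329]), array([-0.035,  0.026, -0.058]))
```

View pics/e5.png

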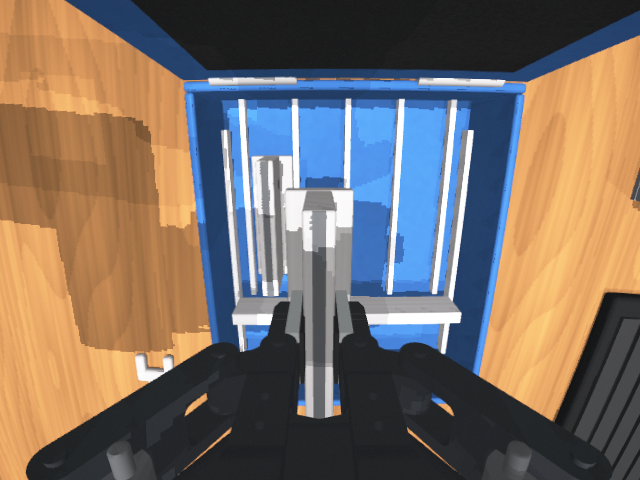

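Call:
{"api": "carry_out", "payload": {"commands": [[[0.6, 0.1, -0.3, -0.03, 0.02, -0.05, 8], [1.4, 0.1, -0.3, -0.03, 0.02, -0.05, 8], [2.2, 0.1, -0.3, -0.03, 0.02, -0.05, 8], [3.2, 0.1, -0.3, -0.03, 0.02, -0.05, 8], [3.2, 0.1, -0.3, -0.03, 0.02, -0.05, 8]]]}}

```text
t: 19.45
tcp_pos: [0.5174, 0.1459, 0.0292]
tool_rot: [0.478, 0.521, -0.481, 0.518]
force: [-1.1, -0.8, -5.4]
finger_gap: 0.125
```

```bash
python3 - <<'E'
from h import *
s=snap('wrist');where();t=c2w(.018,.02,-.007);print(t,plan(t,.086))
cv2.imwrite('pics/e6.png',s['image'][:,:,::-1])
E
```

```text
t 19.50 tcp [0.5184 0.1462 0.0306] yaw 0.0805 xax [-0.003 -0.001 -1.   ] F [ 0.3 -0.5 -4.1] gap 0.128 q6 -0.01
[ 0.51892776  0.14921552 -0.007     ] (array([ 1.506,  0.034, -0.119]), array([-0.063,  0.003,  0.04 ]))
```

View pics/e6.png

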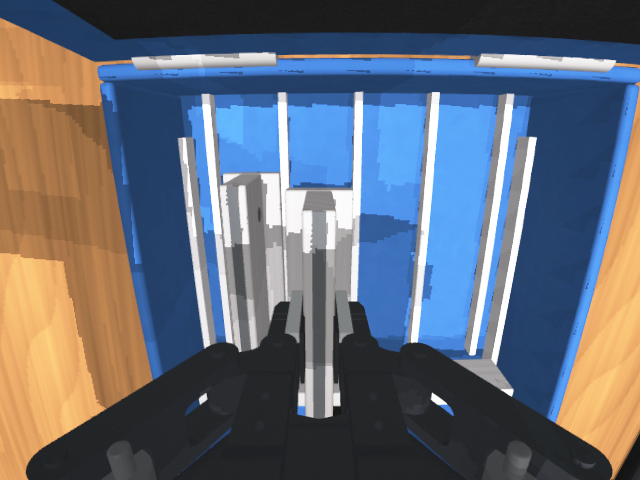

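Call:
{"api": "carry_out", "payload": {"commands": [[[0.4, 0.04, -0.1, -0.05, 0, 0.03, 8], [0.8, 0.04, -0.1, -0.05, 0, 0.03, 8], [1.2, 0.04, -0.1, -0.05, 0, 0.03, 8], [1.4, 0.04, -0.1, -0.05, 0, 0.03, 8], [1.4, 0.04, -0.1, -0.05, 0, 0.03, 8]]]}}

```text
t: 20.0
tcp_pos: [0.5212, 0.1497, 0.0024]
tool_rot: [0.479, 0.52, -0.476, 0.523]
force: [-8.8, -3.3, 34.5]
finger_gap: 0.127
```

```bash
python3 - <<'E'
from h import *
s=snap('wrist');where();t=c2w(.018,.02,-.007);print(t,plan(t,.086))
cv2.imwrite('pics/e7.png',s['image'][:,:,::-1])
E
```

```text
t 20.05 tcp [0.5212 0.1497 0.0023] yaw 0.0876 xax [ 0.007 -0.    -1.   ] F [-8.3 -2.2 33.7] gap 0.131 q6 -0.01
[ 0.51892776  0.14921552 -0.007     ] (array([ 0.373, -0.094,  0.01 ]), array([ 0.018,  0.011, -0.077]))
```

View pics/e7.png

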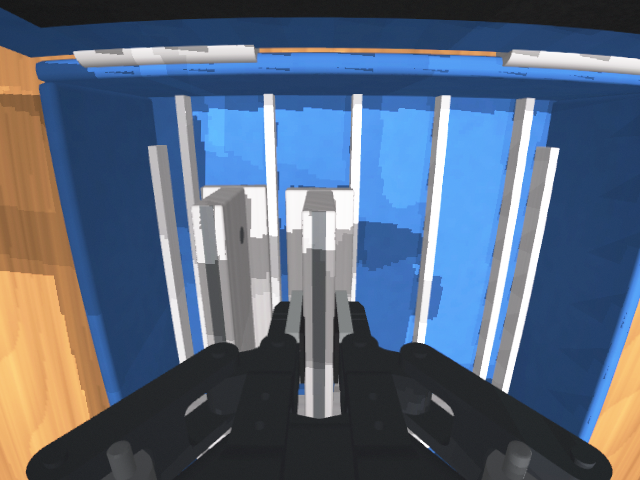

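Call:
{"api": "carry_out", "payload": {"commands": [[[-0.35, 0, 0, 0, 0, 0, 8], [-0.4, -0.09, 0, 0, 0, 0, 8], [-0.4, -0.09, 0, 0, 0, 0, 8], [-0.4, -0.09, 0, 0, 0, 0, 8], [-0.4, -0.09, 0, 0, 0, 0, 8]]]}}

```text
t: 20.55
tcp_pos: [0.518, 0.1496, 0.0064]
tool_rot: [0.478, 0.521, -0.477, 0.522]
force: [0.9, -0.4, -4.4]
finger_gap: 0.132
```

```bash
python3 - <<'E'
from h import *
s=snap('wrist');where();t=c2w(.018,.02,-.007);print(t,plan(t,.086))
crop(s,220,80,420,230,4,'e8.png')
E
```

```text
t 20.60 tcp [0.518  0.1496 0.0065] yaw 0.0868 xax [ 0.003 -0.    -1.   ] F [ 0.3  1.  -4.7] gap 0.127 q6 -0.01
[ 0.51892776  0.14921552 -0.007     ] (array([0.541, 0.033, 0.019]), array([ 0.009,  0.004, -0.029]))
```

View pics/e8.png

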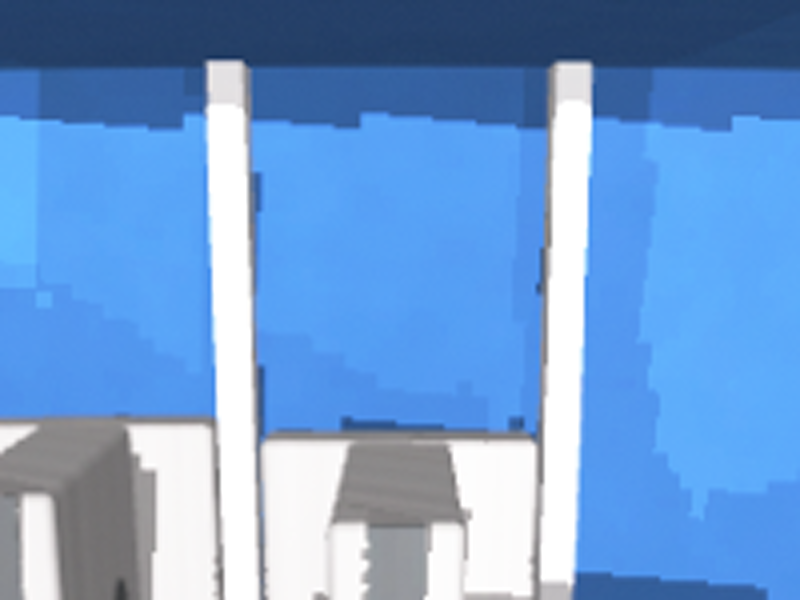

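Call:
{"api": "carry_out", "payload": {"commands": [[[0.12, 0, 0, 0, 0, 0, 8], [0.24, 0, 0, 0, 0, 0, 8], [0.36, 0, 0, 0, 0, 0, 8], [0.48, 0, 0, 0, 0, 0, 8], [0.54, 0, 0, 0, 0, 0, 8]]]}}

```text
t: 21.1
tcp_pos: [0.5184, 0.1496, -0.006]
tool_rot: [0.479, 0.52, -0.477, 0.522]
force: [-1.7, 0.0, 10.7]
finger_gap: 0.127
```

```bash
python3 - <<'E'
from h import *
s=snap('wrist');where();t=c2w(.018,.02,-.007);print(t,plan(t,.086))
crop(s,220,80,420,230,4,'e9.png')
E
```

```text
t 21.15 tcp [ 0.5184  0.1496 -0.0059] yaw 0.0868 xax [ 0.003 -0.    -1.   ] F [ 0.5 -0.1 -1.7] gap 0.127 q6 -0.01
[ 0.51892776  0.14921552 -0.007     ] (array([0.045, 0.02 , 0.017]), array([ 0.009,  0.004, -0.039]))
```

View pics/e9.png

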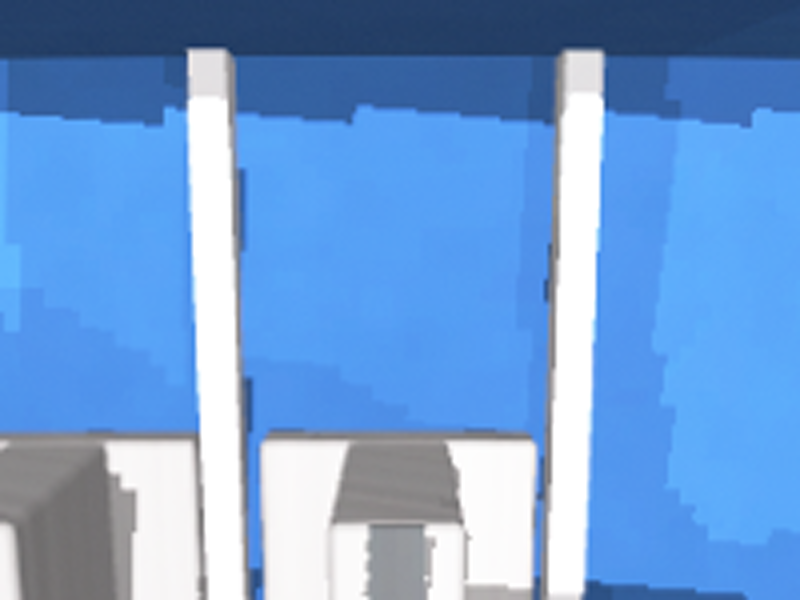

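Call:
{"api": "carry_out", "payload": {"commands": [[[0, 0, 0, 0, 0, 0, 16], [0, 0, 0, 0, 0, 0, 22], [0, 0, 0, 0, 0, 0, 28], [-0.1, 0, 0, 0, 0, 0, 28], [-0.6, 0, 0, 0, 0, 0, 28]]]}}

```text
t: 21.65
tcp_pos: [0.5175, 0.1496, 0.0085]
tool_rot: [0.478, 0.521, -0.478, 0.522]
force: [-0.3, -0.8, -0.4]
finger_gap: 0.33
```

Call:
{"api": "carry_out", "payload": {"commands": [[[-1.2, 0, 0, 0, 0, 0, 28], [-2.7, 0, 0, 0, 0, 0, 28], [-4.4, 0, 0, 0, 0, 0, 28], [-6, 0, 1.5, 0, 0, 0, 40], [-6, 0, 3.5, 0, 0, 0, 60]]]}}

```text
t: 22.15
tcp_pos: [0.5287, 0.0668, 0.1647]
tool_rot: [0.48, 0.518, -0.473, 0.527]
force: [1.6, 0.2, 0.1]
finger_gap: 0.625
```

```bash
python3 - <<'E'
from h import *
s=snap('wrist');where()
cv2.imwrite('pics/e10.png',s['image'][:,:,::-1])
s=snap('top')
for p in ([.6107,-.1521,-1.239],[.5958,-.2897,-2.025]): print(np.round(fitdie(s,p)[0],4))
print(plan([.6107,-.1521,.10],-1.239+np.pi/2))
E
```

```text
t 22.20 tcp [0.5293 0.0579 0.1633] yaw 0.0858 xax [ 0.014 -0.006 -1.   ] F [ 1.1 -3.7  0.8] gap 0.696 q6 -0.18
[ 0.6107 -0.1521 -1.2392]
[ 0.5958 -0.2897 -2.0246]
(array([2.533, 2.582, 8.76 ]), array([-2.865,  0.056, -0.117]))
```

View pics/e10.png

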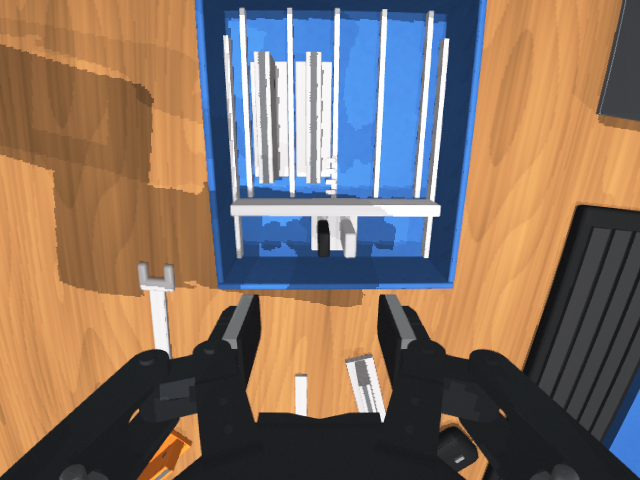

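Call:
{"api": "carry_out", "payload": {"commands": [[[0, 0.5, 1.8, -1.5, 0, 0, 60], [0.2, 1, 3.6, -2.85, 0, 0, 50], [0.5, 1.6, 5.4, -2.85, 0, 0, 40], [1, 2.2, 7.2, -2.85, 0, 0, 40], [1.8, 2.5, 8.5, -2.85, 0, 0, 40]]]}}

```text
t: 22.75
tcp_pos: [0.6085, -0.1433, 0.1152]
tool_rot: [0.411, 0.573, -0.409, 0.579]
force: [0.5, 0.4, -0.5]
finger_gap: 0.464
```

Call:
{"api": "carry_out", "payload": {"commands": [[[0, 0, 0, 0, 0, 0, 40], [0, 0, 0, 0, 0, 0, 40], [0, 0, 0, 0, 0, 0, 40], [0, 0, 0, 0, 0, 0, 40], [0, 0, 0, 0, 0, 0, 40]]]}}

```text
t: 23.25
tcp_pos: [0.6061, -0.1391, 0.1149]
tool_rot: [0.41, 0.575, -0.408, 0.578]
force: [-0.3, -0.6, -0.4]
finger_gap: 0.466
```

```bash
python3 - <<'E'
from h import *
s=snap('wrist');where()
im=s['image'][:,:,::-1].copy();drawdie(s,im,[.6107,-.1521,-1.239])
cv2.imwrite('pics/f1.png',im)
print(plan([.6107,-.1521,-.015],-1.239+np.pi/2))
E
```

```text
t 23.30 tcp [ 0.6061 -0.1393  0.1148] yaw 0.3370 xax [ 0.005 -0.    -1.   ] F [0.1 0.2 0.6] gap 0.468 q6 -0.74
(array([ 5.191, -0.018,  0.535]), array([ 0.059,  0.02 , -0.05 ]))
```

View pics/f1.png

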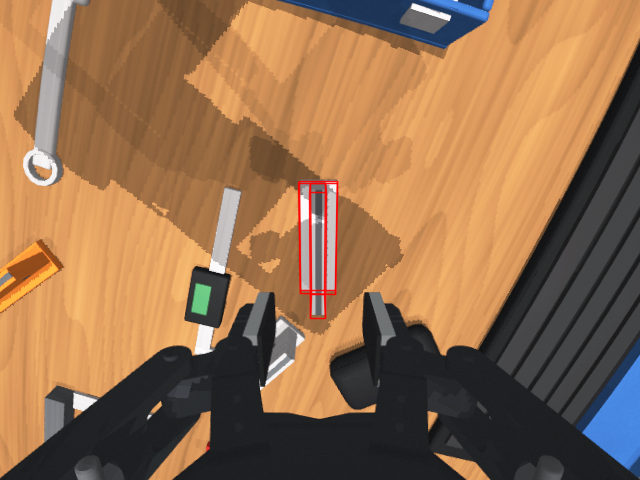

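Call:
{"api": "carry_out", "payload": {"commands": [[[1, -0.01, 0.5, 0.06, 0, -0.05, 40], [2, -0.01, 0.5, 0.06, 0, -0.05, 40], [3, -0.01, 0.5, 0.06, 0, -0.05, 40], [4, -0.01, 0.5, 0.06, 0, -0.05, 40], [5.1, -0.01, 0.5, 0.06, 0, -0.05, 36]]]}}

```text
t: 23.8
tcp_pos: [0.611, -0.152, -0.0136]
tool_rot: [0.411, 0.575, -0.411, 0.576]
force: [0.2, -0.4, 0.2]
finger_gap: 0.425
```

Call:
{"api": "carry_out", "payload": {"commands": [[[0, 0, 0, 0, 0, 0, 30], [0, 0, 0, 0, 0, 0, 16], [0, 0, 0, 0, 0, 0, 8], [0, 0, 0, 0, 0, 0, 8], [0, 0, 0, 0, 0, 0, 8]]], "force": 60}}

```text
t: 24.3
tcp_pos: [0.6109, -0.1524, -0.0125]
tool_rot: [0.411, 0.575, -0.411, 0.576]
force: [-0.0, 0.6, -1.6]
finger_gap: 0.13
```

```bash
python3 - <<'E'
from h import *
s=snap('wrist');where()
im=s['image'][:,:,::-1].copy()
cv2.imwrite('pics/f2.png',im)
E
```

```text
t 24.35 tcp [ 0.6109 -0.1524 -0.0125] yaw 0.3303 xax [ 0.001 -0.002 -1.   ] F [-0.9 -0.3  0.4] gap 0.133 q6 -0.75
```

View pics/f2.png

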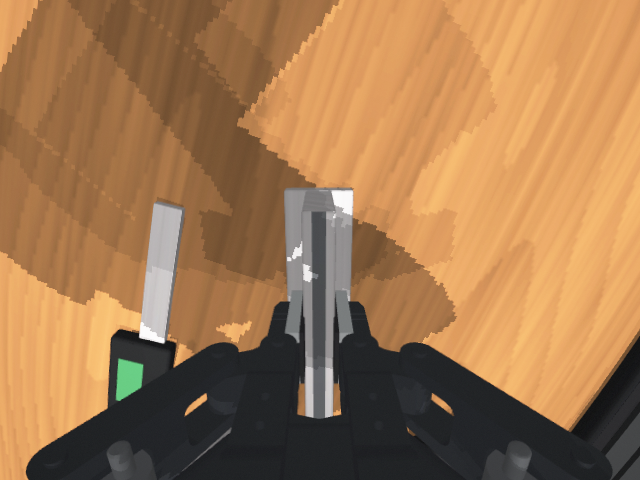

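Call:
{"api": "carry_out", "payload": {"commands": [[[-0.5, 0, 0, 0, 0, 0, 8], [-2, 0, 0, 0, 0, 0, 8], [-3.7, 0, 0, 0, 0, 0, 8], [-5.2, 0, -0.5, 0, 0, 0, 8], [-5.3, -0.3, -2, 1, 0, 0, 8]]]}}

```text
t: 24.85
tcp_pos: [0.5946, -0.1118, 0.1262]
tool_rot: [0.438, 0.549, -0.436, 0.563]
force: [2.0, 1.4, -4.0]
finger_gap: 0.128
```

```bash
python3 - <<'E'
from h import *
where();t=c2w(.018,-.02,.115);print(t,plan(t,.086))
E
```

```text
t 24.85 tcp [ 0.5946 -0.1118  0.1262] yaw 0.2380 xax [ 0.018 -0.009 -1.   ] F [ 2.   1.4 -4. ] gap 0.128 q6 -0.61
[0.55877992 0.15265143 0.115     ] (array([  0.325,   1.093, -10.624]), array([ 1.74 ,  0.138, -0.187]))
```

Call:
{"api": "carry_out", "payload": {"commands": [[[0, 0.2, -1.9, 1, 0, 0, 8], [0, 0.4, -3.8, 1.75, 0, 0, 8], [0, 0.6, -5.7, 1.75, 0, 0, 8], [0, 0.8, -7.6, 1.75, 0, 0, 8], [0, 1, -9.5, 1.75, 0, 0, 8]]]}}

```text
t: 25.35
tcp_pos: [0.5536, 0.131, 0.1196]
tool_rot: [0.477, 0.521, -0.477, 0.522]
force: [0.8, -0.3, -2.5]
finger_gap: 0.124
```

```bash
python3 - <<'E'
from h import *
where();t=c2w(.018,-.02,.11);print(t,plan(t,.086))
E
```

```text
t 25.35 tcp [0.5536 0.131  0.1196] yaw 0.0898 xax [ 0.001 -0.001 -1.   ] F [ 0.8 -0.3 -2.5] gap 0.124 q6 -0.05
[0.55877992 0.15265143 0.11      ] (array([ 0.384,  0.283, -0.845]), array([ 0.043,  0.016, -0.006]))
```

Call:
{"api": "carry_out", "payload": {"commands": [[[0.3, 0.2, -0.5, 0.04, 0, 0, 8], [0.3, 0.2, -0.6, 0.04, 0, 0, 8], [1.2, 0.2, -0.6, 0.04, 0, 0, 8], [1.6, 0.2, -0.6, 0.04, 0, 0, 8], [1.6, 0.2, -0.6, 0.04, 0, 0, 8]]]}}

```text
t: 25.85
tcp_pos: [0.5565, 0.143, 0.0772]
tool_rot: [0.477, 0.521, -0.48, 0.52]
force: [-1.0, 0.2, -4.9]
finger_gap: 0.129
```

```bash
python3 - <<'E'
from h import *
s=snap('wrist');where();t=c2w(.018,-.02,.015);print(t,plan(t,.086))
cv2.imwrite('pics/f5.png',s['image'][:,:,::-1])
E
```

```text
t 25.90 tcp [0.5573 0.1432 0.078 ] yaw 0.0850 xax [-0.002 -0.002 -1.   ] F [ 0.2  0.7 -3.8] gap 0.125 q6 -0.03
[0.55877992 0.15265143 0.015     ] (array([ 2.521,  0.096, -0.374]), array([-0.011,  0.018,  0.03 ]))
```

View pics/f5.png

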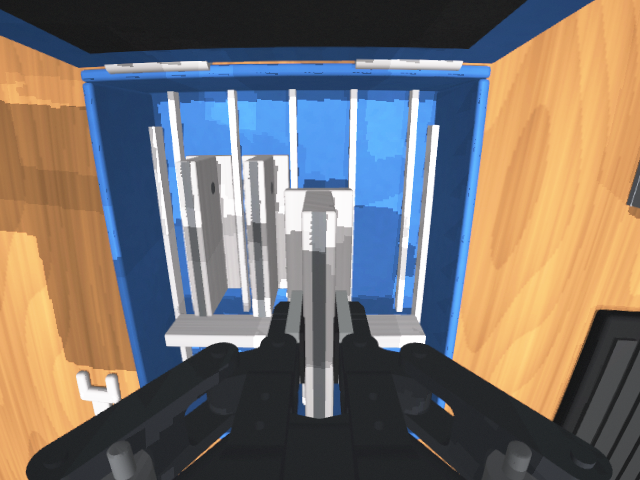

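Call:
{"api": "carry_out", "payload": {"commands": [[[0.6, 0.09, -0.33, 0, 0, 0.02, 8], [1.2, 0.09, -0.33, 0, 0, 0.02, 8], [1.8, 0.09, -0.33, 0, 0, 0.02, 8], [2.3, 0.09, -0.33, 0, 0, 0.02, 8], [2.3, 0.09, -0.33, 0, 0, 0.02, 8]]]}}

```text
t: 26.4
tcp_pos: [0.5581, 0.1529, 0.0193]
tool_rot: [0.477, 0.521, -0.479, 0.521]
force: [-0.3, 0.4, -4.4]
finger_gap: 0.133
```

```bash
python3 - <<'E'
from h import *
s=snap('wrist');where();t=c2w(.018,-.02,-.007);print(t,plan(t,.086))
crop(s,220,80,420,230,4,'f6.png')
E
```

```text
t 26.45 tcp [0.5588 0.153  0.0202] yaw 0.0865 xax [-0.    -0.001 -1.   ] F [ 0.5 -0.1 -4.8] gap 0.129 q6 -0.01
[ 0.55877992  0.15265143 -0.007     ] (array([ 1.087e+00, -1.000e-03,  1.100e-02]), array([0.006, 0.015, 0.005]))
```

View pics/f6.png

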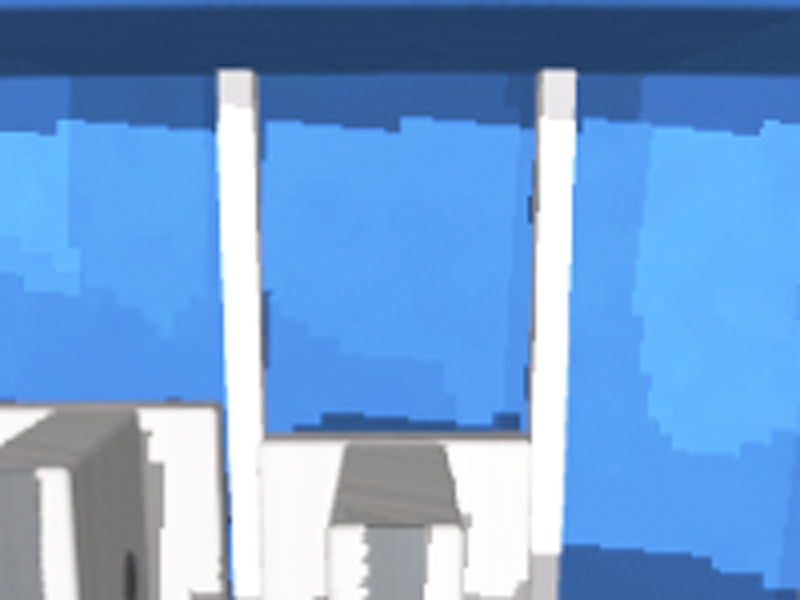

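Call:
{"api": "carry_out", "payload": {"commands": [[[0.2, 0, 0, 0, 0, 0, 8], [0.4, 0, 0, 0, 0, 0, 8], [0.5, 0, 0, 0, 0, 0, 8], [0.5, 0, 0, 0, 0, 0, 8], [0.5, 0, 0, 0, 0, 0, 8]]]}}

```text
t: 26.95
tcp_pos: [0.5595, 0.153, 0.0087]
tool_rot: [0.478, 0.52, -0.478, 0.522]
force: [-1.2, -0.4, -4.8]
finger_gap: 0.128
```

```bash
python3 - <<'E'
from h import *
s=snap('wrist');where();t=c2w(.018,-.02,-.007);print(t,plan(t,.086))
crop(s,220,80,420,230,4,'f7.png')
E
```

```text
t 27.00 tcp [0.5596 0.153  0.0088] yaw 0.0868 xax [ 0.002 -0.001 -1.   ] F [-0.2  0.2 -4.7] gap 0.125 q6 -0.01
[ 0.55877992  0.15265143 -0.007     ] (array([ 0.632, -0.033,  0.01 ]), array([ 0.009,  0.016, -0.022]))
```

View pics/f7.png

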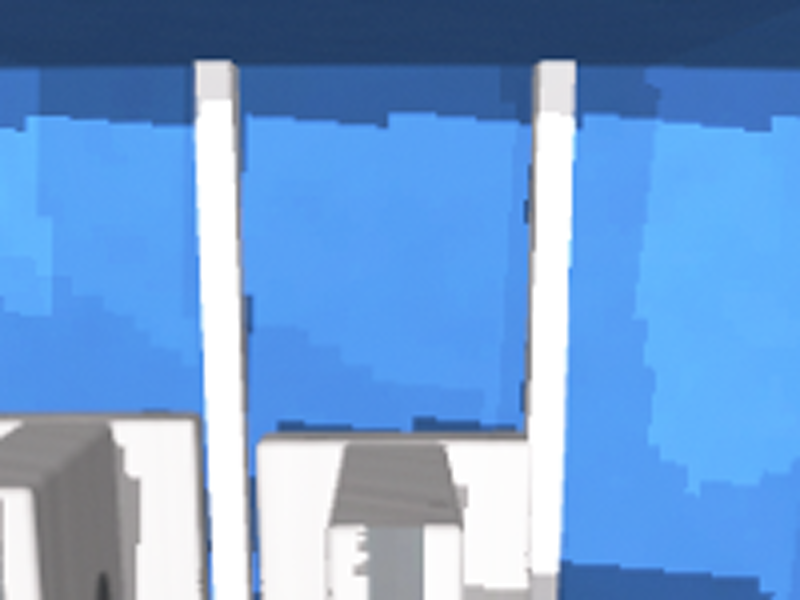

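Call:
{"api": "carry_out", "payload": {"commands": [[[0, -0.035, 0, 0, 0, 0, 8], [0.15, -0.04, 0, 0, 0, 0, 8], [0.3, -0.04, 0, 0, 0, 0, 8], [0.45, -0.04, 0, 0, 0, 0, 8], [0.62, -0.04, 0, 0, 0, 0, 8]]]}}

```text
t: 27.5
tcp_pos: [0.5584, 0.1529, -0.0066]
tool_rot: [0.478, 0.521, -0.478, 0.522]
force: [-7.4, -1.4, 28.4]
finger_gap: 0.127
```

```bash
python3 - <<'E'
from h import *
s=snap('wrist');where();t=c2w(.018,-.02,-.007);print(t,plan(t,.086))
crop(s,220,80,420,230,4,'f8.png')
E
```

```text
t 27.55 tcp [ 0.5585  0.1529 -0.0065] yaw 0.0868 xax [ 0.002 -0.001 -1.   ] F [-0.3  0.2 -0.4] gap 0.128 q6 -0.01
[ 0.55877992  0.15265143 -0.007     ] (array([0.021, 0.009, 0.01 ]), array([ 0.01 ,  0.016, -0.017]))
```

View pics/f8.png

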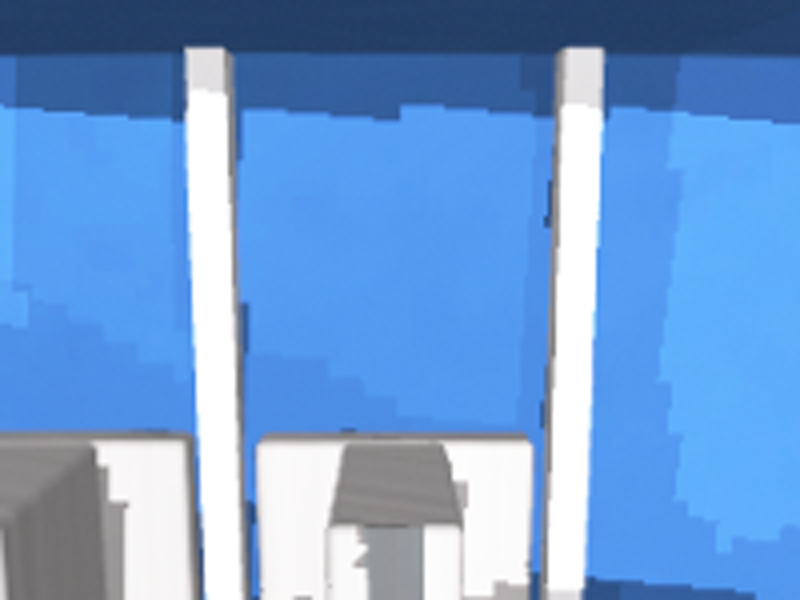

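On the floor, centred in the −20 channel. Release and go for the last die.

Call:
{"api": "carry_out", "payload": {"commands": [[[0, 0, 0, 0, 0, 0, 16], [0, 0, 0, 0, 0, 0, 22], [0, 0, 0, 0, 0, 0, 27], [-0.1, 0, 0, 0, 0, 0, 27], [-0.6, 0, 0, 0, 0, 0, 27]]]}}

```text
t: 28.05
tcp_pos: [0.5573, 0.1527, 0.0075]
tool_rot: [0.477, 0.521, -0.479, 0.521]
force: [0.0, 0.0, 0.1]
finger_gap: 0.319
```

Call:
{"api": "carry_out", "payload": {"commands": [[[-1.2, 0, 0, 0, 0, 0, 28], [-2.7, 0, 0, 0, 0, 0, 28], [-4.4, 0, 0, 0, 0, 0, 28], [-6, 0, 1.5, 0, 0, 0, 40], [-6, 0, 3.5, 0, 0, 0, 40]]]}}

```text
t: 28.55
tcp_pos: [0.5692, 0.0705, 0.1645]
tool_rot: [0.48, 0.518, -0.474, 0.526]
force: [1.5, 0.6, -0.2]
finger_gap: 0.465
```

```bash
python3 - <<'E'
from h import *
s=snap('wrist');where()
cv2.imwrite('pics/f10.png',s['image'][:,:,::-1])
s=snap('top')
p=fitdie(s,[.5958,-.2897,-2.025])[0];print(p)
print(plan([p[0],p[1],.10],p[2]+np.pi/2))
crop(s,340,170,480,290,5,'f11.png')
E
```

```text
t 28.60 tcp [0.5697 0.0611 0.163 ] yaw 0.0857 xax [ 0.012 -0.008 -1.   ] F [ 1.  -4.8 -0.1] gap 0.473 q6 -0.17
[ 0.5958 -0.2897 -2.025 ]
(array([ 2.52 , -0.072, 14.187]), array([ 6.143,  0.028, -0.105]))
```

View pics/f10.png

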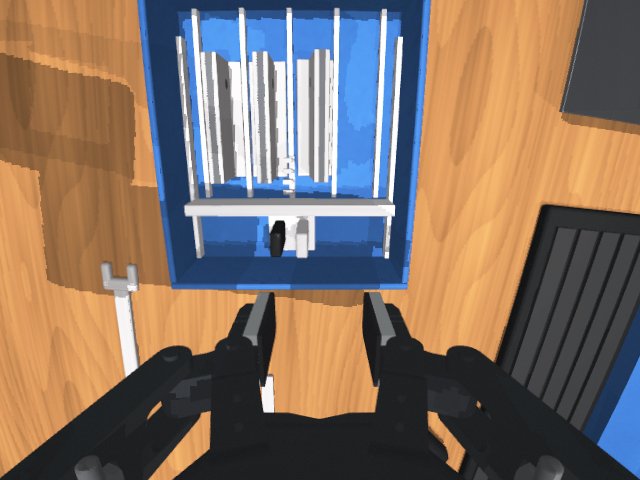

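View pics/f11.png

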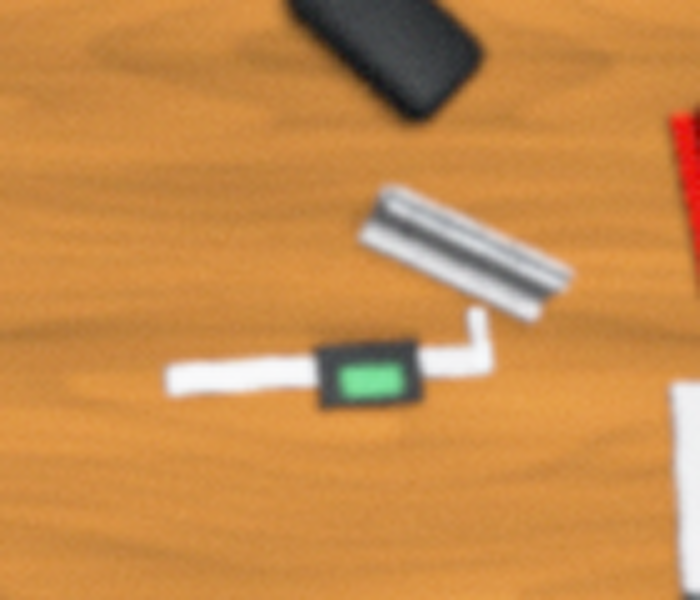

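Call:
{"api": "carry_out", "payload": {"commands": [[[0, 0, 2, 1.5, 0, 0, 40], [0, 0, 4, 3, 0, 0, 40], [0, 0, 6, 4.5, 0, 0, 40], [0.3, 0, 8, 6.1, 0, 0, 40], [0.6, 0, 10, 6.1, 0, 0, 40]]]}}

```text
t: 29.15
tcp_pos: [0.587, -0.1801, 0.1441]
tool_rot: [0.599, 0.376, -0.598, 0.377]
force: [0.1, 0.2, -0.0]
finger_gap: 0.468
```

```bash
python3 - <<'E'
from h import *
where()
print(plan([.5993,-.2825,.10],-2.025+np.pi/2))
E
```

```text
t 29.15 tcp [ 0.587  -0.1801  0.1441] yaw -0.4478 xax [ 0.002 -0.001 -1.   ] F [ 0.1  0.2 -0. ] gap 0.468 q6 -0.03
(array([1.771, 2.212, 3.477]), array([ 0.073,  0.001, -0.03 ]))
```

Call:
{"api": "carry_out", "payload": {"commands": [[[0.2, 1, 1.5, 0.07, 0, 0, 40], [0.5, 1.8, 2.8, 0.07, 0, 0, 36], [1, 2.1, 3.4, 0.07, 0, 0, 34], [1.5, 2.1, 3.4, 0.07, 0, 0, 34], [1.5, 2.1, 3.4, 0.07, 0, 0, 34]]]}}

```text
t: 29.65
tcp_pos: [0.5954, -0.2751, 0.1034]
tool_rot: [-0.599, -0.377, 0.6, -0.373]
force: [-0.9, 1.0, -0.1]
finger_gap: 0.401
```

```bash
python3 - <<'E'
from h import *
s=snap('wrist');where()
im=s['image'][:,:,::-1].copy();drawdie(s,im,[.5958,-.2897,-2.025])
cv2.imwrite('pics/g1.png',im)
print(plan([.5993,-.2825,-.0145],-2.025+np.pi/2))
E
```

```text
t 29.70 tcp [ 0.5962 -0.2749  0.1045] yaw -0.4505 xax [-0.003  0.003 -1.   ] F [0.5 0.4 0.1] gap 0.401 q6 -0.15
(array([4.757, 0.258, 0.224]), array([ 0.042, -0.013,  0.039]))
```

View pics/g1.png

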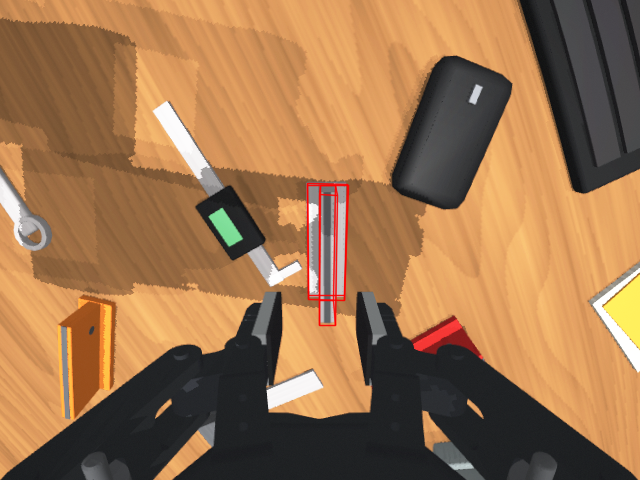

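Call:
{"api": "carry_out", "payload": {"commands": [[[1, 0.24, 0.2, 0.04, 0, 0.03, 34], [2, 0.24, 0.2, 0.04, 0, 0.03, 34], [3, 0.24, 0.2, 0.04, 0, 0.03, 34], [4, 0.24, 0.2, 0.04, 0, 0.03, 34], [4.65, 0.24, 0.2, 0.04, 0, 0.03, 34]]]}}

```text
t: 30.2
tcp_pos: [0.6008, -0.2823, -0.0112]
tool_rot: [0.6, 0.375, -0.599, 0.376]
force: [-1.0, 0.4, -0.5]
finger_gap: 0.398
```

Call:
{"api": "carry_out", "payload": {"commands": [[[0, 0, 0, 0, 0, 0, 30], [0, 0, 0, 0, 0, 0, 16], [0, 0, 0, 0, 0, 0, 8], [0, 0, 0, 0, 0, 0, 8], [0, 0, 0, 0, 0, 0, 8]]], "force": 80}}

```text
t: 30.7
tcp_pos: [0.6018, -0.2854, -0.0093]
tool_rot: [0.601, 0.372, -0.599, 0.376]
force: [0.5, 1.3, -1.1]
finger_gap: 0.12
```

```bash
python3 - <<'E'
from h import *
s=snap('wrist');where()
im=s['image'][:,:,::-1].copy()
cv2.imwrite('pics/g2.png',im)
E
```

```text
t 30.75 tcp [ 0.6017 -0.2853 -0.0094] yaw -0.4555 xax [ 0.005 -0.003 -1.   ] F [ 0.6  1.7 -0.8] gap 0.125 q6 -0.16
```

View pics/g2.png

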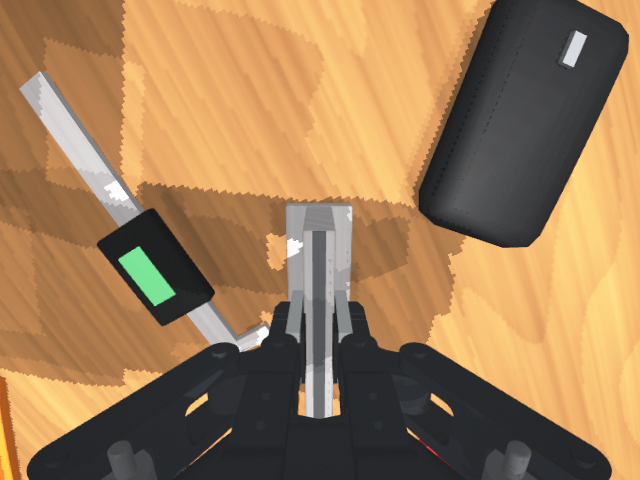

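Call:
{"api": "carry_out", "payload": {"commands": [[[-0.5, 0, 0, 0, 0, 0, 8], [-2, 0, 0, 0, 0, 0, 8], [-3.7, 0, 0, 0, 0, 0, 8], [-5.2, 0, -0.5, 0, 0, 0, 8], [-5.3, 0, -2, -1.5, 0, 0, 8]]]}}

```text
t: 31.25
tcp_pos: [0.6262, -0.2462, 0.13]
tool_rot: [0.576, 0.406, -0.572, 0.419]
force: [2.2, -0.0, -4.8]
finger_gap: 0.123
```

```bash
python3 - <<'E'
from h import *
s=snap('wrist');cv2.imwrite('pics/g3.png',s['image'][:,:,::-1])
where();t=c2w(.025,-.06,.115);print(t,plan(t,.086))
E
```

```text
t 31.30 tcp [ 0.628  -0.2359  0.1278] yaw -0.3159 xax [ 0.015 -0.002 -1.   ] F [ 1.   5.1 -5. ] gap 0.120 q6 -0.22
[0.5980308  0.16306146 0.115     ] (array([  0.462,  -6.103, -14.797]), array([-4.605e+00,  3.000e-03, -1.750e-01]))
```

View pics/g3.png

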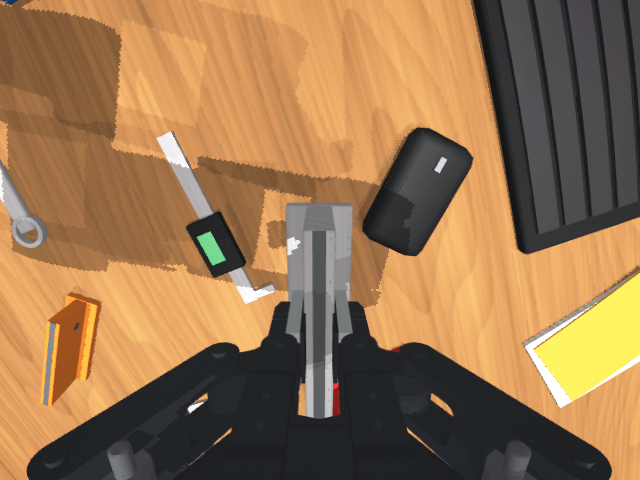

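Call:
{"api": "carry_out", "payload": {"commands": [[[0, -0.7, -1.8, -1.6, 0, 0, 8], [0, -1.4, -3.6, -3.2, 0, 0, 8], [0, -2.1, -5.4, -4.5, 0, 0, 8], [0, -2.8, -7.2, -4.5, 0, 0, 8], [0, -3.5, -9, -4.5, 0, 0, 8]]]}}

```text
t: 31.8
tcp_pos: [0.6107, 0.0027, 0.122]
tool_rot: [0.483, 0.515, -0.483, 0.518]
force: [0.7, 0.2, -4.9]
finger_gap: 0.119
```

```bash
python3 - <<'E'
from h import *
where();t=c2w(.025,-.06,.115);print(t,plan(t,.086))
E
```

```text
t 31.80 tcp [0.6107 0.0027 0.122 ] yaw 0.0676 xax [ 0.004 -0.002 -1.   ] F [ 0.7  0.2 -4.9] gap 0.119 q6 -0.24
[0.5980308  0.16306146 0.115     ] (array([ 0.262, -0.074, -6.437]), array([-0.211,  0.032, -0.041]))
```

Call:
{"api": "carry_out", "payload": {"commands": [[[0, -0.05, -1.8, -0.15, 0, 0, 8], [0, -0.05, -3.6, -0.15, 0, 0, 8], [0, -0.05, -5.2, -0.15, 0, 0, 8], [0.3, -0.05, -6.1, -0.15, 0, 0, 8], [1, -0.05, -6.1, -0.15, 0, 0, 8]]]}}

```text
t: 32.3
tcp_pos: [0.6004, 0.1571, 0.098]
tool_rot: [0.48, 0.519, -0.476, 0.523]
force: [0.6, -0.3, -5.3]
finger_gap: 0.124
```

```bash
python3 - <<'E'
from h import *
s=snap('wrist');cv2.imwrite('pics/g5.png',s['image'][:,:,::-1])
where();t=c2w(.025,-.06,.025);print(t,plan(t,.086))
E
```

```text
t 32.35 tcp [0.5978 0.1549 0.094 ] yaw 0.0846 xax [ 0.001 -0.003 -1.   ] F [-0.4 -1.5 -7.2] gap 0.121 q6 -0.01
[0.5980308  0.16306146 0.025     ] (array([ 2.758,  0.037, -0.331]), array([-0.016,  0.031, -0.005]))
```

View pics/g5.png

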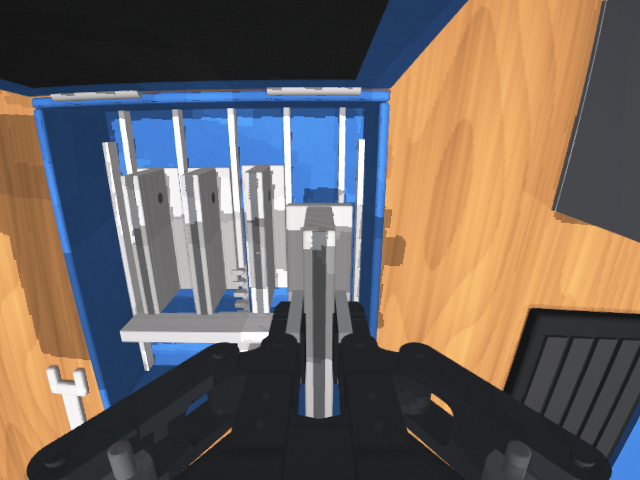

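Call:
{"api": "carry_out", "payload": {"commands": [[[0.6, 0.04, -0.3, 0, 0, 0, 8], [1.2, 0.04, -0.3, 0, 0, 0, 8], [1.8, 0.04, -0.3, 0, 0, 0, 8], [2.5, 0.04, -0.3, 0, 0, 0, 8], [2.5, 0.04, -0.3, 0, 0, 0, 8]]]}}

```text
t: 32.85
tcp_pos: [0.598, 0.1594, 0.0306]
tool_rot: [0.478, 0.52, -0.481, 0.52]
force: [-1.2, -0.2, -5.1]
finger_gap: 0.128
```

```bash
python3 - <<'E'
from h import *
s=snap('wrist');where();t=c2w(.025,-.06,0.012);print(t,plan(t,.086))
crop(s,220,80,420,230,4,'g6.png')
E
```

```text
t 32.90 tcp [0.5991 0.1596 0.032 ] yaw 0.0804 xax [-0.    -0.003 -1.   ] F [ 0.2  0.2 -5.1] gap 0.125 q6 0.00
[0.5980308  0.16306146 0.012     ] (array([ 0.798, -0.03 , -0.143]), array([-0.064,  0.032,  0.007]))
```

View pics/g6.png

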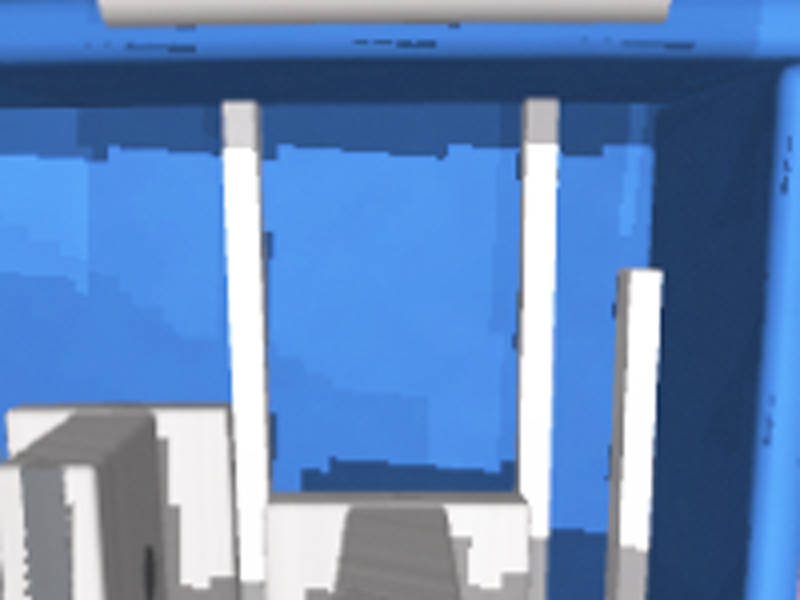

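Call:
{"api": "carry_out", "payload": {"commands": [[[0.2, -0.03, -0.12, -0.06, 0.02, 0, 8], [0.4, -0.03, -0.12, -0.06, 0.02, 0, 8], [0.6, -0.04, -0.12, -0.06, 0.02, 0, 8], [0.7, -0.04, -0.12, -0.06, 0.02, 0, 8], [0.7, -0.04, -0.12, -0.06, 0.02, 0, 8]]]}}

```text
t: 33.4
tcp_pos: [0.599, 0.1633, 0.016]
tool_rot: [0.478, 0.52, -0.477, 0.522]
force: [0.2, 1.0, -4.8]
finger_gap: 0.121
```

```bash
python3 - <<'E'
from h import *
s=snap('wrist');where();t=c2w(.025,-.06,-.004);print(t,plan(t,.086))
crop(s,220,80,420,230,4,'g7.png')
E
```

```text
t 33.45 tcp [0.5992 0.1633 0.0162] yaw 0.0868 xax [ 0.004 -0.001 -1.   ] F [ 0.1 -0.3 -5. ] gap 0.122 q6 0.00
[ 0.5980308   0.16306146 -0.004     ] (array([ 0.809, -0.051,  0.005]), array([ 0.009,  0.012, -0.04 ]))
```

View pics/g7.png

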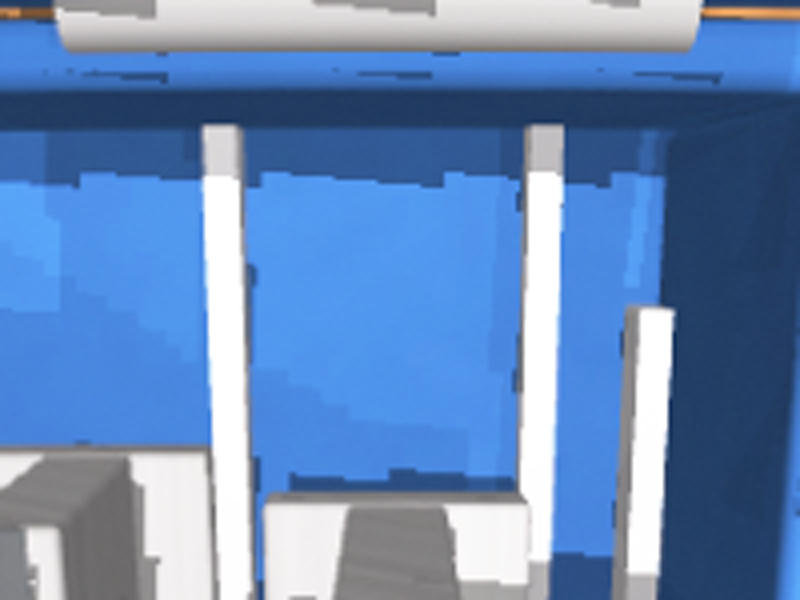

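Call:
{"api": "carry_out", "payload": {"commands": [[[0, -0.05, 0, 0, 0, -0.03, 8], [0.15, -0.05, 0, 0, 0, -0.03, 8], [0.3, -0.05, 0, 0, 0, -0.03, 8], [0.45, -0.05, 0, 0, 0, -0.03, 8], [0.55, -0.05, 0, 0, 0, -0.03, 8]]]}}

```text
t: 33.95
tcp_pos: [0.5978, 0.1631, 0.002]
tool_rot: [0.478, 0.521, -0.478, 0.522]
force: [-0.5, -0.7, -5.0]
finger_gap: 0.123
```

```bash
python3 - <<'E'
from h import *
s=snap('wrist');where();t=c2w(.025,-.06,-.004);print(t,plan(t,.086))
crop(s,220,80,420,230,4,'g8.png')
E
```

```text
t 34.00 tcp [0.5977 0.1631 0.0017] yaw 0.0867 xax [-0.    -0.001 -1.   ] F [ 0.1  0.4 -4.5] gap 0.121 q6 0.00
[ 0.5980308   0.16306146 -0.004     ] (array([0.227, 0.015, 0.003]), array([0.008, 0.011, 0.001]))
```

View pics/g8.png

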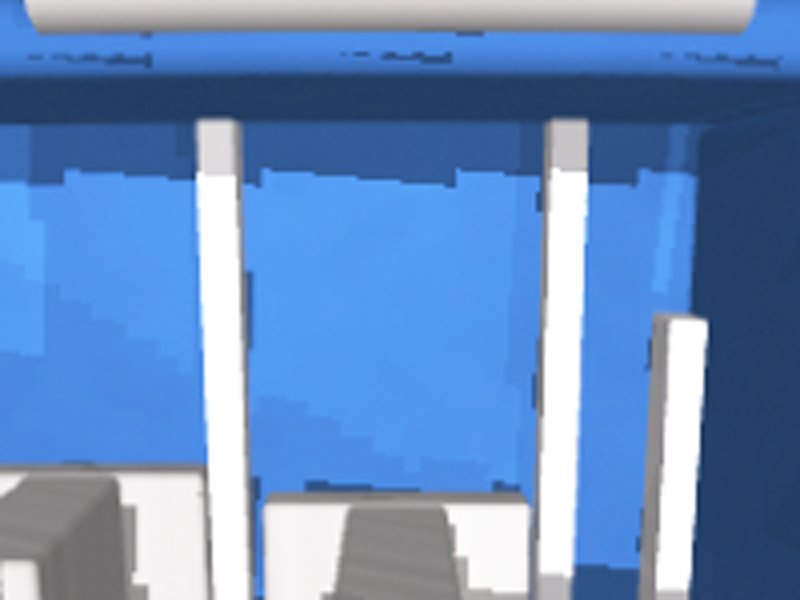

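Inside the channel; down onto the floor.

Call:
{"api": "carry_out", "payload": {"commands": [[[0.06, 0, 0, 0, 0, 0, 8], [0.12, 0, 0, 0, 0, 0, 8], [0.18, 0, 0, 0, 0, 0, 8], [0.24, 0, 0, 0, 0, 0, 8], [0.24, 0, 0, 0, 0, 0, 8]]]}}

```text
t: 34.5
tcp_pos: [0.5983, 0.1632, -0.0034]
tool_rot: [0.478, 0.521, -0.478, 0.522]
force: [0.8, 0.1, -5.2]
finger_gap: 0.117
```

```bash
python3 - <<'E'
from h import *
where()
E
```

```text
t 34.50 tcp [ 0.5983  0.1632 -0.0034] yaw 0.0868 xax [ 0.001 -0.001 -1.   ] F [ 0.8  0.1 -5.2] gap 0.117 q6 0.00
```

Call:
{"api": "carry_out", "payload": {"commands": [[[0.05, 0, 0, 0, 0, 0, 8], [0.1, 0, 0, 0, 0, 0, 8], [0.12, 0, 0, 0, 0, 0, 8], [0.12, 0, 0, 0, 0, 0, 8], [0.12, 0, 0, 0, 0, 0, 8]]]}}

```text
t: 35.0
tcp_pos: [0.5983, 0.1632, -0.0035]
tool_rot: [0.478, 0.52, -0.478, 0.522]
force: [-3.6, -1.0, 11.7]
finger_gap: 0.121
```

```bash
python3 - <<'E'
from h import *
where()
E
```

```text
t 35.00 tcp [ 0.5983  0.1632 -0.0035] yaw 0.0870 xax [ 0.002 -0.001 -1.   ] F [-3.6 -1.  11.7] gap 0.121 q6 0.00
```

Contact with the floor; release and rise.

Call:
{"api": "carry_out", "payload": {"commands": [[[0, 0, 0, 0, 0, 0, 16], [0, 0, 0, 0, 0, 0, 22], [0, 0, 0, 0, 0, 0, 27], [-0.1, 0, 0, 0, 0, 0, 27], [-0.6, 0, 0, 0, 0, 0, 27]]]}}

```text
t: 35.5
tcp_pos: [0.5975, 0.1631, 0.0078]
tool_rot: [0.477, 0.521, -0.478, 0.521]
force: [0.7, 0.0, 0.6]
finger_gap: 0.315
```

Call:
{"api": "carry_out", "payload": {"commands": [[[-1.2, 0, 0, 0, 0, 0, 28], [-2.7, 0, 0, 0, 0, 0, 28], [-4.4, 0, 0, 0, 0, 0, 28], [-5.4, -1, 1.5, 0, 0, 0, 40], [-5.4, -2, 3.3, 0, 0, 0, 45]]]}}

```text
t: 36.0
tcp_pos: [0.5607, 0.0797, 0.1486]
tool_rot: [0.48, 0.518, -0.474, 0.526]
force: [-0.2, -1.4, 0.1]
finger_gap: 0.527
```

Call:
{"api": "carry_out", "payload": {"commands": [[[0, 0, 0, 0, 0, 0, 45], [0, 0, 0, 0, 0, 0, 45], [0, 0, 0, 0, 0, 0, 45], [0, 0, 0, 0, 0, 0, 45], [0, 0, 0, 0, 0, 0, 45]]]}}

```text
t: 36.5
tcp_pos: [0.5568, 0.0804, 0.1431]
tool_rot: [0.477, 0.521, -0.477, 0.522]
force: [-0.1, 0.6, 0.6]
finger_gap: 0.523
```

```bash
python3 - <<'E'
from h import *
s=snap('wrist');where()
cv2.imwrite('pics/h1.png',s['image'][:,:,::-1])
import pickle;pickle.dump(s,open('w3.pkl','wb'))
t=c2w(-.0792,-.004,.06);print(plan(t,.086))
s=snap('scene');crop(s,290,180,450,310,5,'h2.png')
E
```

```text
t 36.55 tcp [0.5567 0.0803 0.1432] yaw 0.0882 xax [ 0.001 -0.001 -1.   ] F [0.1 0.6 0.8] gap 0.524 q6 -0.14
(array([ 3.327, -0.312,  1.007]), array([ 0.025,  0.01 , -0.009]))
```

View pics/h1.png

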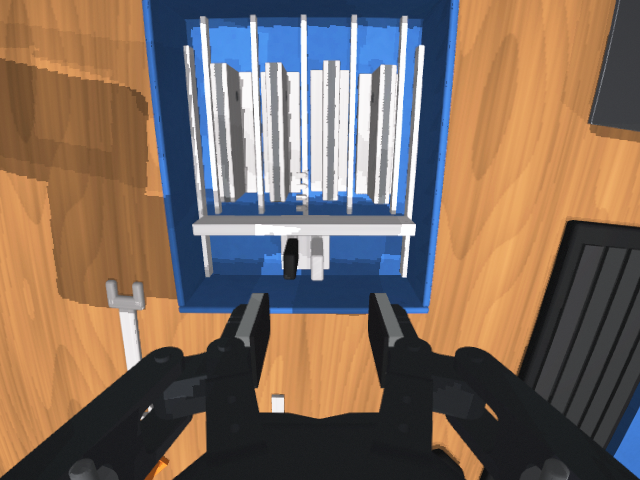

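View pics/h2.png

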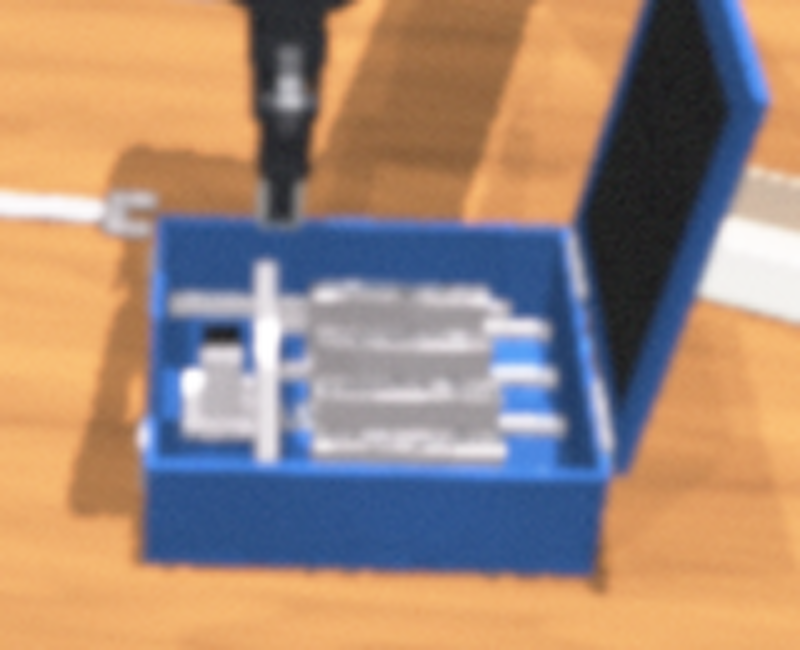

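Call:
{"api": "carry_out", "payload": {"commands": [[[0.3, -0.3, 0.85, 0, 0, 0, 45], [1, -0.3, 0.85, 0, 0, 0, 45], [2, -0.3, 0.85, 0, 0, 0, 45], [2.8, -0.3, 0.85, 0, 0, 0, 45], [2.8, -0.3, 0.85, 0, 0, 0, 45]]]}}

```text
t: 37.1
tcp_pos: [0.5487, 0.058, 0.071]
tool_rot: [0.476, 0.523, -0.479, 0.52]
force: [0.5, -1.4, -0.1]
finger_gap: 0.524
```

```bash
python3 - <<'E'
from h import *
s=snap('wrist');where()
crop(s,200,200,440,380,3.3,'h3.png')
t=c2w(-.0755,-.004,.002);print(plan(t,.086))
E
```

```text
t 37.15 tcp [0.5499 0.0579 0.0724] yaw 0.0872 xax [-0.002 -0.001 -1.   ] F [-0.1  0.5 -0.3] gap 0.528 q6 -0.18
(array([ 2.816,  0.045, -0.008]), array([0.013, 0.004, 0.025]))
```

View pics/h3.png

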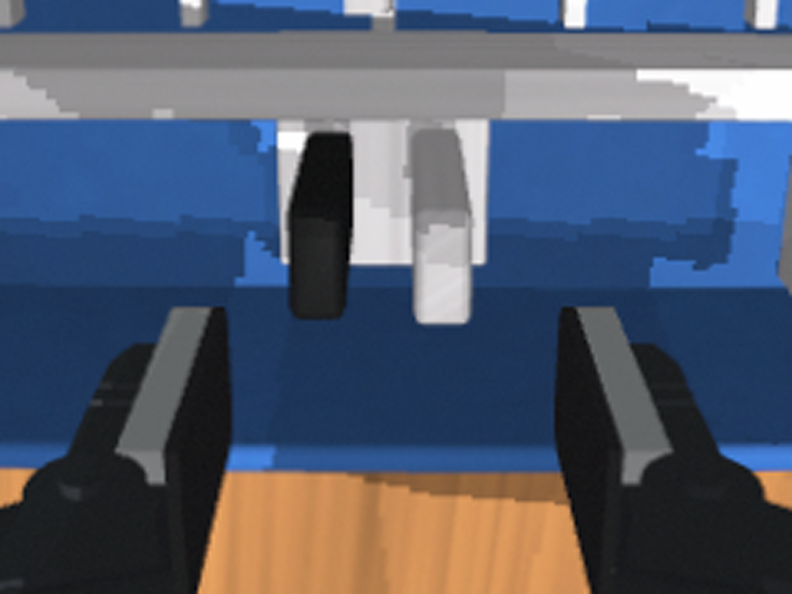

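Call:
{"api": "carry_out", "payload": {"commands": [[[0.7, 0.05, 0, 0, 0, 0, 45], [1.4, 0.05, 0, 0, 0, 0, 45], [2.1, 0.05, 0, 0, 0, 0, 45], [2.7, 0.05, 0, 0, 0, 0, 45], [2.7, 0.05, 0, 0, 0, 0, 45]]]}}

```text
t: 37.65
tcp_pos: [0.5521, 0.0578, 0.0061]
tool_rot: [0.478, 0.521, -0.478, 0.522]
force: [-1.4, 0.2, 0.5]
finger_gap: 0.528
```

```bash
python3 - <<'E'
from h import *
s=snap('wrist');where()
crop(s,200,200,440,380,3.3,'h4.png')
t=c2w(-.0755,-.004,.002);print(plan(t,.086))
E
```

```text
t 37.70 tcp [0.5528 0.0577 0.0066] yaw 0.0871 xax [ 0.002 -0.001 -1.   ] F [-0.4  0.3 -0. ] gap 0.521 q6 -0.18
(array([ 0.183, -0.077, -0.023]), array([ 0.013,  0.013, -0.022]))
```

View pics/h4.png

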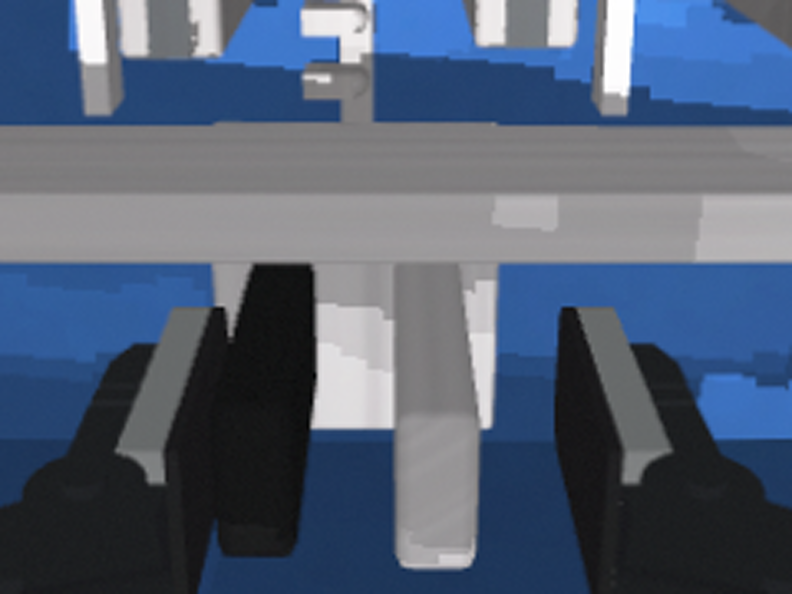

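Fingers straddle both blades. Lower the last bit and pinch.

Call:
{"api": "carry_out", "payload": {"commands": [[[0.15, -0.06, 0, 0, 0, 0, 42], [0.15, -0.06, 0, 0, 0, 0, 36], [0.15, -0.06, 0, 0, 0, 0, 30], [0.15, -0.06, 0, 0, 0, 0, 26], [0.15, -0.06, 0, 0, 0, 0, 18]]], "force": 40}}

```text
t: 38.2
tcp_pos: [0.5506, 0.0577, 0.0032]
tool_rot: [0.478, 0.521, -0.478, 0.522]
force: [-0.9, 1.8, 6.4]
finger_gap: 0.266
```

Call:
{"api": "carry_out", "payload": {"commands": [[[0, 0, 0, 0, 0, 0, 18], [0, 0, 0, 0, 0, 0, 18], [0, 0, 0, 0, 0, 0, 18], [0, 0, 0, 0, 0, 0, 18], [0, 0, 0, 0, 0, 0, 18]]]}}

```text
t: 38.7
tcp_pos: [0.5506, 0.0577, 0.0032]
tool_rot: [0.478, 0.521, -0.478, 0.521]
force: [-1.2, 1.5, 6.0]
finger_gap: 0.264
```

```bash
python3 - <<'E'
from h import *
s=snap('wrist');where()
crop(s,200,200,440,380,3.3,'h5.png')
t=c2w(-.0755+.06,-.004,.002);print(plan(t,.086))
E
```

```text
t 38.75 tcp [0.5506 0.0577 0.0032] yaw 0.0867 xax [ 0.001 -0.001 -1.   ] F [-1.6  0.5  6.6] gap 0.266 q6 -0.18
(array([ 0.045,  0.013, -2.416]), array([ 0.008,  0.007, -0.006]))
```

View pics/h5.png

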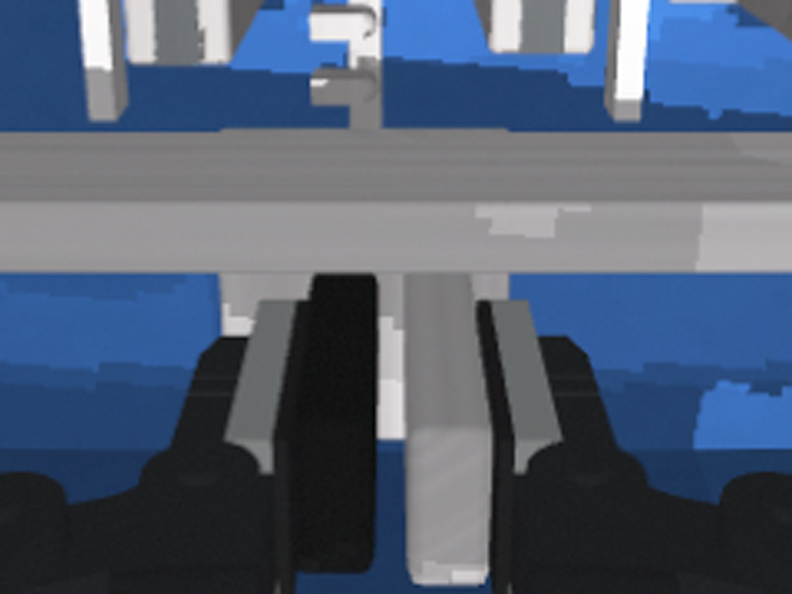

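Call:
{"api": "carry_out", "payload": {"commands": [[[0, 0, -0.3, 0, 0, 0, 18], [0, 0, -0.7, 0, 0, 0, 18], [0, 0, -1.1, 0, 0, 0, 18], [0, 0, -1.5, 0, 0, 0, 18], [0, 0, -1.8, 0, 0, 0, 18]]]}}

```text
t: 39.25
tcp_pos: [0.5471, 0.0988, 0.0032]
tool_rot: [0.476, 0.52, -0.479, 0.523]
force: [-2.5, -17.5, 6.3]
finger_gap: 0.266
```

```bash
python3 - <<'E'
from h import *
s=snap('wrist');where()
cv2.imwrite('pics/h6.png',s['image'][:,:,::-1])
t=c2w(-.0755+.06,-.004,.003);print(plan(t,.086))
E
```

```text
t 39.30 tcp [0.5469 0.1004 0.0032] yaw 0.0877 xax [ 0.001 -0.004 -1.   ] F [ -2.1 -10.9   5.7] gap 0.261 q6 -0.10
(array([ 0.004,  0.012, -0.702]), array([ 0.019,  0.047, -0.003]))
```

View pics/h6.png

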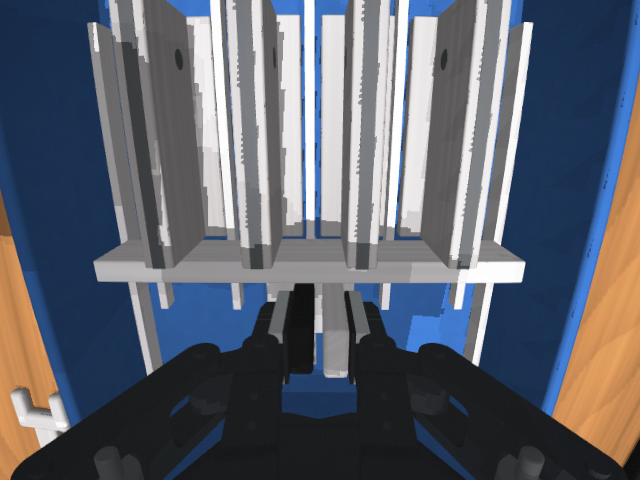

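Call:
{"api": "carry_out", "payload": {"commands": [[[0, 0, -0.2, 0, 0, 0, 18], [0, 0, -0.4, 0, 0, 0, 18], [0, 0, -0.5, 0, 0, 0, 18], [0, 0, -0.6, 0, 0, 0, 18], [0, 0, -0.65, 0, 0, 0, 18]]]}}

```text
t: 39.8
tcp_pos: [0.5457, 0.1145, 0.0032]
tool_rot: [0.476, 0.52, -0.479, 0.523]
force: [-2.0, -16.1, 6.4]
finger_gap: 0.268
```

```bash
python3 - <<'E'
from h import *
s=snap('wrist');where()
cv2.imwrite('pics/h7.png',s['image'][:,:,::-1])
print(w2c(manip.sense()['tcp_pos']))
t=c2w(-.0755+.06,-.004,.003);print(plan(t,.086))
E
```

```text
t 39.85 tcp [0.5457 0.1147 0.0032] yaw 0.0878 xax [ 0.    -0.006 -1.   ] F [ -2.3 -14.4   7.1] gap 0.268 q6 -0.07
[[-0.01868908 -0.0036798   0.00317238]]
(array([ 0.006,  0.013, -0.128]), array([0.02 , 0.065, 0.002]))
```

View pics/h7.png

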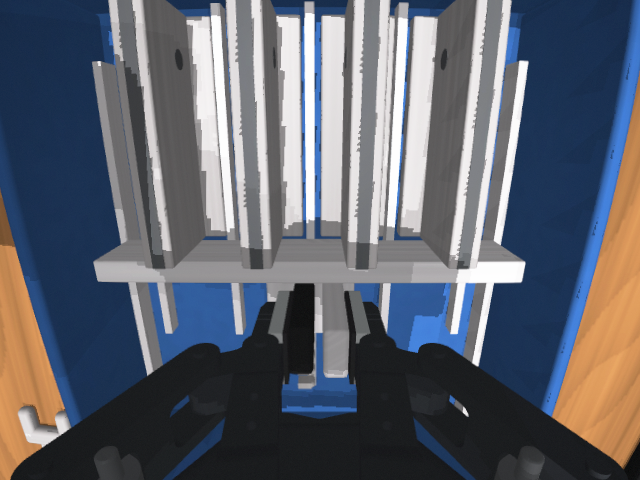

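Call:
{"api": "carry_out", "payload": {"commands": [[[0, 0, -0.08, 0, 0, 0, 18], [0, 0, -0.14, 0, 0, 0, 18], [0, 0, -0.18, 0, 0, 0, 18], [0, 0, -0.22, 0, 0, 0, 18], [0, 0, -0.22, 0, 0, 0, 18]]]}}

```text
t: 40.35
tcp_pos: [0.5454, 0.1174, 0.0032]
tool_rot: [0.475, 0.52, -0.48, 0.524]
force: [-1.6, -25.3, 6.7]
finger_gap: 0.262
```

```bash
python3 - <<'E'
from h import *
where();print(w2c(manip.sense()['tcp_pos']), w2c([[.5506,.0577,0]]))
E
```

```text
t 40.35 tcp [0.5454 0.1174 0.0032] yaw 0.0890 xax [ 0.    -0.009 -1.   ] F [ -1.6 -25.3   6.7] gap 0.262 q6 -0.06
[[-0.01593384 -0.00366613  0.00317284]] [[-0.07589784 -0.0036942   0.        ]]
```

Call:
{"api": "carry_out", "payload": {"commands": [[[0, 0, 0, 0, 0, 0, 22], [0, 0, 0, 0, 0, 0, 28], [0, 0, 0, 0, 0, 0, 34], [0, 0, 0.1, 0, 0, 0, 42], [0, 0, 0.15, 0, 0, 0, 46]]]}}

```text
t: 40.85
tcp_pos: [0.5473, 0.1201, 0.0027]
tool_rot: [0.479, 0.52, -0.477, 0.523]
force: [0.6, 0.9, -0.0]
finger_gap: 0.537
```

```bash
python3 - <<'E'
from h import *
s=snap('wrist');where()
cv2.imwrite('pics/i1.png',s['image'][:,:,::-1]);crop(s,200,200,440,380,3.3,'i2.png')
E
```

```text
t 40.90 tcp [0.5473 0.12   0.0027] yaw 0.0864 xax [ 0.005 -0.001 -1.   ] F [ 0.7  0.3 -0.1] gap 0.538 q6 -0.07
```

View pics/i2.png

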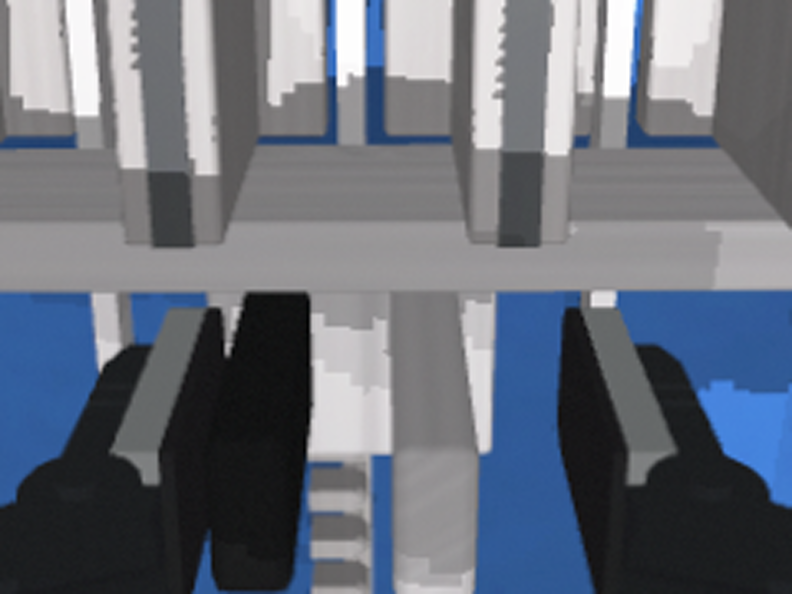

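Call:
{"api": "carry_out", "payload": {"commands": [[[-0.5, 0, 0, 0, 0, 0, 46], [-2, 0, 0, 0, 0, 0, 46], [-4, 0, 0, 0, 0, 0, 46], [-6, 0, 0.5, 0, 0, 0, 46], [-7, 0, 1, 0, 0, 0, 46]]]}}

```text
t: 41.4
tcp_pos: [0.5499, 0.0959, 0.1827]
tool_rot: [0.48, 0.519, -0.475, 0.524]
force: [1.1, -0.4, 0.5]
finger_gap: 0.541
```

Call:
{"api": "carry_out", "payload": {"commands": [[[-0.5, 0, 0.5, 0, 0, 0, 20], [-0.5, 0, 0.5, 0, 0, 0, 0], [-0.5, 0, 0.5, 0, 0, 0, 0], [-0.5, 0, 0.5, 0, 0, 0, 0], [-0.5, 0, 0.5, 0, 0, 0, 0]]]}}

```text
t: 41.9
tcp_pos: [0.5471, 0.0835, 0.1879]
tool_rot: [0.477, 0.522, -0.479, 0.521]
force: [-0.4, 0.5, -0.2]
finger_gap: 0.002
```

```bash
python3 - <<'E'
from h import *
s=snap('wrist');where()
crop(s,100,0,500,300,2,'i3.png')
s=snap('scene');crop(s,290,180,450,310,5,'i4.png')
E
```

```text
t 41.95 tcp [0.5473 0.0834 0.1881] yaw 0.0873 xax [-0.002 -0.001 -1.   ] F [ 0.2  0.6 -0.5] gap -0.002 q6 -0.14
```

View pics/i3.png

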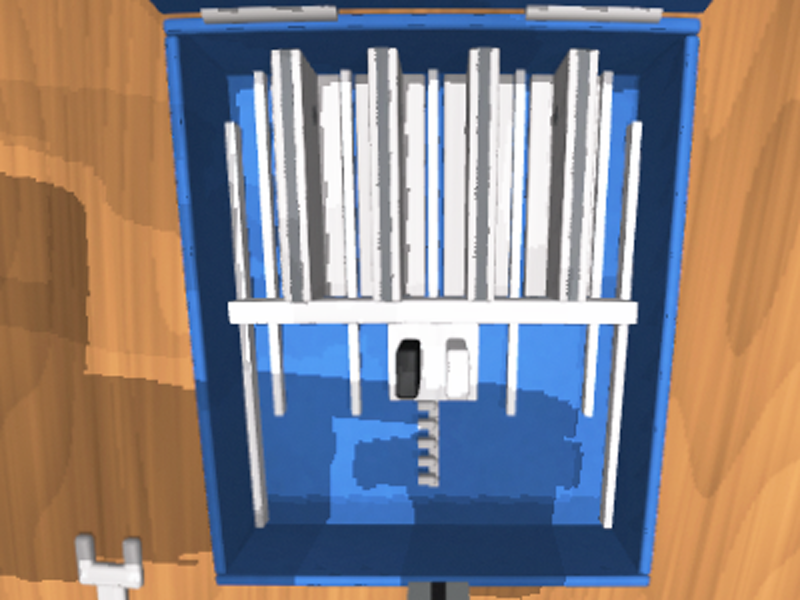

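View pics/i4.png

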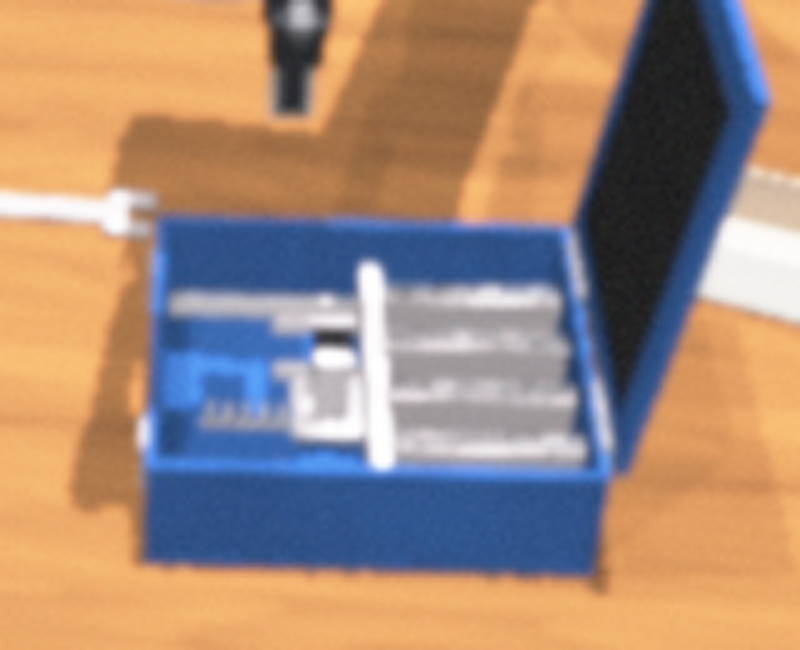

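```bash
cat >> h.py <<'E'
def lidpt(phi,r,y,off=0): # underside point at r; off along outer normal
    p=c2w(.118-r*np.cos(phi)+off*np.sin(phi),y,0); p[2]=.0745+r*np.sin(phi)+off*np.cos(phi); return p
E
python3 - <<'E'
from h import *
s=snap('scene')
for ph in (1.6,1.7,1.75,1.8,1.85,1.9): print(ph,w2px(s,[lidpt(ph,.236,y,o) for y in(-.102,.102) for o in (0,.008)]).round(1).tolist())
where()
t=c2w(.235,0,.36);print(t,plan(t,.086))
E
```

```text
1.6 [[430.0, 198.6], [433.7, 198.8], [417.1, 151.6], [420.3, 151.8]]
1.7 [[440.6, 199.6], [444.1, 200.1], [426.3, 152.6], [429.3, 153.0]]
1.75 [[445.8, 200.4], [449.2, 201.1], [430.8, 153.3], [433.7, 153.9]]
1.8 [[450.8, 201.5], [454.2, 202.3], [435.1, 154.3], [438.0, 155.0]]
1.85 [[455.7, 202.7], [459.0, 203.7], [439.4, 155.5], [442.2, 156.3]]
1.9 [[460.5, 204.2], [463.6, 205.3], [443.5, 156.8], [446.3, 157.8]]
t 42.05 tcp [0.5477 0.0833 0.1887] yaw 0.0872 xax [-0.001 -0.001 -1.   ] F [-0.9 -0.2 -0.2] gap 0.002 q6 -0.14
[0.52021404 0.36713143 0.36      ] (array([ -6.859,  -0.115, -11.4  ]), array([0.014, 0.007, 0.012]))
```

Call:
{"api": "carry_out", "payload": {"commands": [[[-2, 0, 0, 0, 0, 0, 0], [-4, 0, 0, 0, 0, 0, 0], [-6, 0, 0, 0, 0, 0, 0], [-7.2, 0, -0.5, 0, 0, 0, 0], [-7.4, 0, -2, 0, 0, 0, 0]]]}}

```text
t: 42.55
tcp_pos: [0.5468, 0.1315, 0.3798]
tool_rot: [0.481, 0.517, -0.477, 0.524]
force: [1.0, 0.6, -0.4]
finger_gap: -0.003
```

Call:
{"api": "carry_out", "payload": {"commands": [[[0, 0, -2, 0, 0, 0, 0], [0, 0, -4, 0, 0, 0, 0], [0, 0, -6, 0, 0, 0, 0], [0, 0, -8, 0, 0, 0, 0], [0, 0, -9.4, 0, 0, 0, 0]]]}}

```text
t: 43.05
tcp_pos: [0.5222, 0.3704, 0.3738]
tool_rot: [0.477, 0.522, -0.477, 0.522]
force: [1.0, -0.3, -0.3]
finger_gap: -0.003
```

```bash
python3 - <<'E'
from h import *
s=snap('scene');where()
crop(s,290,20,510,280,2.3,'j1.png')
t=c2w(.225,0,.24);print(t,plan(t,.086))
E
```

```text
t 43.10 tcp [0.5213 0.3753 0.3733] yaw 0.0933 xax [-0.001  0.004 -1.   ] F [ 1.3  1.6 -0.2] gap -0.002 q6 0.35
[0.52107302 0.35716839 0.24      ] (array([ 5.329, -0.076,  0.743]), array([ 0.084, -0.05 ,  0.002]))
```

View pics/j1.png

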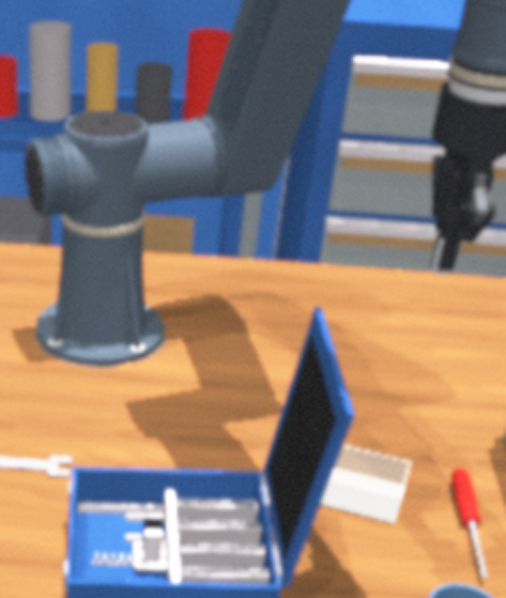

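Call:
{"api": "carry_out", "payload": {"commands": [[[1.5, -0.05, 0.6, 0, 0, 0, 0], [3, -0.05, 0.7, 0.08, 0, 0, 0], [4.5, -0.05, 0.7, 0.08, 0, 0, 0], [5.3, -0.05, 0.7, 0.08, 0, 0, 0], [5.3, -0.05, 1.5, 0.08, 0, 0, 0]]]}}

```text
t: 43.6
tcp_pos: [0.5224, 0.3298, 0.2371]
tool_rot: [0.476, 0.521, -0.482, 0.519]
force: [-0.7, 0.3, 0.2]
finger_gap: 0.003
```

Call:
{"api": "carry_out", "payload": {"commands": [[[0, 0, 0.7, 0, 0, 0, 0], [0, 0, 1.4, 0, 0, 0, 0], [0, 0, 2.1, 0, 0, 0, 0], [0, 0, 2.8, 0, 0, 0, 0], [0, 0, 2.8, 0, 0, 0, 0]]]}}

```text
t: 44.1
tcp_pos: [0.5318, 0.257, 0.2429]
tool_rot: [0.481, 0.518, -0.48, 0.52]
force: [-0.0, 0.8, 0.1]
finger_gap: 0.002
```

```bash
python3 - <<'E'
from h import *
s=snap('scene');where();print(w2c(manip.sense()['tcp_pos']))
crop(s,290,20,510,280,2.3,'j2.png')
E
```

```text
t 44.15 tcp [0.5315 0.2581 0.2426] yaw 0.0775 xax [ 0.002 -0.001 -1.   ] F [-0.8 -0.   0.1] gap -0.002 q6 0.19
[[ 0.12536059 -0.00187513  0.24257911]]
```

View pics/j2.png

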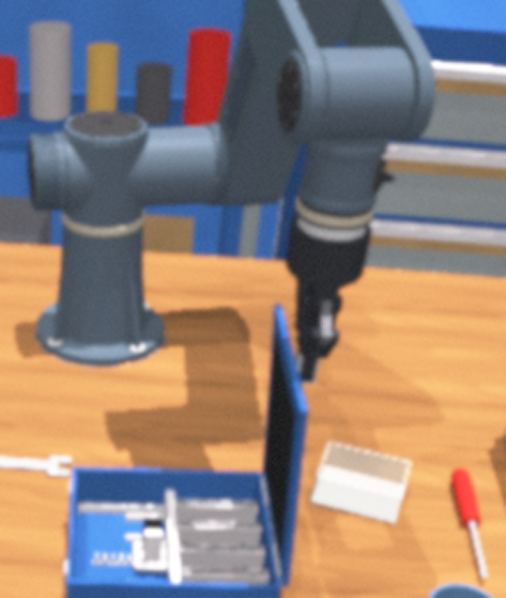

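Call:
{"api": "carry_out", "payload": {"commands": [[[0.1, 0, 1.2, 0, 0, 0, 0], [0.4, 0, 2.4, 0, 0, 0, 0], [0.9, 0, 3.4, 0, 0, 0, 0], [1.6, 0, 4.5, 0, 0, 0, 0], [1.6, 0, 4.5, 0, 0, 0, 0]]]}}

```text
t: 44.65
tcp_pos: [0.5389, 0.1449, 0.2002]
tool_rot: [0.479, 0.519, -0.482, 0.519]
force: [0.6, -0.7, -0.1]
finger_gap: -0.001
```

```bash
python3 - <<'E'
from h import *
s=snap('scene');where();print(w2c(manip.sense()['tcp_pos']))
crop(s,290,20,510,280,2.3,'j3.png')
E
```

```text
t 44.70 tcp [0.5394 0.1465 0.2012] yaw 0.0775 xax [-0.002 -0.001 -1.   ] F [-0.4  0.5  0.1] gap -0.003 q6 -0.01
[[ 1.35045477e-02 -1.18322085e-04  2.01182109e-01]]
```

View pics/j3.png

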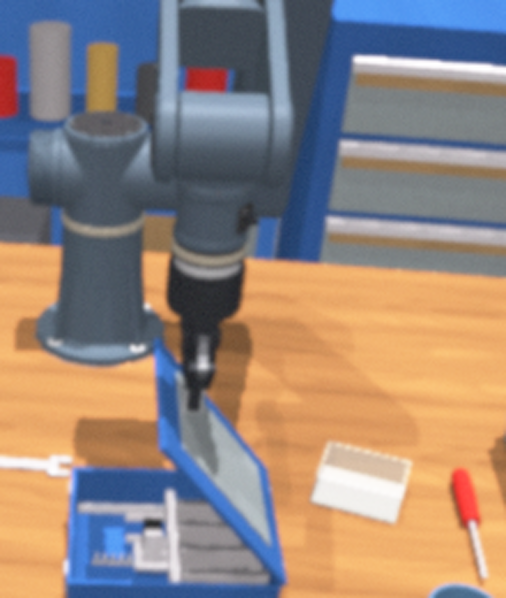

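Call:
{"api": "carry_out", "payload": {"commands": [[[0.8, 0, 1.1, 0, 0, 0, 0], [1.65, 0, 1.95, 0, 0, 0, 0], [2.8, 0, 2.8, 0, 0, 0, 0], [3.75, 0, 3.3, 0, 0, 0, 0], [4.6, 0, 3.6, 0, 0, 0, 0]]]}}

```text
t: 45.2
tcp_pos: [0.5482, 0.0582, 0.0869]
tool_rot: [0.48, 0.519, -0.479, 0.52]
force: [0.5, 1.0, 1.0]
finger_gap: 0.002
```

```bash
python3 - <<'E'
from h import *
s=snap('scene');where();print(w2c(manip.sense()['tcp_pos']))
crop(s,290,120,450,310,3,'j4.png')
E
```

```text
t 45.25 tcp [0.546  0.0574 0.0839] yaw 0.0795 xax [-0.004 -0.001 -1.   ] F [-0.6  0.2 -0.7] gap -0.003 q6 -0.18
[[-0.07579686  0.00087674  0.08387647]]
```

View pics/j4.png

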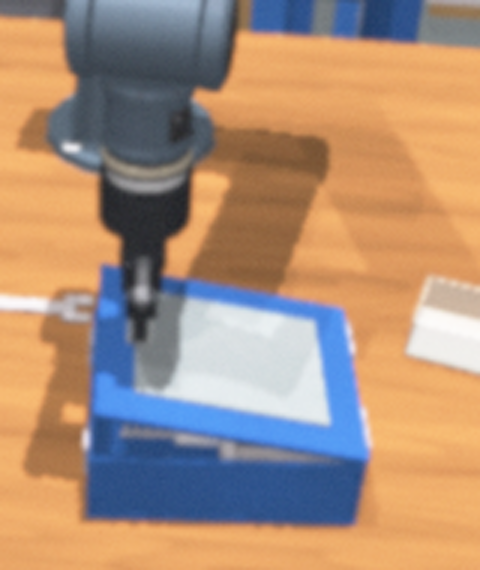

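Call:
{"api": "carry_out", "payload": {"commands": [[[0.4, 0, 0.25, 0, 0, 0, 0], [0.8, 0, 0.5, 0, 0, 0, 0], [1.1, 0, 0.5, 0, 0, 0, 0], [1.3, 0, 0.5, 0, 0, 0, 0], [1.4, 0, 0.5, 0, 0, 0, 0]]]}}

```text
t: 45.75
tcp_pos: [0.5488, 0.0453, 0.0523]
tool_rot: [0.48, 0.519, -0.479, 0.52]
force: [0.5, -0.6, 0.5]
finger_gap: -0.001
```

```bash
python3 - <<'E'
from h import *
where()
E
```

```text
t 45.75 tcp [0.5488 0.0453 0.0523] yaw 0.0801 xax [ 0.002 -0.001 -1.   ] F [ 0.5 -0.6  0.5] gap -0.001 q6 -0.20
```

Call:
{"api": "carry_out", "payload": {"commands": [[[0.08, 0, 0, 0, 0, 0, 0], [0.16, 0, 0, 0, 0, 0, 0], [0.24, 0, 0, 0, 0, 0, 0], [0.3, 0, 0, 0, 0, 0, 0], [0.3, 0, 0, 0, 0, 0, 0]]]}}

```text
t: 46.25
tcp_pos: [0.5488, 0.0452, 0.0466]
tool_rot: [0.48, 0.519, -0.479, 0.52]
force: [-2.4, 0.3, 12.8]
finger_gap: 0.001
```

```bash
python3 - <<'E'
from h import *
s=snap('scene');where();print(w2c(manip.sense()['tcp_pos']))
crop(s,290,180,450,310,5,'j5.png')
E
```

```text
t 46.30 tcp [0.5488 0.0453 0.0466] yaw 0.0800 xax [ 0.002 -0.001 -1.   ] F [-2.4 -0.4 11.9] gap -0.003 q6 -0.20
[[-0.08814015 -0.00084353  0.04661769]]
```

View pics/j5.png

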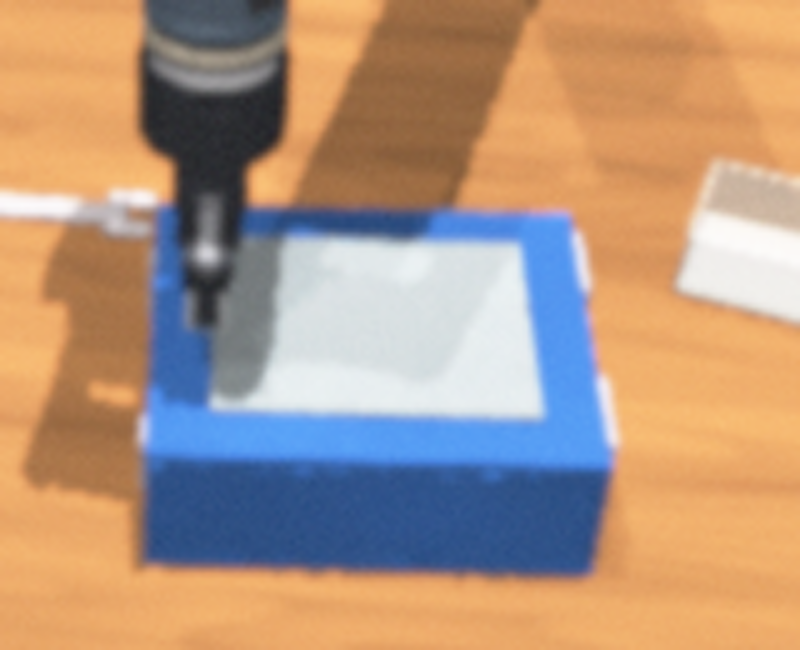

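Call:
{"api": "carry_out", "payload": {"commands": [[[0.06, 0, 0, 0, 0, 0, 0], [0.08, 0, 0, 0, 0, 0, 0], [0.08, 0, 0, 0, 0, 0, 0], [-0.5, 0, 0, 0, 0, 0, 0], [-1.5, 0, 0, 0, 0, 0, 0]]]}}

```text
t: 46.8
tcp_pos: [0.5469, 0.0456, 0.0819]
tool_rot: [0.479, 0.52, -0.48, 0.519]
force: [-0.6, -0.3, 0.4]
finger_gap: -0.002
```

Call:
{"api": "carry_out", "payload": {"commands": [[[-2, 0, 0, 0, 0, 0, 0], [-4, 0, 1, 0, 0, 0, 0], [-6, 0, 3, 0, 0, 0, 0], [-6, 0, 4, 0, 0, 0, 0], [-6, 0, 4, 0, 0, 0, 0]]]}}

```text
t: 47.3
tcp_pos: [0.5595, -0.0595, 0.2363]
tool_rot: [0.482, 0.514, -0.48, 0.522]
force: [0.8, 0.8, -0.6]
finger_gap: -0.003
```

```bash
python3 - <<'E'
from h import *
s=snap('scene');where()
crop(s,290,180,450,310,5,'k1.png')
s=snap('wrist');cv2.imwrite('pics/k2.png',s['image'][:,:,::-1])
s=snap('top');cv2.imwrite('pics/k3.png',s['image'][:,:,::-1])
E
```

```text
t 47.35 tcp [ 0.5575 -0.0567  0.2342] yaw 0.0759 xax [ 0.005 -0.002 -1.   ] F [-1.2  1.  -0.6] gap 0.003 q6 -0.38
```

View pics/k1.png

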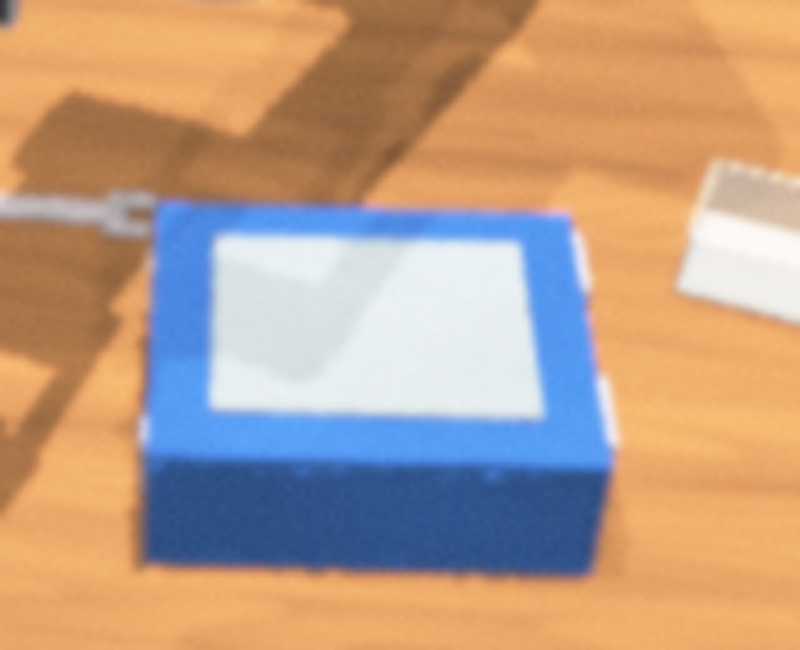

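View pics/k2.png

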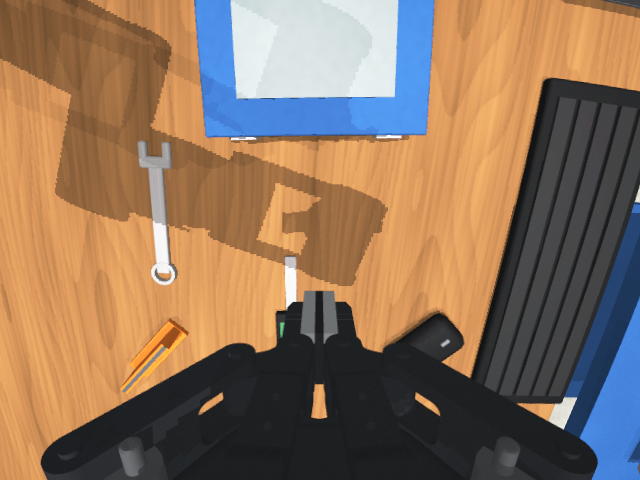

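View pics/k3.png

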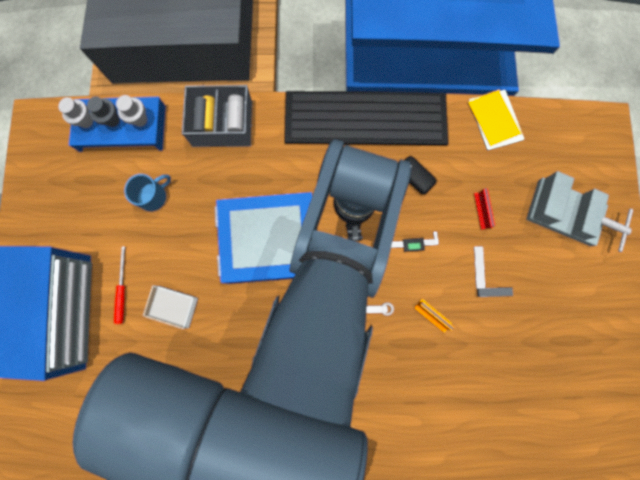

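Call:
{"api": "carry_out", "payload": {"commands": [[[0, 0, 0, 0, 0, 0, 0], [0, 0, 0, 0, 0, 0, 0], [0, 0, 0, 0, 0, 0, 0], [0, 0, 0, 0, 0, 0, 0], [0, 0, 0, 0, 0, 0, 0]]]}}

```text
t: 47.95
tcp_pos: [0.5562, -0.0539, 0.2322]
tool_rot: [0.479, 0.519, -0.48, 0.52]
force: [-0.2, -0.1, 0.2]
finger_gap: 0.001
```

```bash
python3 - <<'E'
from h import *
where()
print(manip.sign_off())
E
```

```text
t 47.95 tcp [ 0.5562 -0.0539  0.2322] yaw 0.0804 xax [ 0.001 -0.001 -1.   ] F [-0.2 -0.1  0.2] gap 0.001 q6 -0.38
the job is handed in; nothing more can be done
None
```

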